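# Set up miniature furniture for priming at the extraction unit

### The arm

A 7-joint arm with a two-finger parallel gripper is mounted at the origin on the work surface. World frame = base frame: x ahead of the robot, y to its left, z up, the work surface at z = 0. Lengths are in m, angles in rad, forces in N, time in s.
With the tool pointing down it reaches from about 0.4 to 0.925 m from the base axis. Payload 4.1 kg.
Tool frame: the origin (TCP) lies midway between the tips of the shut fingers; the grasp point (between the pads) lies 19 mm behind it; z points along the fingers, y is the direction in which the jaws open and shut (so a half turn about z gives the same grasp; the last joint's range is limited). The gripper opens to 85 mm and grips with 20 to 120 N. Pads are 22 mm wide; open, the fingers measure 114 mm over their backs; the gripper's body (76 mm by 85 mm) begins 54 mm behind the grasp point. The pads swing forward as they close: fully open they stand 13 mm farther back than shut.
Start: joints at [1.181, 0.398, 0.045, 1.537, -0.019, 1.207, -0.051], TCP at [0.186, -0.623, 0.231] pointing down, gripper open.
Joint ranges: [-2.82, 2.82], [-0.49, 2.23], [-1.37, 1.46], [0, 2.46], [-1.36, 4.5], [0.23, 2], [-2.94, 2.94]. Speed limits (rad/s): [2.57, 2.57, 3.14, 3.14, 3.14, 3.14, 3.14].

### API

Orientations are given as a unit quaternion [x, y, z, w].
In Python, from workcell import env gives the robot as it stands. The module is installed in compiled form; this text tells all that it offers.
- The arm moves only by the tool step_arm, never from a script. Its argument "commands" is a list of rows, each an object of numbers: "x", "y", "z": the shift along the tool's x, y, z in mm; "wx", "wy", "wz": the turn, a rotation vector about the tool's x, y, z in rad. A call has 1 to 12 rows; each row shifts and turns the commanded pose from where the row before left it, along the tool's axes as they then stand; what a row does not reach is not made up. A row lasts 1/12 s, in which the tool goes at most 41.7 mm and 7.16 degrees, less where a joint would pass 70% of its speed; a pose out of reach is approached as far as the arm can. A call with a gripper value outside its range is refused whole. "hand" is the opening, from 0 (shut) to 1 (fully open), set as the call begins (left out, the last holds). The fingers move at their own pace and stop on an object; "force" is the grip in N (left out, the last holds). Time passes only in rows, so rows that do not move let the fingers close. It gives the time, the measured TCP pose, the force and the opening at its end, in the units of the state.
- env.observe(): the state, without advancing time (a new reading comes with each control period).
- env.grab_frame(name): name is "side" or "top" or "wrist"; returns the picture (384x512x3 uint8, red, green, blue); there is no depth.
- env.camera_model(name): a dict with "intrinsics" (3x3 intrinsics, pixels), "cam_to_world" (4x4, takes a point from camera to world coordinates); the wrist camera has in their place "hand_eye" (4x4, takes a point from camera to tool coordinates, whose origin is the TCP and whose axes are the flange's). Camera axes: x right, y up, looking along -z (the intrinsics and any distortion apply to the point x, -y, -z); pixel columns grow to the right and rows downward; lengths in m; the calibration is good to about 2 mm. The wrist camera is an equidistant fisheye: a pixel r from the principal point sees the ray r / f radians off the axis. A picture is of the moment at which its call begins: read the wrist's pose just before it. camera_model takes no time and is no camera call.
- env.close_job(): hands the job in, once; it reports no verdict.
Trained networks look in the newest picture that a camera, given by its name, has taken for a name from the list of things; names that differ only in an ending like _2 or _b are one class to them, and where a whole thing is asked for, a point or a joint stands for the part that bears it (a point fixed in the world has none). Each returns a list of dicts, best first, with "confidence" (0 to 1); they miss things now and then, are a little off and sometimes report something else, mostly with a low value. They report only what shows in the picture. A call takes as long as a camera call.
- env.look_for(thing, camera): "position" ([x, y, z] in m, in the coordinates of the camera as it stood for that picture, good to about 4 mm: the middle of the surface that is visible of it).
- env.mark_of(thing, camera): "position" ([x, y, z] in m, in the coordinates of the camera as it stood for that picture, good to about 4 mm: a listed point, or the origin of a listed thing).
The state is a dict: "clock": time; "qpos": joint angles; "dq": joint speeds; "joint_torque": joint torques, N m; "ee_pos": TCP position; "orientation": TCP orientation; "ft_force": force on the tool from outside, world axes, zero at the start; "wrist_torque": the same for the moment, N m; "opening": opening from 0.0 (shut) to 1.0 (fully open).
Only numpy, scipy, OpenCV 4.12 (cv2) and the standard library are available. Lean on these libraries where they do the work, as an engineer would, in place of code of your own. Each camera call takes 0.05 s, during which the arm holds its last target.

### The job

Get the raw-wood miniature furniture ready for priming: stand every chair and chest upright on the plywood spray board, none touching another, and push the board in between the wings until it is square against the front of the extraction unit; push the sanding hose's gate fully shut and draw the booth's gate fully open. Once all that is so, and only then, run the fan slide all the way up to full speed. Leave the bottles, jars and tools on the bench where they are.

Things in the scene. Friction and masses are not known exactly. Their poses are not given: they have to be found in the camera images.
- unit: bench-top spray extraction unit: grey box 220 mm deep, 380 mm wide, 170 mm high, fixed to the bench. Origin: middle of the bottom edge of its front face (the plane x = 0, with the filter grille); +x points into the box, y along the face, z up. On its flat top lie two slide gates and between their knobs the fan slide. A ribbed hose leaves the box at its -y end.
- face (a point): middle of the unit's front face, 20 mm above the bench, where the board's edge ends up. Two fixed clear wings, 130 mm high, run 120 mm forward from the ends of the face (y = +-186 mm of the unit), flaring outwards by 10 degrees.
- booth_gate (a joint): the booth's slide gate, at y = +85 mm of the unit, away from the hose: a steel plate with an upright black knob. 0 = fully shut (pushed back towards its duct), 0.055 m = fully open (drawn out to the front edge). Moves along the unit's x with about 2 N of friction and stays where it is left; hard stops at both ends.
- booth_gate_knob (a point): middle of the booth gate's upright round knob, 18 mm in diameter; 15 mm of knob above and below this point, which is 197 mm above the bench. Moves with the gate. Behind it (x = 160 mm of the unit, same y) rises a steel duct 66 mm in diameter that bends back 273 mm above the bench; its square flange reaches forward to x = 115 mm.
- hose_gate (a joint): the sanding hose's slide gate, at y = -85 mm of the unit, at the hose end. 0 = fully shut (pushed back towards its duct), 0.055 m = fully open (drawn out to the front edge). Same friction and stops as the other gate.
- hose_gate_knob (a point): middle of the hose gate's knob; same size, height and duct behind it as for the booth gate.
- fan_slide (a joint): fan speed slide between the two gate knobs. 0 = off, 0.045 m = full speed, reached by sliding it along the unit's -y, towards the hose end. About 1.5 N of friction; stays where it is left; hard stops.
- fan_grip (a point): on the fan slide's grey grip, a block 14 mm along the unit's x and 16 mm along its y, reaching from 21 mm below this point (the top of its track) to 10 mm above it; the point is 198 mm above the bench.
- board: loose plywood spray board, 230 mm along x, 300 along y, top face 30 mm above the bench (on two 12 mm runners along x), 0.5 kg. Origin: centre of the underside. Along its -x edge (centred at x = -108) stands a grip rail 14 mm thick and 26 high; the other edges have lips 8 mm wide, 10 high. Its +x edge goes against the unit: home, its axes are parallel to the unit's, its origin at x = -115, y = 0 of the unit.
- chair1: miniature raw-wood low spindle-back chair, 56 x 56 mm in plan and 86 mm tall, about 45 g. Origin: centre of the footprint on the underside, z up. Seat top at 40 mm; the crest rail of its back, 10 mm thick along x and 56 mm along y, is centred 22.5 mm from the origin towards +x, 70 to 86 mm high. May be absent (None).
- chair2: miniature raw-wood low spindle-back chair, 56 x 56 mm in plan and 86 mm tall, about 45 g. Origin: centre of the footprint on the underside, z up. Seat top at 40 mm; the crest rail of its back, 10 mm thick along x and 56 mm along y, is centred 22.5 mm from the origin towards +x, 70 to 86 mm high. May be absent (None).
- chair3: miniature raw-wood low spindle-back chair, 56 x 56 mm in plan and 86 mm tall, about 45 g. Origin: centre of the footprint on the underside, z up. Seat top at 40 mm; the crest rail of its back, 10 mm thick along x and 56 mm along y, is centred 22.5 mm from the origin towards +x, 70 to 86 mm high. May be absent (None).
- chest1: miniature wooden nine-drawer chest (one solid piece), 50 mm deep along x, 74 mm wide along y, 48 mm tall, about 100 g. Origin: centre of the underside, z up. May be absent (None).
- chest2: miniature wooden nine-drawer chest (one solid piece), 50 mm deep along x, 74 mm wide along y, 48 mm tall, about 100 g. Origin: centre of the underside, z up. May be absent (None).
- paint_jar: squat paint jar, 44 mm in diameter, 45 mm tall, among the furniture; not part of the job. Origin: centre of its base.
- glue_bottle: glue bottle, 44 mm in diameter, 110 mm tall; not part of the job. Origin: centre of its base.
- primer_can: primer tin, 54 mm in diameter, 140 mm tall; not part of the job. Origin: centre of its base.
- brush_jar: glass jar of brushes, 64 mm in diameter, brushes up to 180 mm; not part of the job. Origin: centre of its base.
- jug: white mug-like jug, 68 mm in diameter, 85 mm tall; not part of the job. Origin: centre of its base.
- sanding_block: cork sanding block 42 x 87 x 26 mm; not part of the job. Origin: centre of its underside.
- screwdriver: small screwdriver, 150 mm long, lying on the bench; not part of the job.

How it is judged:
By the outcome, as a careful person would: the job done as asked, in the order asked, and still so for the second after the job is handed in, with the robot touching nothing.
Of chair1, chair2, chair3, chest1, chest2 only 3 to 5 are there at a start; the rules pass over those that are not, and their reading is None.
At some moment in a run one of chest1, chest2, board may be knocked a few centimetres aside while the robot is not near it.
It also fails if it takes over 210 s, if anything falls off the work surface, if the arm or the gripper's body presses on something with over 40 N, if the wrist force passes 120 N, or if a joint passes its speed limit or range.

## Working session

There is one attempt and no reset: what is moved stays moved. The work goes in short steps, Python scripts to look and compute and a tool call to move; the robot and the scene stay as the last step left them, time stands still between calls to the robot, and variables do not carry over. Pictures are saved under pics/ and viewed, and the job is handed in when it is done.

Besides the shell and the picture viewer there is one more tool, called in YAML: its name, and indented under it one key for each argument. step_arm: Moves the arm, as the interface text tells. Its arguments: {"type":"object","properties":{"commands":{"type":"array"},"hand":{"type":"number"},"force":{"type":"number"}},"required":["commands"]}

```bash
mkdir -p pics; cat > h.py <<'E'
import numpy as np, cv2, json
from scipy.spatial.transform import Rotation as R
from workcell import env
def shot(name, fn):
    im=env.grab_frame(name); cv2.imwrite('pics/'+fn, cv2.cvtColor(im,cv2.COLOR_RGB2BGR)); return im
def T_tool():
    s=env.observe(); T=np.eye(4); T[:3,:3]=R.from_quat(s['orientation']).as_matrix(); T[:3,3]=s['ee_pos']; return T
def c2w(name):
    m=env.camera_model(name)
    return np.array(m['cam_to_world']) if 'cam_to_world' in m else T_tool()@np.array(m['hand_eye'])
def W(name,p): return (c2w(name)@np.r_[p,1])[:3]
E
python3 - <<'E'
from h import *
s=env.observe()
for k,v in s.items(): print(k,np.round(v,3))
for c in ['side','top','wrist']:
    m=env.camera_model(c); print(c,{k:np.round(v,3).tolist() for k,v in m.items()})
    shot(c,c+'0.png')
print(env.observe()['clock'])
E
```

```text
clock 0.0
qpos [ 1.181  0.399  0.045  1.538 -0.019  1.207 -0.051]
dq [-0.001  0.001  0.002 -0.001  0.001  0.001 -0.   ]
joint_torque [-0.0000e+00 -4.7514e+01  1.3640e+00 -2.5422e+01  1.1000e-02  9.0000e-03
  0.0000e+00]
ee_pos [ 0.186 -0.622  0.23 ]
orientation [ 0.989  0.145 -0.    -0.001]
ft_force [-0.065 -0.918 -0.8  ]
wrist_torque [-0.029  0.032  0.054]
opening 1.0
side {'intrinsics': [[450.606, 0.0, 254.23], [0.0, 450.606, 200.501], [0.0, 0.0, 1.0]], 'cam_to_world': [[0.994, 0.05, -0.093, 0.441], [-0.105, 0.545, -0.832, -1.145], [0.009, 0.837, 0.547, 0.868], [0.0, 0.0, 0.0, 1.0]]}
top {'intrinsics': [[399.235, 0.0, 258.335], [0.0, 399.235, 192.15], [0.0, 0.0, 1.0]], 'cam_to_world': [[0.019, 0.982, -0.189, 0.291], [-1.0, 0.018, -0.011, -0.007], [-0.007, 0.189, 0.982, 1.445], [0.0, 0.0, 0.0, 1.0]]}
wrist {'intrinsics': [[297.319, 0.0, 257.874], [0.0, 297.319, 193.792], [0.0, 0.0, 1.0]], 'hand_eye': [[-0.001, 0.966, 0.26, 0.065], [1.0, 0.001, 0.001, 0.0], [0.001, 0.26, -0.966, -0.142], [0.0, 0.0, 0.0, 1.0]]}
0.15
```

View pics/side0.png

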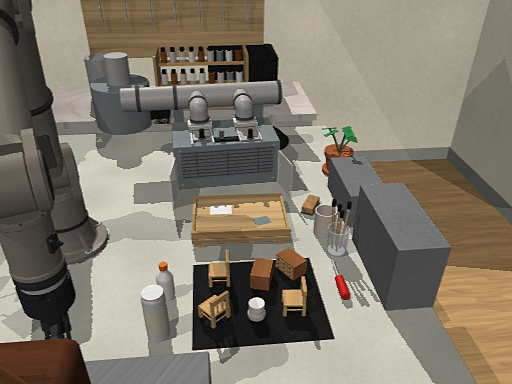

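View pics/top0.png

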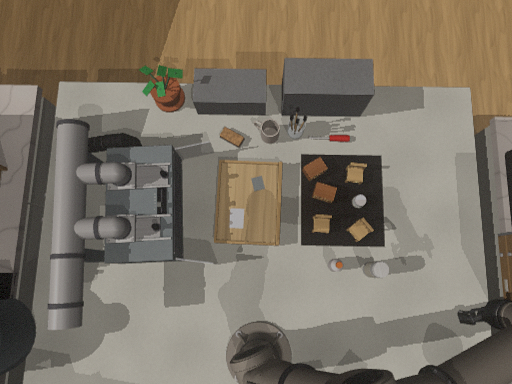

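View pics/wrist0.png

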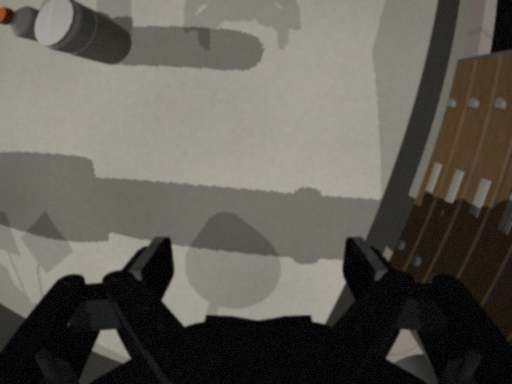

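```bash
python3 - <<'E'
from h import *
for c in ['top','side']:
    im=shot(c,c+'1.png')
    crop={'top':im[100:290,90:410],'side':im[70:360,110:380]}[c]
    k=800/crop.shape[1]; k=min(k,600/crop.shape[0])
    cv2.imwrite('pics/%s1c.png'%c,cv2.cvtColor(cv2.resize(crop,None,fx=k,fy=k,interpolation=cv2.INTER_CUBIC),cv2.COLOR_RGB2BGR))
    for t in ['unit','face','board','chair1','chest1','paint_jar','booth_gate_knob','hose_gate_knob','fan_grip','glue_bottle','primer_can']:
        r=env.mark_of(t,c)
        print(c,t,[(np.round(W(c,d['position']),3).tolist(),round(d['confidence'],2)) for d in r])
print(env.observe()['clock'])
E
```

```text
top unit [([0.504, 0.282, 0.002], 0.66)]
top face [([0.507, 0.282, 0.02], 0.77)]
top board [([0.525, 0.045, 0.004], 0.69)]
top chair1 [([0.638, -0.342, -0.001], 0.88), ([0.45, -0.217, 0.004], 0.79), ([0.434, -0.348, -0.0], 0.69)]
top chest1 [([0.653, -0.191, 0.004], 0.92), ([0.566, -0.23, -0.002], 0.57)]
top paint_jar [([0.777, 0.115, 0.002], 0.69), ([0.538, -0.355, 0.001], 0.59)]
top booth_gate_knob [([0.417, 0.328, 0.199], 0.76)]
top hose_gate_knob [([0.587, 0.315, 0.201], 0.58), ([0.778, -0.254, -0.0], 0.58)]
top fan_grip [([0.485, 0.321, 0.2], 0.37)]
top glue_bottle [([0.311, -0.259, 0.002], 0.68)]
top primer_can [([0.301, -0.394, 0.003], 0.59), ([0.639, -0.341, 0.001], 0.18)]
side unit [([0.504, 0.289, 0.002], 0.87), ([0.775, 0.112, 0.001], 0.47)]
side face [([0.502, 0.288, 0.019], 0.57)]
side board [([0.53, 0.047, 0.001], 0.69)]
side chair1 [([0.634, -0.338, 0.001], 0.62), ([0.427, -0.348, 0.006], 0.6), ([0.447, -0.213, 0.0], 0.58)]
side chest1 [([0.569, -0.231, -0.0], 0.93), ([0.659, -0.196, 0.004], 0.87)]
side paint_jar [([0.538, -0.353, -0.002], 0.82), ([0.45, -0.211, -0.002], 0.65), ([0.567, -0.229, 0.0], 0.45)]
side booth_gate_knob [([0.632, -0.341, 0.002], 0.67), ([0.414, 0.329, 0.197], 0.45)]
side hose_gate_knob [([0.584, 0.314, 0.198], 0.68)]
side fan_grip [([0.54, -0.355, -0.005], 0.5), ([0.483, 0.321, 0.202], 0.37)]
side glue_bottle [([0.307, -0.26, -0.0], 0.96), ([0.633, -0.34, 0.002], 0.63)]
side primer_can [([0.29, -0.39, -0.004], 0.65), ([0.41, 0.328, 0.201], 0.3)]
1.35
```

View pics/top1c.png

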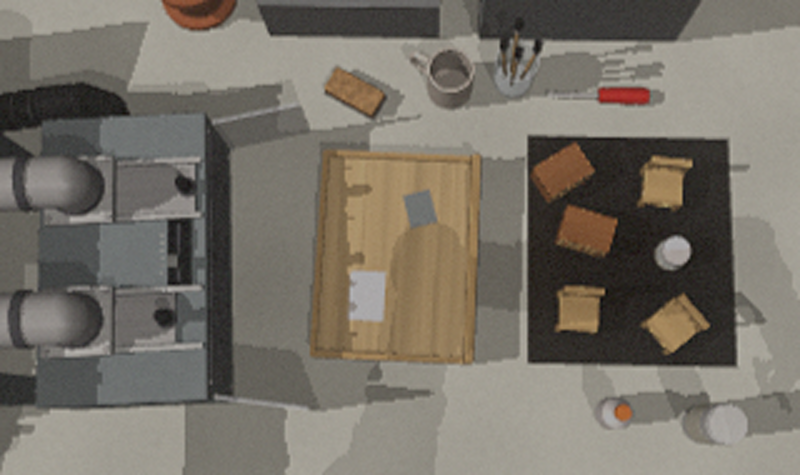

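View pics/side1c.png

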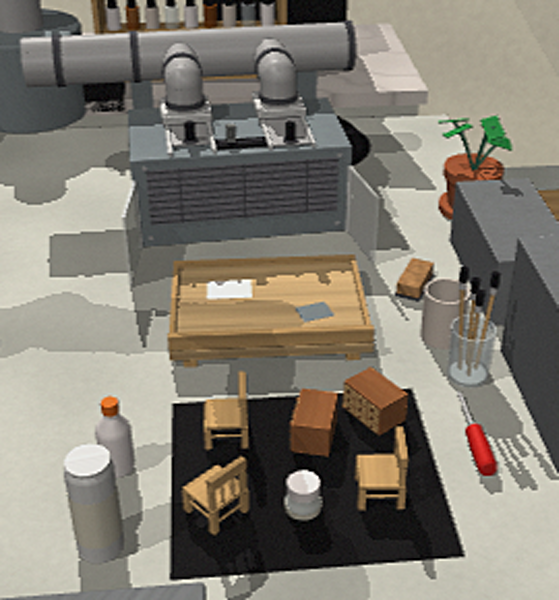

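```bash
cat >> h.py <<'E'
def yaw():
    T=T_tool(); return np.arctan2(T[1,0],T[0,0])
def plan(x,y,z,psi=None,vmax=36,n=None):
    """rows of constant twist to pose, tool down. returns text"""
    T=T_tool(); p0=T[:3,3]; y0=np.arctan2(T[1,0],T[0,0])
    tilt=np.degrees(np.arccos(-T[2,2]))
    dps=0 if psi is None else (psi-y0+np.pi)%(2*np.pi)-np.pi
    D=np.array([x,y,z])-p0
    if n is None: n=int(max(1,np.ceil(np.linalg.norm(D)*1000/vmax),np.ceil(abs(np.degrees(dps))/6.5)))
    w=dps/n
    # tool x=(c,s,0), tool y=(s,-c,0), z down ; wz tool = -w
    M=np.zeros((2,2))
    for k in range(n):
        a=y0+k*w; M+=np.array([[np.cos(a),np.sin(a)],[np.sin(a),-np.cos(a)]])
    d=np.linalg.solve(M,D[:2])*1000
    print('n=%d x=%.1f y=%.1f z=%.1f wz=%.4f | at %s yaw %.3f tilt %.2f t=%.2f'%(n,d[0],d[1],-D[2]/n*1000,-w,np.round(p0,4),y0,tilt,env.observe()['clock']))
def ray(u,v,cam='wrist',T=None):
    m=env.camera_model(cam); K=np.array(m['intrinsics'])
    T=c2w(cam) if T is None else T
    a=(u-K[0,2]); b=(v-K[1,2])
    if cam=='wrist':
        r=np.hypot(a,b); th=r/K[0,0]; s=np.sin(th)/max(r,1e-9)
        d=np.array([a*s,-b*s,-np.cos(th)])
    else: d=np.array([a/K[0,0],-b/K[1,1],-1.])
    return T[:3,3],T[:3,:3]@d
def pix(u,v,z,cam='wrist',T=None):
    o,d=ray(u,v,cam,T); return o+d*(z-o[2])/d[2]
def proj(P,cam='wrist',T=None):
    m=env.camera_model(cam); K=np.array(m['intrinsics']); T=c2w(cam) if T is None else T
    q=T[:3,:3].T@(np.array(P)-T[:3,3]); X=q[0];Y=-q[1];Z=-q[2]
    if cam=='wrist':
        r=np.hypot(X,Y); th=np.arctan2(r,Z); s=K[0,0]*th/max(r,1e-9); return np.array([K[0,2]+X*s,K[1,2]+Y*s])
    return np.array([K[0,2]+K[0,0]*X/Z,K[1,2]+K[1,1]*Y/Z])
def ortho(im,z,x0,x1,y0,y1,ppm=1500,cam='wrist'):
    """world-plane rectified picture: columns = -y (y1 at left), rows = -x (x1 at top)"""
    T=c2w(cam); K=np.array(env.camera_model(cam)['intrinsics'])
    xs=np.arange(x1,x0,-1/ppm); ys=np.arange(y1,y0,-1/ppm)
    X,Y=np.meshgrid(xs,ys,indexing='ij'); P=np.stack([X,Y,np.full_like(X,z)],-1)-T[:3,3]
    q=P@T[:3,:3]; a=q[...,0];b=-q[...,1];c=-q[...,2]
    if cam=='wrist':
        r=np.hypot(a,b); s=np.arctan2(r,c)/np.maximum(r,1e-9)
    else: s=1/c
    return cv2.remap(im,(K[0,2]+K[0,0]*a*s).astype(np.float32),(K[1,2]+K[1,1]*b*s).astype(np.float32),cv2.INTER_CUBIC)
E
python3 - <<'E'
from h import *
plan(0.475,-0.28,0.31,0.0)
E
```

```text
n=13 x=26.1 y=-22.7 z=-6.1 wz=0.0224 | at [ 0.1864 -0.6227  0.2313] yaw 0.291 tilt 0.01 t=1.35
```

step_arm:
  commands:
    - {"x":28,"y":-24.5,"z":-6.6,"wz":0.0243}
    - {"x":28,"y":-24.5,"z":-6.6,"wz":0.0243}
    - {"x":28,"y":-24.5,"z":-6.6,"wz":0.0243}
    - {"x":28,"y":-24.5,"z":-6.6,"wz":0.0243}
    - {"x":28,"y":-24.5,"z":-6.6,"wz":0.0243}
    - {"x":28,"y":-24.5,"z":-6.6,"wz":0.0243}
    - {"x":28,"y":-24.5,"z":-6.6,"wz":0.0243}
    - {"x":28,"y":-24.5,"z":-6.6,"wz":0.0243}
    - {"x":28,"y":-24.5,"z":-6.6,"wz":0.0243}
    - {"x":28,"y":-24.5,"z":-6.6,"wz":0.0243}
    - {"x":28,"y":-24.5,"z":-6.6,"wz":0.0243}
    - {"x":28,"y":-24.5,"z":-6.6,"wz":0.0243}

```text
$.commands[0]: bad value
```

```bash
python3 - <<'E'
from h import *
plan(0.475,-0.28,0.31,0.0)
im=shot('wrist','w1.png')
cv2.imwrite('pics/w1b.png',cv2.cvtColor(cv2.resize(im,(800,600)),cv2.COLOR_RGB2BGR))
c='wrist'
for t in ['chair1','chest1','paint_jar']:
    print(t,[(np.round(W(c,d['position']),3).tolist(),round(d['confidence'],2)) for d in env.mark_of(t,c)])
E
```

```text
n=13 x=26.1 y=-22.7 z=-6.1 wz=0.0224 | at [ 0.1864 -0.6227  0.2313] yaw 0.291 tilt 0.01 t=1.35
chair1 []
chest1 []
paint_jar []
```

View pics/w1b.png

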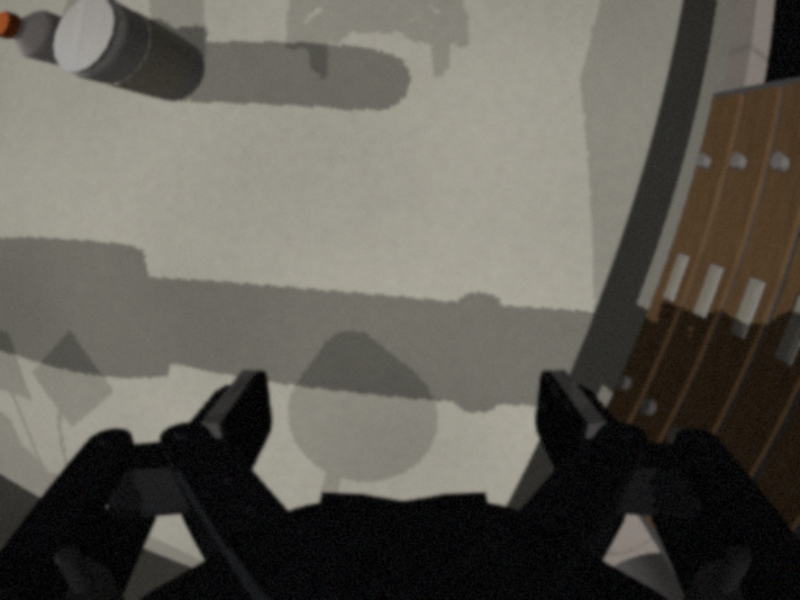

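step_arm:
  commands:
    - {"x":28,"y":-24,"z":-6,"wx":0,"wy":0,"wz":0.02}

```text
clock: 1.63
ee_pos: [0.1997, -0.596, 0.2358]
orientation: [0.992, 0.13, -0.003, 0.001]
ft_force: [-1.3, -0.3, 0.7]
opening: 0.999
```

step_arm:
  commands:
    - {"x":28,"y":-25,"z":-7,"wz":0.025}
    - {"x":28,"y":-25,"z":-7,"wz":0.025}

```text
$.commands[0]: bad value
```

step_arm:
  commands:
    - {"x":28,"y":-25,"z":-7,"wz":0.02}
    - {"x":28,"y":-25,"z":-7,"wz":0.03}

```text
$.commands[0]: bad value
```

step_arm:
  commands:
    - {"x":28.5,"y":-24.5,"z":-6.5,"wx":0,"wy":0,"wz":0.0243}
    - {"x":28.5,"y":-24.5,"z":-6.5,"wx":0,"wy":0,"wz":0.0243}
    - {"x":28.5,"y":-24.5,"z":-6.5,"wx":0,"wy":0,"wz":0.0243}
    - {"x":28.5,"y":-24.5,"z":-6.5,"wx":0,"wy":0,"wz":0.0243}
    - {"x":28.5,"y":-24.5,"z":-6.5,"wx":0,"wy":0,"wz":0.0243}
    - {"x":28.5,"y":-24.5,"z":-6.5,"wx":0,"wy":0,"wz":0.0243}
    - {"x":28.5,"y":-24.5,"z":-6.5,"wx":0,"wy":0,"wz":0.0243}
    - {"x":28.5,"y":-24.5,"z":-6.5,"wx":0,"wy":0,"wz":0.0243}
    - {"x":28.5,"y":-24.5,"z":-6.5,"wx":0,"wy":0,"wz":0.0243}
    - {"x":28.5,"y":-24.5,"z":-6.5,"wx":0,"wy":0,"wz":0.0243}
    - {"x":15,"y":-15,"z":-4,"wx":0,"wy":0,"wz":0.0243}

```text
clock: 2.55
ee_pos: [0.4659, -0.285, 0.3074]
orientation: [1.0, 0.004, 0.002, -0.0]
ft_force: [0.7, 0.0, 0.7]
opening: 1.001
```

```bash
python3 - <<'E'
from h import *
plan(0.475,-0.28,0.31,0.0)
im=shot('wrist','w2.png')
cv2.imwrite('pics/w2b.png',cv2.cvtColor(cv2.resize(im,(800,600)),cv2.COLOR_RGB2BGR))
c='wrist'
for t in ['chair1','chest1','paint_jar']:
    print(t,[(np.round(W(c,d['position']),3).tolist(),round(d['confidence'],2)) for d in env.mark_of(t,c)])
np.save('w2T.npy',c2w(c))
print(env.observe()['clock'])
E
```

```text
n=1 x=9.2 y=-5.0 z=-2.6 wz=0.0080 | at [ 0.4659 -0.285   0.3074] yaw 0.008 tilt 0.19 t=2.55
chair1 [([0.448, -0.214, -0.004], 0.9), ([0.631, -0.34, -0.003], 0.69), ([0.429, -0.348, -0.002], 0.63)]
chest1 [([0.56, -0.231, -0.002], 0.69), ([0.647, -0.192, 0.001], 0.61)]
paint_jar [([0.53, -0.355, -0.001], 0.76)]
2.75
```

View pics/w2b.png

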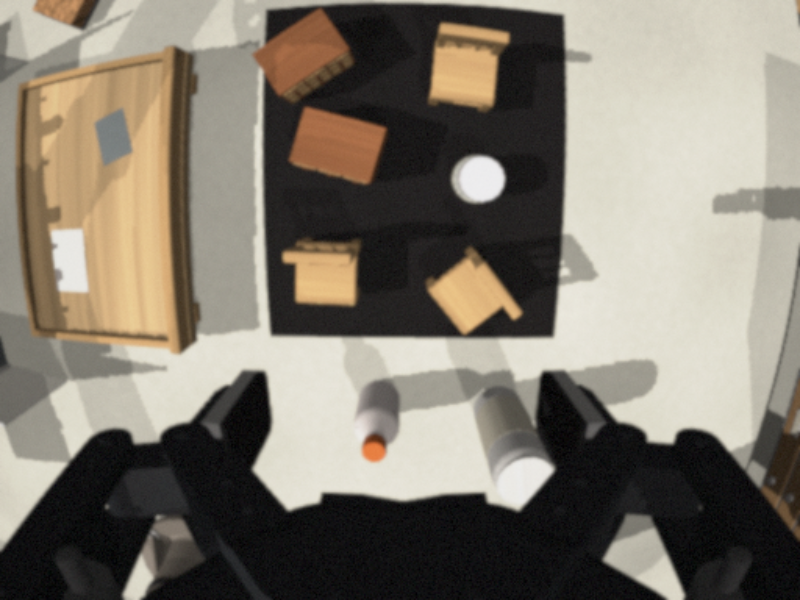

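```bash
python3 - <<'E'
from h import *
plan(0.475,-0.28,0.31,0.0)
im=env.grab_frame('wrist')
for z,n in [(0.048,'c'),(0.086,'r')]:
    o=ortho(im,z,0.36,0.74,-0.42,-0.12,ppm=1500)
    o=cv2.cvtColor(o,cv2.COLOR_RGB2BGR)
    for i,x in enumerate(np.arange(0.74,0.36,-0.02)): cv2.line(o,(0,int((0.74-x)*1500)),(4 if i%5!=2 else 12,int((0.74-x)*1500)),(0,255,0),1)
    cv2.imwrite('pics/o2%s.png'%n,o)
    if n=='c':
        hsv=cv2.cvtColor(o,cv2.COLOR_BGR2HSV)
        b=o.astype(int); 
        cv2.imwrite('pics/o2hue.png',np.hstack([hsv[...,0]*5,hsv[...,1]]))
E
```

```text
n=1 x=12.8 y=-9.2 z=-3.7 wz=0.0049 | at [ 0.4622 -0.2893  0.3063] yaw 0.005 tilt 0.05 t=2.75
```

View pics/o2c.png

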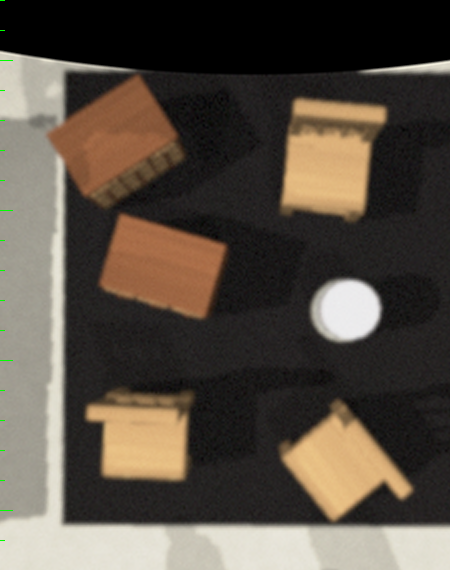

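View pics/o2r.png

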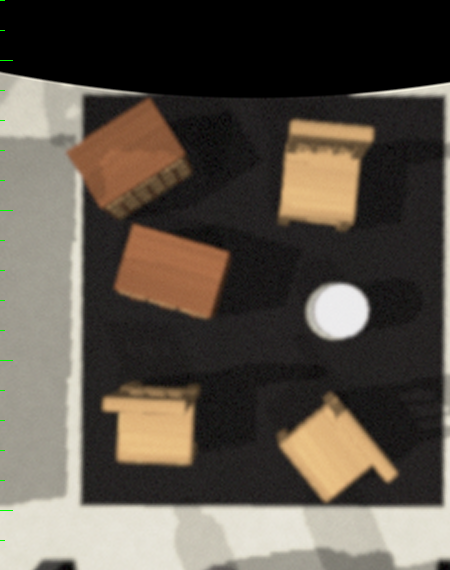

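```bash
python3 - <<'E'
from h import *
plan(0.43,0.14,0.33,0.0)
E
```

```text
n=13 x=-2.4 y=-33.1 z=-1.8 wz=0.0002 | at [ 0.4613 -0.2903  0.3061] yaw 0.003 tilt 0.07 t=2.80
```

step_arm:
  commands:
    - {"x":-2.6,"y":-36,"z":-2,"wx":0,"wy":0,"wz":0}
    - {"x":-2.6,"y":-36,"z":-2,"wx":0,"wy":0,"wz":0}
    - {"x":-2.6,"y":-36,"z":-2,"wx":0,"wy":0,"wz":0}
    - {"x":-2.6,"y":-36,"z":-2,"wx":0,"wy":0,"wz":0}
    - {"x":-2.6,"y":-36,"z":-2,"wx":0,"wy":0,"wz":0}
    - {"x":-2.6,"y":-36,"z":-2,"wx":0,"wy":0,"wz":0}
    - {"x":-2.6,"y":-36,"z":-2,"wx":0,"wy":0,"wz":0}
    - {"x":-2.6,"y":-36,"z":-2,"wx":0,"wy":0,"wz":0}
    - {"x":-2.6,"y":-36,"z":-2,"wx":0,"wy":0,"wz":0}
    - {"x":-2.6,"y":-36,"z":-2,"wx":0,"wy":0,"wz":0}
    - {"x":-2.6,"y":-36,"z":-2,"wx":0,"wy":0,"wz":0}
    - {"x":-2,"y":-20,"z":-1,"wx":0,"wy":0,"wz":0}

```text
clock: 3.8
ee_pos: [0.4295, 0.1291, 0.3296]
orientation: [1.0, 0.002, 0.0, -0.0]
ft_force: [-0.7, -0.4, -0.8]
opening: 0.997
```

step_arm:
  commands:
    - {"x":0,"y":-5,"z":0,"wx":0,"wy":0,"wz":0}
    - {"x":0,"y":0,"z":0,"wx":0,"wy":0,"wz":0}
    - {"x":0,"y":0,"z":0,"wx":0,"wy":0,"wz":0}

```text
clock: 4.05
ee_pos: [0.4305, 0.1291, 0.3289]
orientation: [1.0, 0.0, -0.0, 0.001]
ft_force: [0.3, 0.0, -1.1]
opening: 0.999
```

```bash
python3 - <<'E'
from h import *
plan(0.43,0.14,0.33,0.0)
T=c2w('wrist'); im=shot('wrist','w3.png'); np.save('w3T.npy',T)
cv2.imwrite('pics/w3b.png',cv2.cvtColor(cv2.resize(im,(800,600)),cv2.COLOR_RGB2BGR))
c='wrist'
for t in ['board','unit','face','booth_gate_knob','hose_gate_knob','fan_grip']:
    print(t,[(np.round((T@np.r_[d['position'],1])[:3],3).tolist(),round(d['confidence'],2)) for d in env.mark_of(t,c)])
E
```

```text
n=1 x=-0.5 y=-10.9 z=-1.1 wz=0.0003 | at [0.4305 0.1291 0.3289] yaw 0.000 tilt 0.08 t=4.05
board [([0.525, 0.048, 0.001], 0.8)]
unit [([0.501, 0.29, 0.002], 0.83)]
face []
booth_gate_knob [([0.649, -0.19, 0.001], 0.73), ([0.412, 0.331, 0.203], 0.69)]
hose_gate_knob [([0.584, 0.317, 0.195], 0.56)]
fan_grip [([0.479, 0.324, 0.201], 0.59)]
```

View pics/w3b.png

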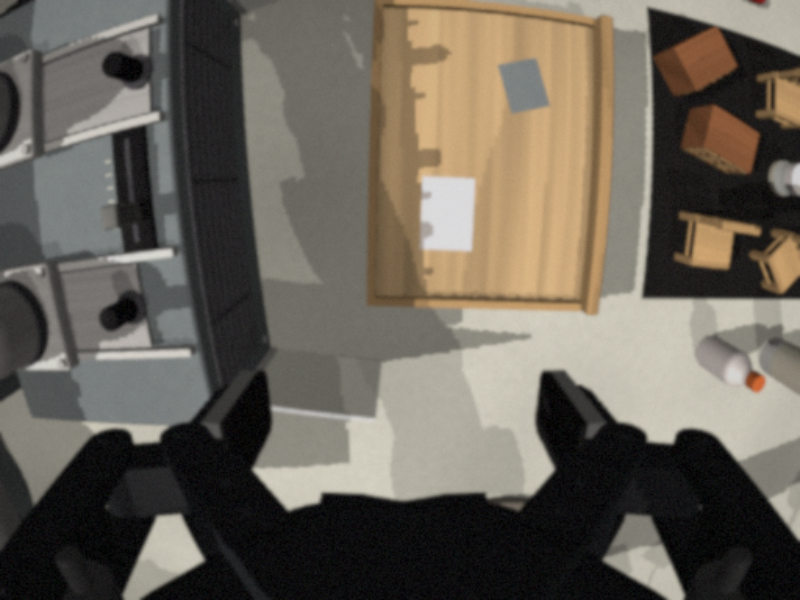

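```bash
cat >> h.py <<'E'
def orthoT(im,T,z,x0,x1,y0,y1,ppm,cam='wrist'):
    global c2w
    old=c2w; c2w=lambda n:T
    try: return ortho(im,z,x0,x1,y0,y1,ppm,cam)
    finally: c2w=old
E
python3 - <<'E'
from h import *
T=np.load('w3T.npy'); im=cv2.imread('pics/w3.png')
a=orthoT(im,T,0.17,0.38,0.72,0.24,0.40,1500); cv2.imwrite('pics/o3u.png',a)
b=orthoT(im,T,0.056,0.36,0.72,-0.1,0.32,1500); cv2.imwrite('pics/o3b.png',b)
c=orthoT(im,T,0.212,0.38,0.68,0.26,0.40,1800); cv2.imwrite('pics/o3k.png',c)
E
```

```text
(no output)
```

View pics/o3u.png

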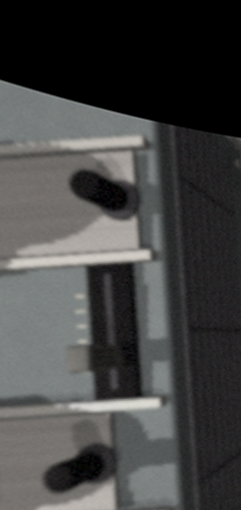

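View pics/o3b.png

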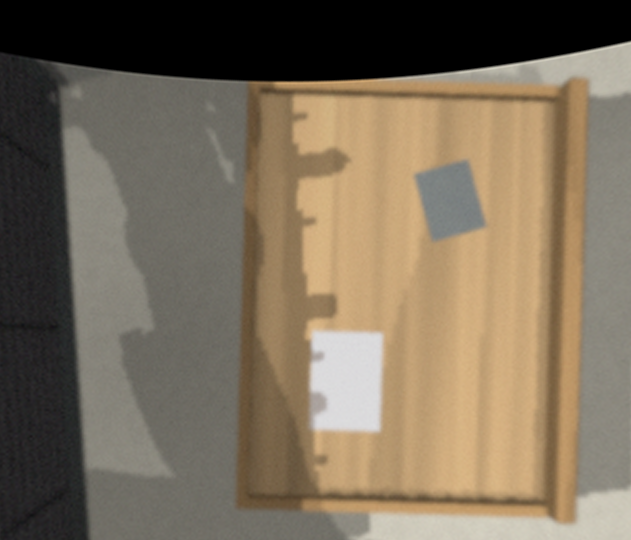

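View pics/o3k.png

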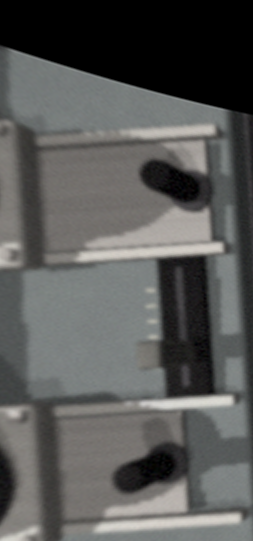

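```bash
python3 - <<'E'
from h import *
im=cv2.imread('pics/top1.png'); T=c2w('top')
a=orthoT(im,T,0.17,0.28,0.72,0.2,0.55,1300,'top'); 
im=cv2.imread('pics/side1.png'); T=c2w('side')
b=orthoT(im,T,0.17,0.28,0.72,0.2,0.55,1300,'side'); 
cv2.imwrite('pics/o1u.png',a);cv2.imwrite('pics/o1us.png',b)
E
```

```text
(no output)
```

View pics/o1u.png

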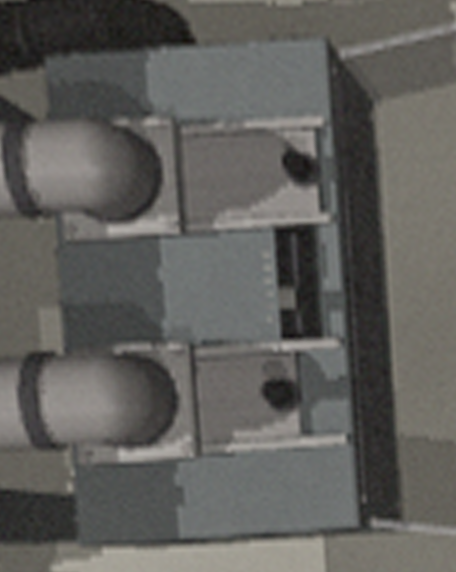

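View pics/o1us.png

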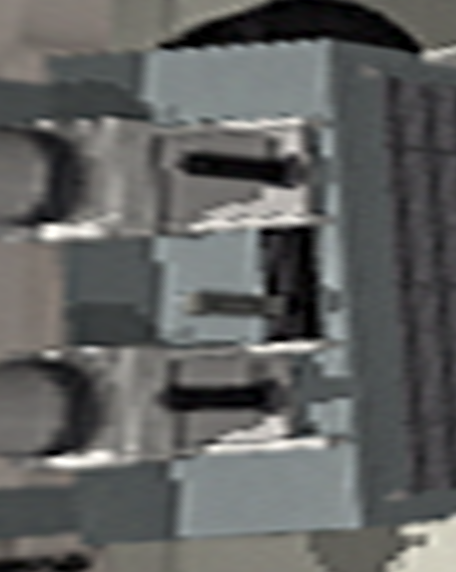

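```bash
python3 - <<'E'
from h import *
plan(0.5203,-0.061,0.10,-0.030)
E
```

```text
n=9 x=10.3 y=21.2 z=25.5 wz=0.0036 | at [0.4303 0.1307 0.3292] yaw 0.002 tilt 0.02 t=4.40
```

step_arm:
  commands:
    - {"x":10.3,"y":21.2,"z":25.5,"wx":0,"wy":0,"wz":0.0036}
    - {"x":10.3,"y":21.2,"z":25.5,"wx":0,"wy":0,"wz":0.0036}
    - {"x":10.3,"y":21.2,"z":25.5,"wx":0,"wy":0,"wz":0.0036}
    - {"x":10.3,"y":21.2,"z":25.5,"wx":0,"wy":0,"wz":0.0036}
    - {"x":10.3,"y":21.2,"z":25.5,"wx":0,"wy":0,"wz":0.0036}
    - {"x":10.3,"y":21.2,"z":25.5,"wx":0,"wy":0,"wz":0.0036}
    - {"x":10.3,"y":21.2,"z":25.5,"wx":0,"wy":0,"wz":0.0036}
    - {"x":10.3,"y":21.2,"z":25.5,"wx":0,"wy":0,"wz":0.0036}
    - {"x":10.3,"y":21.2,"z":25.5,"wx":0,"wy":0,"wz":0.0036}
    - {"x":0,"y":0,"z":0,"wx":0,"wy":0,"wz":0}
    - {"x":0,"y":0,"z":0,"wx":0,"wy":0,"wz":0}
  hand: 0.6

```text
clock: 5.32
ee_pos: [0.5197, -0.0618, 0.098]
orientation: [1.0, -0.016, -0.002, -0.0]
ft_force: [-0.3, 0.2, 0.7]
opening: 0.596
```

```bash
python3 - <<'E'
from h import *
plan(0.5203,-0.061,0.036,-0.030)
im=shot('wrist','w4.png')
cv2.imwrite('pics/w4b.png',cv2.cvtColor(cv2.resize(im,(800,600)),cv2.COLOR_RGB2BGR))
E
```

```text
n=2 x=0.3 y=-0.4 z=31.0 wz=-0.0011 | at [ 0.5197 -0.0618  0.098 ] yaw -0.032 tilt 0.22 t=5.32
```

View pics/w4b.png

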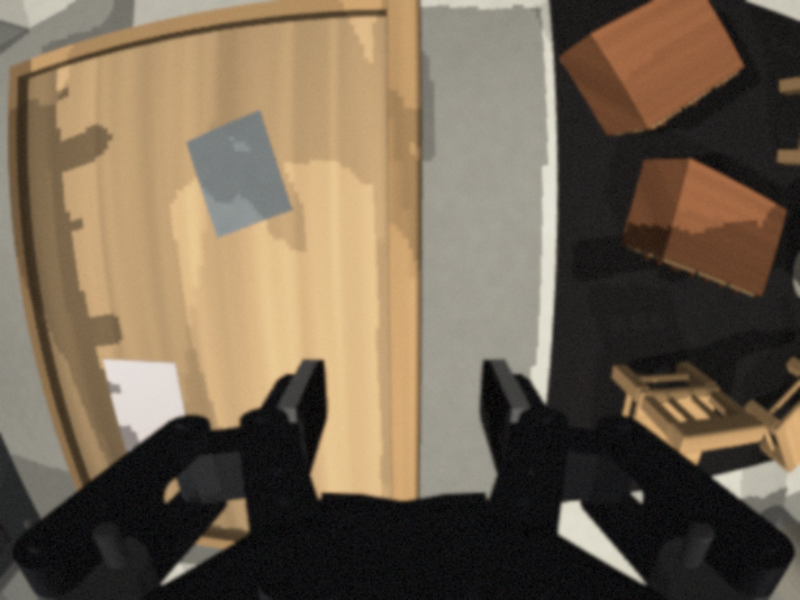

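step_arm:
  commands:
    - {"x":0,"y":0,"z":20,"wx":0,"wy":0,"wz":0}
    - {"x":0,"y":0,"z":20,"wx":0,"wy":0,"wz":0}
    - {"x":0,"y":0,"z":15,"wx":0,"wy":0,"wz":0}
    - {"x":0,"y":0,"z":7,"wx":0,"wy":0,"wz":0}
    - {"x":0,"y":0,"z":0,"wx":0,"wy":0,"wz":0}

```text
clock: 5.78
ee_pos: [0.5202, -0.0591, 0.0376]
orientation: [1.0, -0.014, -0.0, -0.0]
ft_force: [0.5, 1.0, 0.3]
opening: 0.602
```

step_arm:
  commands:
    - {"x":0,"y":0,"z":0,"wx":0,"wy":0,"wz":0}
    - {"x":0,"y":0,"z":0,"wx":0,"wy":0,"wz":0}
    - {"x":0,"y":0,"z":0,"wx":0,"wy":0,"wz":0}
    - {"x":0,"y":0,"z":0,"wx":0,"wy":0,"wz":0}
    - {"x":0,"y":0,"z":0,"wx":0,"wy":0,"wz":0}
    - {"x":0,"y":0,"z":0,"wx":0,"wy":0,"wz":0}
  hand: 0
  force: 50

```text
clock: 6.28
ee_pos: [0.522, -0.061, 0.0394]
orientation: [1.0, -0.015, 0.001, 0.001]
ft_force: [-1.5, -1.9, 6.3]
opening: 0.151
```

```bash
python3 - <<'E'
from h import *
plan(0.5157,0.057,0.036,0.0615,vmax=13)
E
```

```text
n=10 x=-0.5 y=-11.8 z=0.3 wz=-0.0091 | at [ 0.522  -0.061   0.0394] yaw -0.029 tilt 0.18 t=6.28
```

step_arm:
  commands:
    - {"x":-0.6,"y":-5,"z":0,"wx":0,"wy":0,"wz":-0.007}
    - {"x":-0.6,"y":-9,"z":0,"wx":0,"wy":0,"wz":-0.009}
    - {"x":-0.6,"y":-12,"z":0,"wx":0,"wy":0,"wz":-0.009}
    - {"x":-0.6,"y":-12,"z":0,"wx":0,"wy":0,"wz":-0.009}
    - {"x":-0.6,"y":-12,"z":0,"wx":0,"wy":0,"wz":-0.009}
    - {"x":-0.6,"y":-12,"z":0,"wx":0,"wy":0,"wz":-0.009}
    - {"x":-0.6,"y":-12,"z":0,"wx":0,"wy":0,"wz":-0.009}
    - {"x":-0.6,"y":-12,"z":0,"wx":0,"wy":0,"wz":-0.009}
    - {"x":-0.6,"y":-12,"z":0,"wx":0,"wy":0,"wz":-0.009}
    - {"x":-0.6,"y":-9,"z":0,"wx":0,"wy":0,"wz":-0.008}
    - {"x":0,"y":-6,"z":0,"wx":0,"wy":0,"wz":-0.005}

```text
clock: 7.2
ee_pos: [0.515, 0.0512, 0.0394]
orientation: [1.0, 0.031, 0.002, 0.001]
ft_force: [1.4, -6.8, 6.3]
opening: 0.149
```

```bash
python3 - <<'E'
from h import *
plan(0.5157,0.065,0.039,0.0615,vmax=13)
T=c2w('wrist');im=shot('wrist','w5.png')
cv2.imwrite('pics/w5b.png',cv2.cvtColor(cv2.resize(im,(800,600)),cv2.COLOR_RGB2BGR))
E
```

```text
n=2 x=0.8 y=-6.9 z=0.2 wz=0.0003 | at [0.515  0.0512 0.0394] yaw 0.062 tilt 0.26 t=7.20
```

View pics/w5b.png

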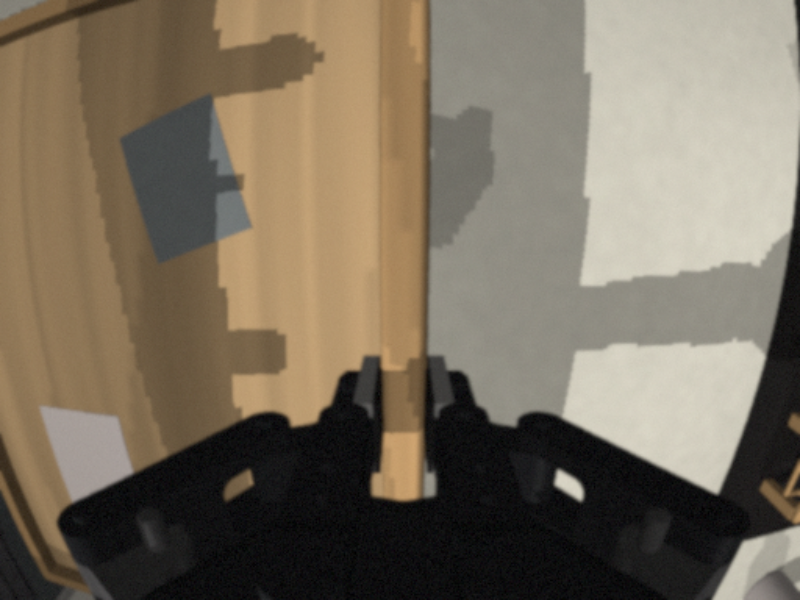

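```bash
python3 - <<'E'
from h import *
im=cv2.cvtColor(env.grab_frame('top'),cv2.COLOR_RGB2BGR); T=c2w('top')
a=orthoT(im,T,0.03,0.28,0.72,0.0,0.35,1300,'top'); cv2.imwrite('pics/o6.png',a)
im=cv2.cvtColor(env.grab_frame('side'),cv2.COLOR_RGB2BGR); cv2.imwrite('pics/s6.png',cv2.resize(im[150:270,140:340],None,fx=4,fy=4,interpolation=cv2.INTER_CUBIC))
E
```

```text
(no output)
```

View pics/o6.png

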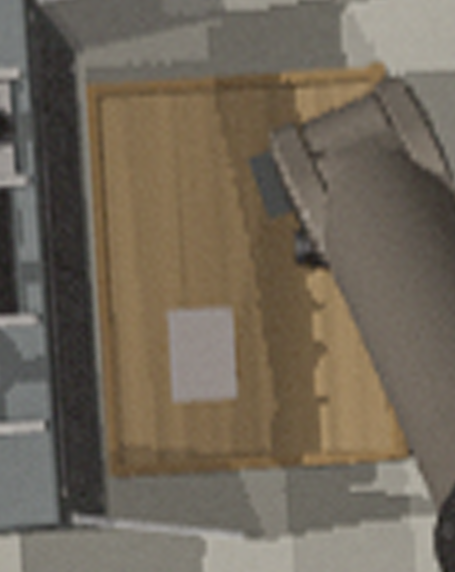

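View pics/s6.png

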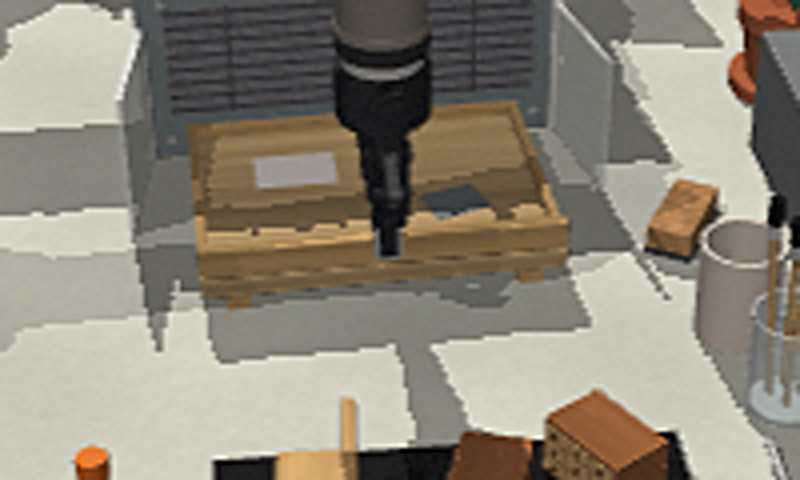

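step_arm:
  commands:
    - {"x":0,"y":-4,"z":0,"wx":0,"wy":0,"wz":0}
    - {"x":0,"y":-4,"z":0,"wx":0,"wy":0,"wz":0}
    - {"x":0,"y":0,"z":0,"wx":0,"wy":0,"wz":0}

```text
clock: 7.6
ee_pos: [0.5145, 0.0586, 0.0395]
orientation: [1.0, 0.031, 0.002, 0.002]
ft_force: [0.3, -5.5, 6.3]
opening: 0.148
```

step_arm:
  commands:
    - {"x":0,"y":-3,"z":0,"wx":0,"wy":0,"wz":0}
    - {"x":0,"y":0,"z":0,"wx":0,"wy":0,"wz":0}

```text
clock: 7.77
ee_pos: [0.5143, 0.061, 0.0394]
orientation: [1.0, 0.031, 0.002, 0.002]
ft_force: [0.2, -6.5, 7.8]
opening: 0.15
```

step_arm:
  commands:
    - {"x":0,"y":-3,"z":0,"wx":0,"wy":0,"wz":0}
    - {"x":0,"y":0,"z":0,"wx":0,"wy":0,"wz":0}

```text
clock: 7.93
ee_pos: [0.5141, 0.0637, 0.0394]
orientation: [1.0, 0.031, 0.002, 0.002]
ft_force: [-0.4, -6.5, 7.9]
opening: 0.153
```

step_arm:
  commands:
    - {"x":0,"y":-2,"z":0,"wx":0,"wy":0,"wz":0}
    - {"x":0,"y":0,"z":0,"wx":0,"wy":0,"wz":0}

```text
clock: 8.1
ee_pos: [0.5141, 0.0638, 0.0394]
orientation: [1.0, 0.03, 0.001, 0.003]
ft_force: [0.9, -9.8, 8.4]
opening: 0.147
```

step_arm:
  commands:
    - {"x":0,"y":-2,"z":0,"wx":0,"wy":0,"wz":0}
    - {"x":0,"y":0,"z":0,"wx":0,"wy":0,"wz":0}

```text
clock: 8.27
ee_pos: [0.5145, 0.0641, 0.0394]
orientation: [1.0, 0.03, 0.002, 0.004]
ft_force: [2.2, -13.6, 8.4]
opening: 0.149
```

step_arm:
  commands:
    - {"x":0,"y":-3,"z":0,"wx":0,"wy":0,"wz":0}
    - {"x":0,"y":0,"z":0,"wx":0,"wy":0,"wz":0}
    - {"x":0,"y":0,"z":0,"wx":0,"wy":0,"wz":0}

```text
clock: 8.52
ee_pos: [0.5155, 0.0648, 0.0394]
orientation: [1.0, 0.03, 0.003, 0.005]
ft_force: [4.2, -16.8, 5.9]
opening: 0.151
```

```bash
python3 - <<'E'
from h import *
s=env.observe(); print(s['ee_pos'],s['ft_force'],s['wrist_torque'],yaw())
im=cv2.cvtColor(env.grab_frame('top'),cv2.COLOR_RGB2BGR); T=c2w('top')
a=orthoT(im,T,0.03,0.30,0.70,0.1,0.30,2000,'top'); cv2.imwrite('pics/o7.png',cv2.resize(a,(300,600)))
im=cv2.cvtColor(env.grab_frame('side'),cv2.COLOR_RGB2BGR); cv2.imwrite('pics/s7.png',cv2.resize(im[150:270,140:340],None,fx=4,fy=4,interpolation=cv2.INTER_CUBIC))
E
```

```text
[0.5155087  0.06479854 0.03942468] [  4.2030688  -16.79368407   5.93583347] [-3.40570405 -0.91410719  0.34914275] 0.05949169015352348
```

View pics/o7.png

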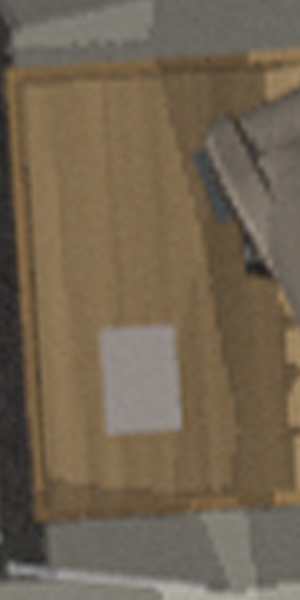

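View pics/s7.png

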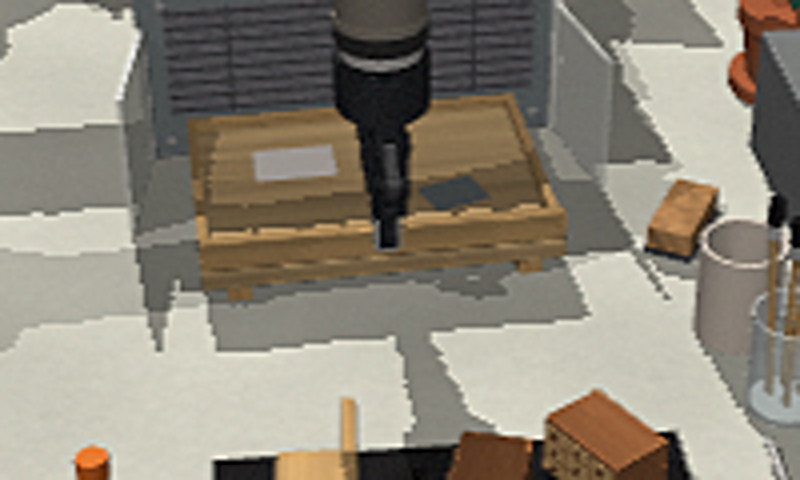

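step_arm:
  commands:
    - {"x":0,"y":5,"z":0,"wx":0,"wy":0,"wz":0}
    - {"x":0,"y":0,"z":0,"wx":0,"wy":0,"wz":0}
    - {"x":0,"y":0,"z":0,"wx":0,"wy":0,"wz":0}
    - {"x":0,"y":0,"z":0,"wx":0,"wy":0,"wz":0}
    - {"x":0,"y":0,"z":0,"wx":0,"wy":0,"wz":0}
  hand: 0.5

```text
clock: 9.03
ee_pos: [0.5117, 0.0698, 0.0377]
orientation: [0.999, 0.032, -0.0, -0.0]
ft_force: [0.8, 0.6, -0.1]
opening: 0.499
```

step_arm:
  commands:
    - {"x":0,"y":-6,"z":-1,"wx":0,"wy":0,"wz":0}
    - {"x":0,"y":-6,"z":0,"wx":0,"wy":0,"wz":0}
    - {"x":0,"y":0,"z":0,"wx":0,"wy":0,"wz":0}

```text
clock: 9.28
ee_pos: [0.5113, 0.0789, 0.0387]
orientation: [0.999, 0.032, -0.0, 0.002]
ft_force: [-0.4, -5.1, 1.2]
opening: 0.496
```

step_arm:
  commands:
    - {"x":0,"y":-3,"z":0,"wx":0,"wy":0,"wz":0}
    - {"x":0,"y":-3,"z":0,"wx":0,"wy":0,"wz":0}
    - {"x":0,"y":0,"z":0,"wx":0,"wy":0,"wz":0}

```text
clock: 9.53
ee_pos: [0.5113, 0.0789, 0.0386]
orientation: [1.0, 0.03, -0.001, 0.006]
ft_force: [1.5, -14.7, 2.6]
opening: 0.503
```

step_arm:
  commands:
    - {"x":0,"y":-3,"z":0,"wx":0,"wy":0,"wz":0}
    - {"x":0,"y":-2,"z":0,"wx":0,"wy":0,"wz":0}
    - {"x":0,"y":0,"z":0,"wx":0,"wy":0,"wz":0}

```text
clock: 9.78
ee_pos: [0.5113, 0.079, 0.0384]
orientation: [1.0, 0.029, -0.001, 0.009]
ft_force: [3.1, -24.5, 3.1]
opening: 0.499
```

```bash
python3 - <<'E'
from h import *
s=env.observe(); print(s['ee_pos'],s['ft_force'],s['wrist_torque'],yaw())
im=cv2.cvtColor(env.grab_frame('side'),cv2.COLOR_RGB2BGR); cv2.imwrite('pics/s8.png',cv2.resize(im[160:240,180:300],None,fx=6,fy=6,interpolation=cv2.INTER_CUBIC))
E
```

```text
[0.51131495 0.07900798 0.03844789] [  3.06472354 -24.46885933   3.07048107] [-5.04934042 -0.69862136  0.11872697] 0.05814737772781446
```

View pics/s8.png

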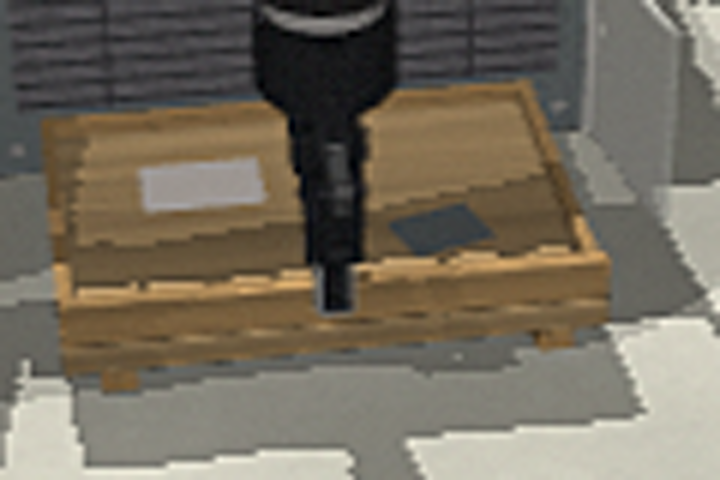

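step_arm:
  commands:
    - {"x":0,"y":8,"z":0,"wx":0,"wy":0,"wz":0}
    - {"x":0,"y":9,"z":-3,"wx":0,"wy":0,"wz":0}
    - {"x":0,"y":0,"z":-20,"wx":0,"wy":0,"wz":0}
    - {"x":0,"y":0,"z":-35,"wx":0,"wy":0,"wz":0}
    - {"x":0,"y":0,"z":-38,"wx":0,"wy":0,"wz":0}
    - {"x":0,"y":0,"z":-38,"wx":0,"wy":0,"wz":0}
    - {"x":0,"y":0,"z":-38,"wx":0,"wy":0,"wz":0}
    - {"x":0,"y":0,"z":-25,"wx":0,"wy":0,"wz":0}
  hand: 0.5

```text
clock: 10.5
ee_pos: [0.5127, 0.0769, 0.2401]
orientation: [0.999, 0.033, 0.003, -0.001]
ft_force: [0.7, 0.1, -0.2]
opening: 0.502
```

```bash
python3 - <<'E'
from h import *
plan(0.5875,0.270,0.24,0.0615)
c='wrist'; T=c2w(c); im=shot(c,'w9.png')
cv2.imwrite('pics/w9b.png',cv2.cvtColor(cv2.resize(im,(800,600)),cv2.COLOR_RGB2BGR))
for t in ['board','unit','booth_gate_knob','hose_gate_knob','fan_grip']:
    print(t,[(np.round((T@np.r_[d['position'],1])[:3],3).tolist(),round(d['confidence'],2)) for d in env.mark_of(t,c)])
E
```

```text
n=6 x=14.5 y=-31.3 z=0.0 wz=0.0007 | at [0.5127 0.0769 0.2401] yaw 0.066 tilt 0.32 t=10.50
board [([0.508, 0.174, -0.001], 0.61)]
unit []
booth_gate_knob [([0.413, 0.333, 0.201], 0.89), ([0.65, -0.192, 0.004], 0.65)]
hose_gate_knob []
fan_grip []
```

View pics/w9b.png

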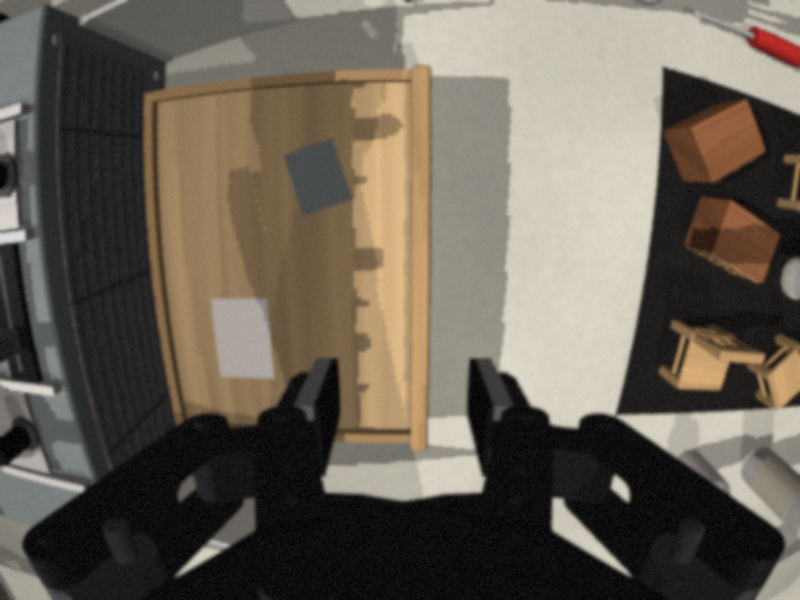

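step_arm:
  commands:
    - {"x":14.5,"y":-31,"z":0,"wx":0,"wy":0,"wz":0.001}
    - {"x":14.5,"y":-31,"z":0,"wx":0,"wy":0,"wz":0.001}
    - {"x":14.5,"y":-31,"z":0,"wx":0,"wy":0,"wz":0.001}
    - {"x":14.5,"y":-31,"z":0,"wx":0,"wy":0,"wz":0}
    - {"x":14.5,"y":-31,"z":0,"wx":0,"wy":0,"wz":0}
    - {"x":14.5,"y":-31,"z":0,"wx":0,"wy":0,"wz":0}
    - {"x":0,"y":0,"z":0,"wx":0,"wy":0,"wz":0}
    - {"x":0,"y":0,"z":0,"wx":0,"wy":0,"wz":0}
    - {"x":0,"y":0,"z":0,"wx":0,"wy":0,"wz":0}
  hand: 0

```text
clock: 11.55
ee_pos: [0.5863, 0.2649, 0.2337]
orientation: [1.0, 0.03, -0.002, 0.001]
ft_force: [-0.2, -1.3, -0.2]
opening: 0.003
```

```bash
python3 - <<'E'
from h import *
plan(0.5875,0.270,0.19,0.0615)
c='wrist'; T=c2w(c); im=shot(c,'w10.png')
cv2.imwrite('pics/w10b.png',cv2.cvtColor(cv2.resize(im,(800,600)),cv2.COLOR_RGB2BGR))
for t in ['hose_gate_knob','fan_grip']:
    print(t,[(np.round((T@np.r_[d['position'],1])[:3],3).tolist(),round(d['confidence'],2)) for d in env.mark_of(t,c)])
E
```

```text
n=2 x=0.8 y=-2.5 z=21.9 wz=-0.0003 | at [0.5863 0.2649 0.2337] yaw 0.061 tilt 0.22 t=11.55
hose_gate_knob [([0.582, 0.314, 0.195], 0.71)]
fan_grip [([0.309, -0.261, -0.001], 0.28)]
```

View pics/w10b.png

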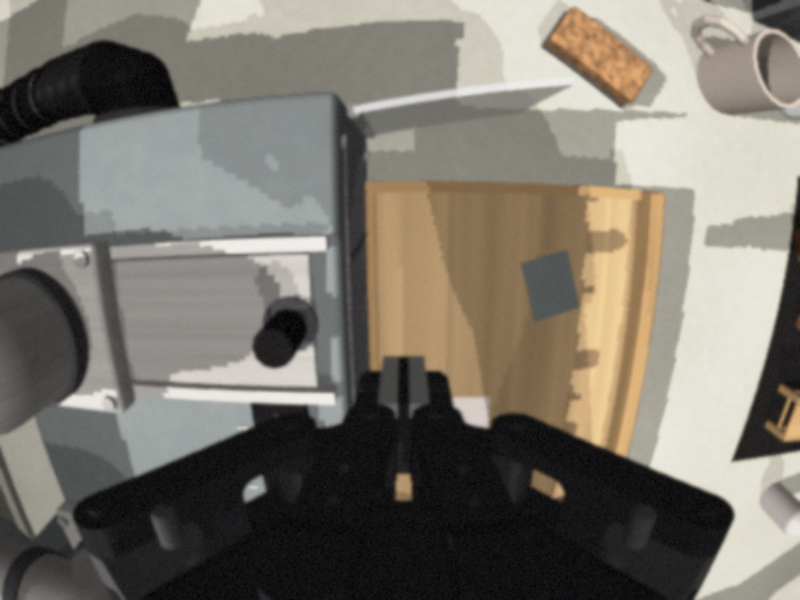

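step_arm:
  commands:
    - {"x":0,"y":0,"z":22,"wx":0,"wy":0,"wz":0}
    - {"x":0,"y":0,"z":20,"wx":0,"wy":0,"wz":0}
    - {"x":0,"y":-10,"z":0,"wx":0,"wy":0,"wz":0}
    - {"x":0,"y":-10,"z":0,"wx":0,"wy":0,"wz":0}
    - {"x":0,"y":-8,"z":0,"wx":0,"wy":0,"wz":0}
    - {"x":0,"y":-6,"z":0,"wx":0,"wy":0,"wz":0}

```text
clock: 12.2
ee_pos: [0.5853, 0.3008, 0.1951]
orientation: [1.0, 0.031, 0.001, 0.0]
ft_force: [-0.2, -2.4, 0.6]
opening: -0.005
```

step_arm:
  commands:
    - {"x":0,"y":-7,"z":0,"wx":0,"wy":0,"wz":0}
    - {"x":0,"y":-7,"z":0,"wx":0,"wy":0,"wz":0}
    - {"x":0,"y":-7,"z":0,"wx":0,"wy":0,"wz":0}
    - {"x":0,"y":-7,"z":0,"wx":0,"wy":0,"wz":0}

```text
clock: 12.53
ee_pos: [0.5838, 0.3281, 0.1945]
orientation: [1.0, 0.03, 0.001, 0.0]
ft_force: [-0.1, -3.4, 2.7]
opening: 0.0
```

step_arm:
  commands:
    - {"x":0,"y":-6,"z":0,"wx":0,"wy":0,"wz":0}
    - {"x":0,"y":-6,"z":0,"wx":0,"wy":0,"wz":0}
    - {"x":0,"y":-4,"z":0,"wx":0,"wy":0,"wz":0}
    - {"x":0,"y":0,"z":0,"wx":0,"wy":0,"wz":0}

```text
clock: 12.87
ee_pos: [0.5834, 0.3361, 0.1941]
orientation: [1.0, 0.028, -0.001, 0.007]
ft_force: [-3.7, -15.0, 9.6]
opening: -0.001
```

step_arm:
  commands:
    - {"x":0,"y":-4,"z":0,"wx":0,"wy":0,"wz":0}
    - {"x":0,"y":0,"z":0,"wx":0,"wy":0,"wz":0}

```text
clock: 13.03
ee_pos: [0.5834, 0.3363, 0.1941]
orientation: [1.0, 0.027, -0.002, 0.01]
ft_force: [-5.5, -21.0, 13.3]
opening: 0.002
```

step_arm:
  commands:
    - {"x":0,"y":-4,"z":0,"wx":0,"wy":0,"wz":0}
    - {"x":0,"y":0,"z":0,"wx":0,"wy":0,"wz":0}

```text
clock: 13.2
ee_pos: [0.5834, 0.3364, 0.1941]
orientation: [1.0, 0.026, -0.002, 0.013]
ft_force: [-6.8, -28.4, 17.1]
opening: 0.002
```

step_arm:
  commands:
    - {"x":0,"y":12,"z":0,"wx":0,"wy":0,"wz":0}
    - {"x":0,"y":16,"z":0,"wx":0,"wy":0,"wz":0}
    - {"x":0,"y":16,"z":-10,"wx":0,"wy":0,"wz":0}
    - {"x":0,"y":16,"z":-20,"wx":0,"wy":0,"wz":0}
    - {"x":0,"y":16,"z":-20,"wx":0,"wy":0,"wz":0}
    - {"x":0,"y":10,"z":-10,"wx":0,"wy":0,"wz":0}

```text
clock: 13.7
ee_pos: [0.5885, 0.2657, 0.2562]
orientation: [1.0, 0.03, 0.002, -0.001]
ft_force: [0.5, 0.2, -0.6]
opening: 0.004
```

```bash
python3 - <<'E'
from h import *
plan(0.4143,0.3293,0.25,0.0615)
c='wrist'; T=c2w(c); im=shot(c,'w11.png')
cv2.imwrite('pics/w11b.png',cv2.cvtColor(cv2.resize(im,(800,600)),cv2.COLOR_RGB2BGR))
for t in ['hose_gate_knob','fan_grip','booth_gate_knob']:
    print(t,[(np.round((T@np.r_[d['position'],1])[:3],3).tolist(),round(d['confidence'],2)) for d in env.mark_of(t,c)])
E
```

```text
n=6 x=-28.3 y=-12.3 z=1.0 wz=-0.0004 | at [0.5885 0.2657 0.2562] yaw 0.059 tilt 0.25 t=13.70
hose_gate_knob [([0.582, 0.357, 0.196], 0.62)]
fan_grip []
booth_gate_knob [([0.785, -0.028, -0.002], 0.55)]
```

View pics/w11b.png

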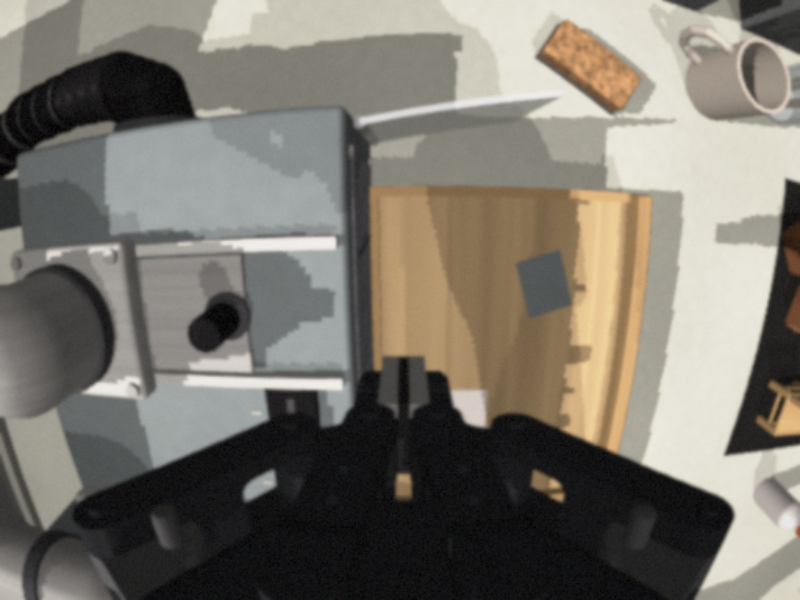

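step_arm:
  commands:
    - {"x":-28.5,"y":-12,"z":1,"wx":0,"wy":0,"wz":0}
    - {"x":-28.5,"y":-12,"z":1,"wx":0,"wy":0,"wz":0}
    - {"x":-28.5,"y":-12,"z":1,"wx":0,"wy":0,"wz":0}
    - {"x":-28.5,"y":-12,"z":1,"wx":0,"wy":0,"wz":0}
    - {"x":-28.5,"y":-12,"z":1,"wx":0,"wy":0,"wz":0}
    - {"x":-28,"y":-12,"z":1,"wx":0,"wy":0,"wz":0}
    - {"x":0,"y":0,"z":0,"wx":0,"wy":0,"wz":0}
    - {"x":0,"y":0,"z":0,"wx":0,"wy":0,"wz":0}
  hand: 0.5

```text
clock: 14.57
ee_pos: [0.4096, 0.3292, 0.2467]
orientation: [0.999, 0.033, -0.001, 0.0]
ft_force: [0.9, 0.1, 0.3]
opening: 0.5
```

```bash
python3 - <<'E'
from h import *
plan(0.4143,0.331,0.188,0.0615)
c='wrist'; T=c2w(c); im=shot(c,'w12.png')
cv2.imwrite('pics/w12b.png',cv2.cvtColor(cv2.resize(im,(800,600)),cv2.COLOR_RGB2BGR))
for t in ['hose_gate_knob','fan_grip','booth_gate_knob']:
    print(t,[(np.round((T@np.r_[d['position'],1])[:3],3).tolist(),round(d['confidence'],2)) for d in env.mark_of(t,c)])
shot('top','t12.png'); c='top'
for t in ['hose_gate_knob','fan_grip','booth_gate_knob','board']:
    print(t,[(np.round(W(c,d['position']),3).tolist(),round(d['confidence'],2)) for d in env.mark_of(t,c)])
E
```

```text
n=2 x=2.4 y=-0.8 z=29.4 wz=0.0025 | at [0.4096 0.3292 0.2467] yaw 0.067 tilt 0.09 t=14.57
hose_gate_knob []
fan_grip [([0.481, 0.319, 0.2], 0.69)]
booth_gate_knob [([0.416, 0.335, 0.2], 0.56)]
hose_gate_knob [([0.585, 0.356, 0.199], 0.82)]
fan_grip [([0.485, 0.322, 0.201], 0.41), ([0.642, -0.341, -0.002], 0.37)]
booth_gate_knob []
board [([0.509, 0.168, 0.003], 0.57), ([0.483, 0.321, 0.203], 0.49)]
```

View pics/w12b.png

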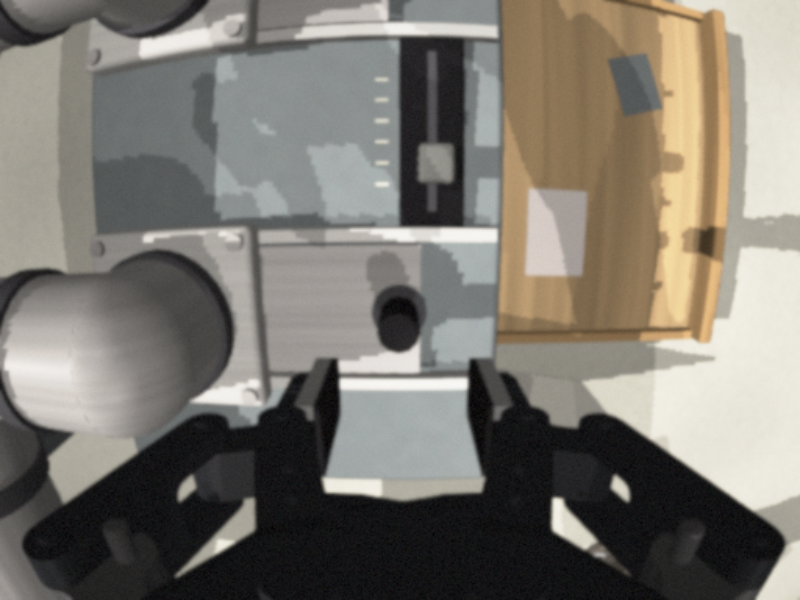

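step_arm:
  commands:
    - {"x":4,"y":0,"z":22,"wx":0,"wy":0,"wz":0}
    - {"x":0,"y":0,"z":22,"wx":0,"wy":0,"wz":0}
    - {"x":0,"y":0,"z":12,"wx":0,"wy":0,"wz":0}
    - {"x":0,"y":0,"z":3,"wx":0,"wy":0,"wz":0}
    - {"x":0,"y":0,"z":0,"wx":0,"wy":0,"wz":0}

```text
clock: 15.43
ee_pos: [0.4162, 0.327, 0.188]
orientation: [1.0, 0.03, -0.001, 0.0]
ft_force: [-0.2, 0.3, 0.1]
opening: 0.497
```

step_arm:
  commands:
    - {"x":0,"y":0,"z":0,"wx":0,"wy":0,"wz":0}
    - {"x":0,"y":0,"z":0,"wx":0,"wy":0,"wz":0}
    - {"x":0,"y":0,"z":0,"wx":0,"wy":0,"wz":0}
    - {"x":0,"y":0,"z":0,"wx":0,"wy":0,"wz":0}
  hand: 0
  force: 30

```text
clock: 15.77
ee_pos: [0.4172, 0.3288, 0.1903]
orientation: [1.0, 0.03, 0.001, -0.001]
ft_force: [-0.9, 1.9, 3.9]
opening: 0.195
```

step_arm:
  commands:
    - {"x":0,"y":5,"z":0,"wx":0,"wy":0,"wz":0}
    - {"x":0,"y":7,"z":0,"wx":0,"wy":0,"wz":0}
    - {"x":0,"y":7,"z":0,"wx":0,"wy":0,"wz":0}
    - {"x":0,"y":7,"z":0,"wx":0,"wy":0,"wz":0}
    - {"x":0,"y":5,"z":0,"wx":0,"wy":0,"wz":0}
    - {"x":0,"y":0,"z":0,"wx":0,"wy":0,"wz":0}

```text
clock: 16.27
ee_pos: [0.4195, 0.2954, 0.1902]
orientation: [1.0, 0.029, 0.001, 0.0]
ft_force: [-1.1, 0.5, 8.8]
opening: 0.196
```

step_arm:
  commands:
    - {"x":0,"y":5,"z":0,"wx":0,"wy":0,"wz":0}
    - {"x":0,"y":4,"z":0,"wx":0,"wy":0,"wz":0}
    - {"x":0,"y":0,"z":0,"wx":0,"wy":0,"wz":0}

```text
clock: 16.52
ee_pos: [0.4197, 0.2916, 0.1903]
orientation: [1.0, 0.03, 0.002, -0.005]
ft_force: [0.6, 9.9, 1.1]
opening: 0.193
```

step_arm:
  commands:
    - {"x":0,"y":4,"z":0,"wx":0,"wy":0,"wz":0}
    - {"x":0,"y":0,"z":0,"wx":0,"wy":0,"wz":0}

```text
clock: 16.68
ee_pos: [0.4197, 0.2916, 0.1904]
orientation: [0.999, 0.031, 0.003, -0.008]
ft_force: [3.3, 18.1, -4.4]
opening: 0.195
```

step_arm:
  commands:
    - {"x":0,"y":4,"z":0,"wx":0,"wy":0,"wz":0}
    - {"x":0,"y":0,"z":0,"wx":0,"wy":0,"wz":0}

```text
clock: 16.85
ee_pos: [0.4197, 0.2915, 0.1904]
orientation: [0.999, 0.032, 0.003, -0.011]
ft_force: [2.6, 25.3, -9.5]
opening: 0.195
```

step_arm:
  commands:
    - {"x":0,"y":-6,"z":0,"wx":0,"wy":0,"wz":0}
    - {"x":0,"y":-4.5,"z":0,"wx":0,"wy":0,"wz":0}
    - {"x":0,"y":0,"z":0,"wx":0,"wy":0,"wz":0}

```text
clock: 17.1
ee_pos: [0.4197, 0.2917, 0.1902]
orientation: [1.0, 0.031, 0.001, -0.001]
ft_force: [0.5, 4.2, 6.2]
opening: 0.197
```

step_arm:
  commands:
    - {"x":0,"y":0,"z":0,"wx":0,"wy":0,"wz":0}
    - {"x":0,"y":0,"z":0,"wx":0,"wy":0,"wz":0}
    - {"x":0,"y":0,"z":0,"wx":0,"wy":0,"wz":0}
    - {"x":0,"y":0,"z":0,"wx":0,"wy":0,"wz":0}
    - {"x":0,"y":0,"z":-20,"wx":0,"wy":0,"wz":0}
    - {"x":0,"y":0,"z":-30,"wx":0,"wy":0,"wz":0}
    - {"x":0,"y":0,"z":-30,"wx":0,"wy":0,"wz":0}
  hand: 0.5

```text
clock: 17.68
ee_pos: [0.4181, 0.2887, 0.2685]
orientation: [1.0, 0.03, -0.002, 0.001]
ft_force: [0.9, 0.8, 0.4]
opening: 0.495
```

```bash
python3 - <<'E'
from h import *
plan(0.563,-0.228,0.20,1.309)
shot('top','t13.png'); c='top'
for t in ['hose_gate_knob','fan_grip','booth_gate_knob','board','chair1','chest1']:
    print(t,[(np.round(W(c,d['position']),3).tolist(),round(d['confidence'],2)) for d in env.mark_of(t,c)])
E
```

```text
n=16 x=-13.0 y=33.4 z=4.3 wz=-0.0781 | at [0.4181 0.2887 0.2685] yaw 0.060 tilt 0.22 t=17.68
hose_gate_knob [([0.583, 0.356, 0.2], 0.55)]
fan_grip [([0.485, 0.321, 0.2], 0.49)]
booth_gate_knob [([0.421, 0.288, 0.196], 0.48)]
board [([0.511, 0.171, 0.004], 0.55)]
chair1 [([0.638, -0.342, 0.001], 0.82), ([0.654, -0.192, 0.0], 0.69), ([0.448, -0.217, 0.001], 0.64), ([0.434, -0.349, 0.003], 0.64), ([0.313, -0.266, 0.003], 0.53)]
chest1 [([0.565, -0.229, -0.002], 0.91), ([0.655, -0.19, 0.002], 0.79)]
```

step_arm:
  commands:
    - {"x":-13,"y":33.4,"z":5,"wx":0,"wy":0,"wz":-0.078}
    - {"x":-13,"y":33.4,"z":5,"wx":0,"wy":0,"wz":-0.078}
    - {"x":-13,"y":33.4,"z":5,"wx":0,"wy":0,"wz":-0.078}
    - {"x":-13,"y":33.4,"z":5,"wx":0,"wy":0,"wz":-0.078}
    - {"x":-13,"y":33.4,"z":5,"wx":0,"wy":0,"wz":-0.078}
    - {"x":-13,"y":33.4,"z":5,"wx":0,"wy":0,"wz":-0.078}
    - {"x":-13,"y":33.4,"z":5,"wx":0,"wy":0,"wz":-0.078}
    - {"x":-13,"y":33.4,"z":5,"wx":0,"wy":0,"wz":-0.078}
    - {"x":-13,"y":33.4,"z":5,"wx":0,"wy":0,"wz":-0.078}
    - {"x":-13,"y":33.4,"z":5,"wx":0,"wy":0,"wz":-0.078}
    - {"x":-13,"y":33.4,"z":5,"wx":0,"wy":0,"wz":-0.078}
    - {"x":-13,"y":33.4,"z":5,"wx":0,"wy":0,"wz":-0.078}
  hand: 0.9

```text
clock: 19.03
ee_pos: [0.4666, -0.1238, 0.2073]
orientation: [0.878, 0.479, -0.001, -0.001]
ft_force: [0.8, 0.0, 1.0]
opening: 0.899
```

step_arm:
  commands:
    - {"x":-13,"y":33.4,"z":5,"wx":0,"wy":0,"wz":-0.078}
    - {"x":-13,"y":33.4,"z":5,"wx":0,"wy":0,"wz":-0.078}
    - {"x":-13,"y":33.4,"z":5,"wx":0,"wy":0,"wz":-0.078}
    - {"x":-10,"y":30,"z":0,"wx":0,"wy":0,"wz":-0.07}
    - {"x":0,"y":0,"z":0,"wx":0,"wy":0,"wz":0}
    - {"x":0,"y":0,"z":0,"wx":0,"wy":0,"wz":0}

```text
clock: 19.53
ee_pos: [0.5616, -0.2239, 0.1915]
orientation: [0.797, 0.604, -0.001, -0.002]
ft_force: [1.3, 0.9, 0.4]
opening: 0.9
```

```bash
python3 - <<'E'
from h import *
plan(0.563,-0.229,0.12,1.306)
c='wrist'; T=c2w(c); im=shot(c,'w14.png'); np.save('w14T.npy',T)
cv2.imwrite('pics/w14b.png',cv2.cvtColor(cv2.resize(im,(800,600)),cv2.COLOR_RGB2BGR))
E
```

```text
n=2 x=-2.3 y=1.4 z=35.7 wz=-0.0040 | at [ 0.5616 -0.2239  0.1915] yaw 1.298 tilt 0.22 t=19.53
```

View pics/w14b.png

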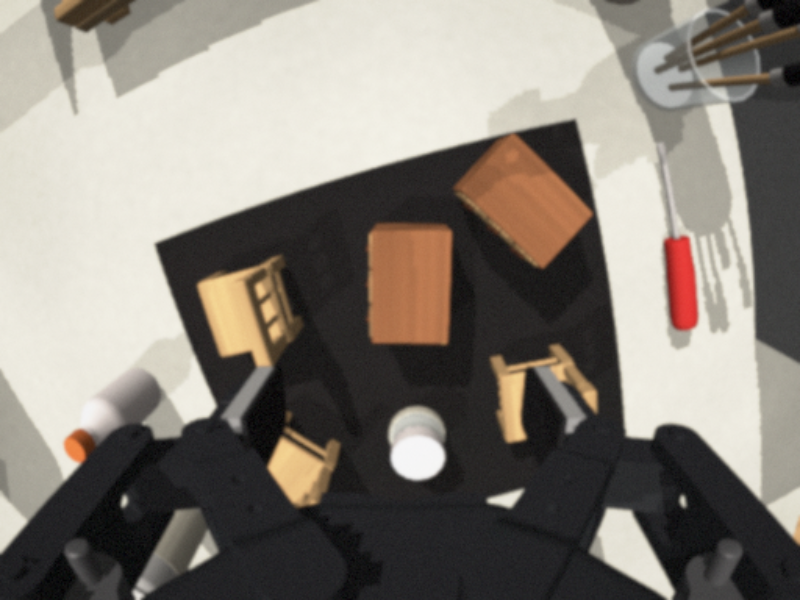

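```bash
python3 - <<'E'
from h import *
T=np.load('w14T.npy'); k=512/800
for p in [(370,233),(452,230),(449,345),(370,342), (457,190),(513,135),(591,213),(541,268)]:
    print(p,np.round(pix(p[0]*k,p[1]*k,0.048,T=T),4))
E
```

```text
(370, 233) [ 0.5496 -0.1862  0.048 ]
(452, 230) [ 0.599  -0.1981  0.048 ]
(449, 345) [ 0.5785 -0.2705  0.048 ]
(370, 342) [ 0.5291 -0.2545  0.048 ]
(457, 190) [ 0.6083 -0.1749  0.048 ]
(513, 135) [ 0.6514 -0.15    0.048 ]
(591, 213) [ 0.6905 -0.2097  0.048 ]
(541, 268) [ 0.649  -0.2364  0.048 ]
```

step_arm:
  commands:
    - {"x":-2.3,"y":3,"z":30,"wx":0,"wy":0,"wz":0}
    - {"x":0,"y":0,"z":36,"wx":0,"wy":0,"wz":0}
    - {"x":0,"y":0,"z":36,"wx":0,"wy":0,"wz":0}
    - {"x":0,"y":0,"z":30,"wx":0,"wy":0,"wz":0}
    - {"x":0,"y":0,"z":24,"wx":0,"wy":0,"wz":0}
    - {"x":0,"y":0,"z":16,"wx":0,"wy":0,"wz":0}
    - {"x":0,"y":0,"z":6,"wx":0,"wy":0,"wz":0}
    - {"x":0,"y":0,"z":0,"wx":0,"wy":0,"wz":0}

```text
clock: 20.25
ee_pos: [0.5623, -0.2245, 0.0144]
orientation: [0.796, 0.606, -0.001, -0.002]
ft_force: [-0.0, 0.2, 0.5]
opening: 0.901
```

step_arm:
  commands:
    - {"x":0,"y":0,"z":0,"wx":0,"wy":0,"wz":0}
    - {"x":0,"y":0,"z":0,"wx":0,"wy":0,"wz":0}
    - {"x":0,"y":0,"z":0,"wx":0,"wy":0,"wz":0}
    - {"x":0,"y":0,"z":0,"wx":0,"wy":0,"wz":0}
    - {"x":0,"y":0,"z":0,"wx":0,"wy":0,"wz":0}
  hand: 0
  force: 25

```text
clock: 20.67
ee_pos: [0.5656, -0.2264, 0.0177]
orientation: [0.796, 0.605, 0.001, 0.001]
ft_force: [-1.6, -0.0, 7.0]
opening: 0.581
```

step_arm:
  commands:
    - {"x":0,"y":0,"z":-12,"wx":0,"wy":0,"wz":0}
    - {"x":0,"y":0,"z":-25,"wx":0,"wy":0,"wz":0}
    - {"x":0,"y":0,"z":-35,"wx":0,"wy":0,"wz":0}
    - {"x":0,"y":0,"z":-35,"wx":0,"wy":0,"wz":0}
    - {"x":0,"y":0,"z":-20,"wx":0,"wy":0,"wz":0}

```text
clock: 21.08
ee_pos: [0.5659, -0.2268, 0.1476]
orientation: [0.796, 0.605, 0.001, 0.002]
ft_force: [-0.5, -0.7, -0.3]
opening: 0.584
```

```bash
python3 - <<'E'
from h import *
plan(0.5977,0.2256,0.15,0.0615)
print(env.observe()['opening'])
E
```

```text
n=13 x=26.6 y=-26.0 z=-0.2 wz=0.0953 | at [ 0.5659 -0.2268  0.1476] yaw 1.300 tilt 0.33 t=21.08
0.5840963019165755
```

step_arm:
  commands:
    - {"x":26.6,"y":-26,"z":0,"wx":0,"wy":0,"wz":0.095}
    - {"x":26.6,"y":-26,"z":0,"wx":0,"wy":0,"wz":0.095}
    - {"x":26.6,"y":-26,"z":0,"wx":0,"wy":0,"wz":0.095}
    - {"x":26.6,"y":-26,"z":0,"wx":0,"wy":0,"wz":0.095}
    - {"x":26.6,"y":-26,"z":0,"wx":0,"wy":0,"wz":0.095}
    - {"x":26.6,"y":-26,"z":0,"wx":0,"wy":0,"wz":0.095}
    - {"x":26.6,"y":-26,"z":0,"wx":0,"wy":0,"wz":0.095}
    - {"x":26.6,"y":-26,"z":0,"wx":0,"wy":0,"wz":0.095}
    - {"x":26.6,"y":-26,"z":0,"wx":0,"wy":0,"wz":0.095}
    - {"x":26.6,"y":-26,"z":0,"wx":0,"wy":0,"wz":0.095}
    - {"x":26.6,"y":-26,"z":0,"wx":0,"wy":0,"wz":0.095}
    - {"x":20,"y":-20,"z":0,"wx":0,"wy":0,"wz":0.095}

```text
clock: 22.08
ee_pos: [0.5675, 0.1932, 0.1437]
orientation: [0.997, 0.079, 0.001, -0.001]
ft_force: [0.8, 0.8, -1.2]
opening: 0.583
```

step_arm:
  commands:
    - {"x":10,"y":-10,"z":0,"wx":0,"wy":0,"wz":0.09}
    - {"x":0,"y":0,"z":0,"wx":0,"wy":0,"wz":0}
    - {"x":0,"y":0,"z":0,"wx":0,"wy":0,"wz":0}

```text
clock: 22.33
ee_pos: [0.5754, 0.2008, 0.1429]
orientation: [0.999, 0.037, -0.0, 0.0]
ft_force: [0.4, -0.7, -0.8]
opening: 0.586
```

```bash
python3 - <<'E'
from h import *
plan(0.5977,0.2256,0.060,0.0615)
c='wrist'; T=c2w(c); im=shot(c,'w15.png')
cv2.imwrite('pics/w15b.png',cv2.cvtColor(cv2.resize(im,(800,600)),cv2.COLOR_RGB2BGR))
E
```

```text
n=3 x=8.0 y=-7.7 z=27.6 wz=0.0039 | at [0.5754 0.2008 0.1429] yaw 0.073 tilt 0.05 t=22.33
```

View pics/w15b.png

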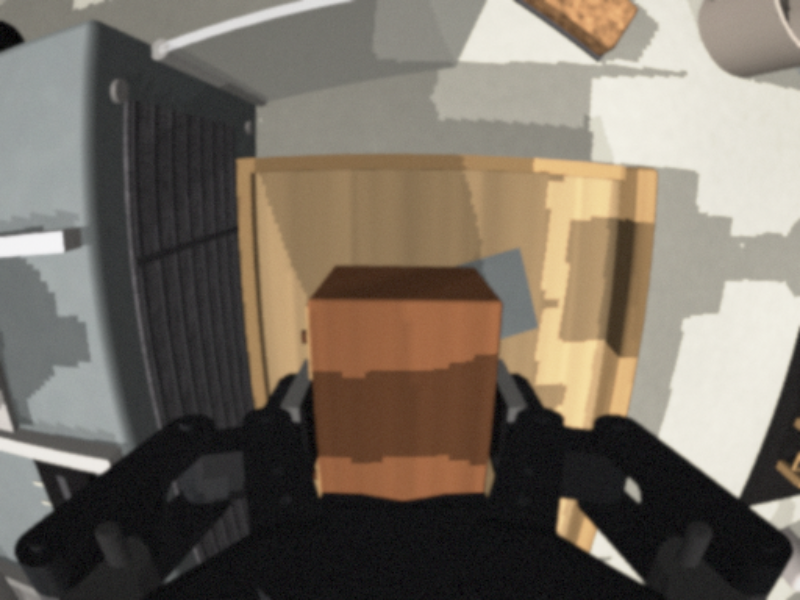

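step_arm:
  commands:
    - {"x":8,"y":-7.7,"z":15,"wx":0,"wy":0,"wz":0.004}
    - {"x":8,"y":-7.7,"z":20,"wx":0,"wy":0,"wz":0.004}
    - {"x":8,"y":-7.7,"z":20,"wx":0,"wy":0,"wz":0.004}
    - {"x":0,"y":0,"z":20,"wx":0,"wy":0,"wz":0}
    - {"x":0,"y":0,"z":10,"wx":0,"wy":0,"wz":0}
    - {"x":0,"y":0,"z":4,"wx":0,"wy":0,"wz":0}
    - {"x":0,"y":0,"z":2,"wx":0,"wy":0,"wz":0}
    - {"x":0,"y":0,"z":0,"wx":0,"wy":0,"wz":0}

```text
clock: 23.05
ee_pos: [0.5984, 0.2242, 0.0524]
orientation: [1.0, 0.029, 0.0, 0.0]
ft_force: [1.6, 0.3, -1.6]
opening: 0.581
```

step_arm:
  commands:
    - {"x":0,"y":0,"z":2,"wx":0,"wy":0,"wz":0}
    - {"x":0,"y":0,"z":2,"wx":0,"wy":0,"wz":0}
    - {"x":0,"y":0,"z":0,"wx":0,"wy":0,"wz":0}

```text
clock: 23.3
ee_pos: [0.5985, 0.2251, 0.0483]
orientation: [1.0, 0.029, 0.0, -0.0]
ft_force: [-0.7, -0.0, -1.0]
opening: 0.584
```

step_arm:
  commands:
    - {"x":0,"y":0,"z":1,"wx":0,"wy":0,"wz":0}
    - {"x":0,"y":0,"z":1,"wx":0,"wy":0,"wz":0}
    - {"x":0,"y":0,"z":0,"wx":0,"wy":0,"wz":0}

```text
clock: 23.55
ee_pos: [0.5985, 0.2253, 0.0477]
orientation: [1.0, 0.029, 0.0, 0.0]
ft_force: [-3.5, -2.0, 7.9]
opening: 0.582
```

step_arm:
  commands:
    - {"x":0,"y":0,"z":0,"wx":0,"wy":0,"wz":0}
    - {"x":0,"y":0,"z":0,"wx":0,"wy":0,"wz":0}
    - {"x":0,"y":0,"z":0,"wx":0,"wy":0,"wz":0}
    - {"x":0,"y":0,"z":-10,"wx":0,"wy":0,"wz":0}
    - {"x":0,"y":0,"z":-25,"wx":0,"wy":0,"wz":0}
    - {"x":0,"y":0,"z":-35,"wx":0,"wy":0,"wz":0}
    - {"x":0,"y":0,"z":-35,"wx":0,"wy":0,"wz":0}
    - {"x":0,"y":0,"z":-30,"wx":0,"wy":0,"wz":0}
  hand: 0.75

```text
clock: 24.22
ee_pos: [0.5985, 0.2262, 0.1838]
orientation: [1.0, 0.03, 0.001, -0.001]
ft_force: [-0.2, 0.6, -0.1]
opening: 0.751
```

```bash
python3 - <<'E'
from h import *
c='wrist'; T=c2w(c); im=shot(c,'w16.png')
cv2.imwrite('pics/w16b.png',cv2.cvtColor(cv2.resize(im,(800,600)),cv2.COLOR_RGB2BGR))
c='top'; shot(c,'t16.png')
for t in ['chest1','chair1','board']:
    print(t,[(np.round(W(c,d['position']),3).tolist(),round(d['confidence'],2)) for d in env.mark_of(t,c)])
plan(0.6498,-0.1935,0.17,np.radians(125))
plan(0.6498,-0.1935,0.17,np.radians(-55))
E
```

```text
chest1 [([0.657, -0.191, 0.002], 0.57), ([0.598, 0.222, 0.027], 0.54)]
chair1 [([0.452, -0.212, 0.0], 0.74), ([0.432, -0.349, 0.0], 0.73)]
board [([0.509, 0.169, 0.005], 0.86)]
n=19 x=-21.8 y=15.9 z=0.6 wz=-0.1117 | at [0.5978 0.2255 0.1808] yaw 0.059 tilt 0.02 t=24.47
n=12 x=18.6 y=31.7 z=0.9 wz=0.0849 | at [0.5978 0.2255 0.1808] yaw 0.059 tilt 0.02 t=24.47
```

View pics/w16b.png

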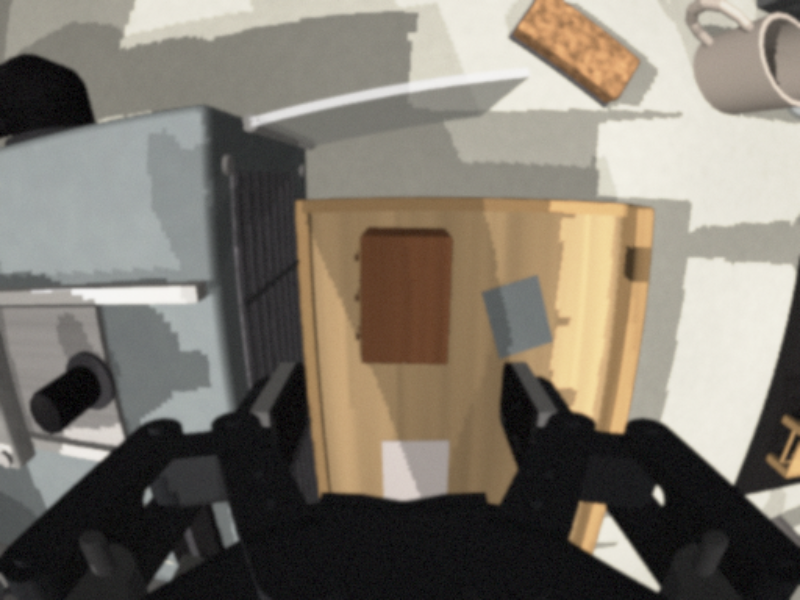

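```bash
python3 - <<'E'
from h import *
plan(0.6498,-0.1935,0.19)
E
```

```text
n=12 x=2.3 y=35.1 z=-0.8 wz=-0.0000 | at [0.5978 0.2255 0.1808] yaw 0.059 tilt 0.02 t=24.47
```

step_arm:
  commands:
    - {"x":2.3,"y":36,"z":-1,"wx":0,"wy":0,"wz":0}
    - {"x":2.3,"y":36,"z":-1,"wx":0,"wy":0,"wz":0}
    - {"x":2.3,"y":36,"z":-1,"wx":0,"wy":0,"wz":0}
    - {"x":2.3,"y":36,"z":-1,"wx":0,"wy":0,"wz":0}
    - {"x":2.3,"y":36,"z":-1,"wx":0,"wy":0,"wz":0}
    - {"x":2.3,"y":36,"z":-1,"wx":0,"wy":0,"wz":0}
    - {"x":2.3,"y":36,"z":0,"wx":0,"wy":0,"wz":0}
    - {"x":2.3,"y":36,"z":0,"wx":0,"wy":0,"wz":0}
    - {"x":2.3,"y":36,"z":0,"wx":0,"wy":0,"wz":0}
    - {"x":2.3,"y":36,"z":0,"wx":0,"wy":0,"wz":0}
    - {"x":2.3,"y":34,"z":0,"wx":0,"wy":0,"wz":0}
    - {"x":2.3,"y":28,"z":0,"wx":0,"wy":0,"wz":0}

```text
clock: 25.47
ee_pos: [0.6488, -0.1977, 0.1846]
orientation: [1.0, 0.028, -0.002, 0.0]
ft_force: [-0.0, -0.4, -0.5]
opening: 0.747
```

step_arm:
  commands:
    - {"x":0,"y":0,"z":0,"wx":0,"wy":0,"wz":0.11}
    - {"x":0,"y":0,"z":0,"wx":0,"wy":0,"wz":0.11}
    - {"x":0,"y":0,"z":0,"wx":0,"wy":0,"wz":0.11}
    - {"x":0,"y":0,"z":0,"wx":0,"wy":0,"wz":0.12}
    - {"x":0,"y":0,"z":0,"wx":0,"wy":0,"wz":0.12}
    - {"x":0,"y":0,"z":0,"wx":0,"wy":0,"wz":0.12}
    - {"x":0,"y":0,"z":0,"wx":0,"wy":0,"wz":0.12}
    - {"x":0,"y":0,"z":0,"wx":0,"wy":0,"wz":0.11}
    - {"x":0,"y":0,"z":0,"wx":0,"wy":0,"wz":0.1}
    - {"x":0,"y":0,"z":0,"wx":0,"wy":0,"wz":0}
  hand: 0.85

```text
clock: 26.3
ee_pos: [0.6493, -0.1939, 0.1847]
orientation: [0.886, -0.463, -0.002, 0.001]
ft_force: [-0.5, -0.5, -0.7]
opening: 0.852
```

```bash
python3 - <<'E'
from h import *
plan(0.6498,-0.1935,0.012,np.radians(-55))
c='wrist'; T=c2w(c); im=shot(c,'w17.png'); np.save('w17T.npy',T)
cv2.imwrite('pics/w17b.png',cv2.cvtColor(cv2.resize(im,(800,600)),cv2.COLOR_RGB2BGR))
for t in ['chest1','chair1']:
    print(t,[(np.round((T@np.r_[d['position'],1])[:3],3).tolist(),round(d['confidence'],2)) for d in env.mark_of(t,c)])
E
```

```text
n=5 x=-0.0 y=-0.1 z=34.5 wz=-0.0006 | at [ 0.6493 -0.1939  0.1847] yaw -0.963 tilt 0.21 t=26.30
chest1 [([0.648, -0.192, 0.001], 0.95)]
chair1 [([0.444, -0.213, -0.001], 0.95), ([0.428, -0.347, -0.001], 0.69), ([0.63, -0.337, -0.002], 0.56)]
```

View pics/w17b.png

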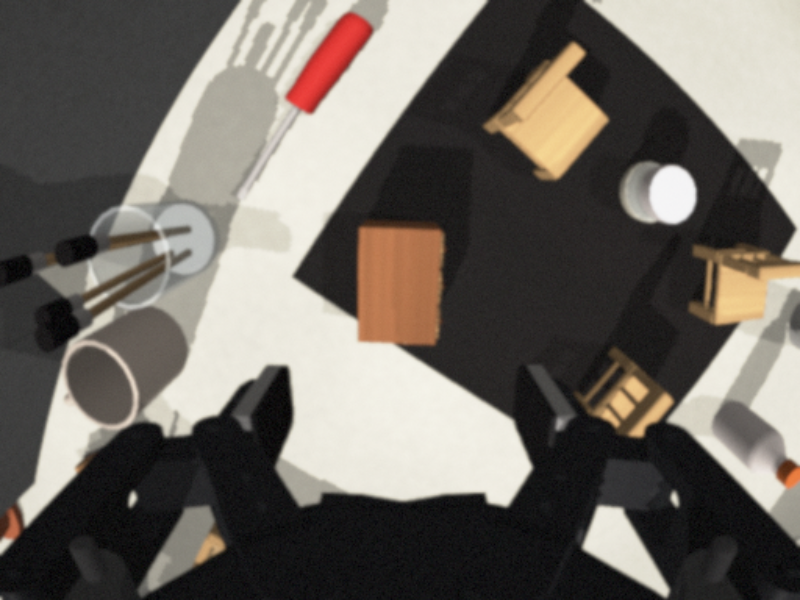

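step_arm:
  commands:
    - {"x":0,"y":-1,"z":30,"wx":0,"wy":0,"wz":0}
    - {"x":0,"y":0,"z":36,"wx":0,"wy":0,"wz":0}
    - {"x":0,"y":0,"z":36,"wx":0,"wy":0,"wz":0}
    - {"x":0,"y":0,"z":30,"wx":0,"wy":0,"wz":0}
    - {"x":0,"y":0,"z":22,"wx":0,"wy":0,"wz":0}
    - {"x":0,"y":0,"z":14,"wx":0,"wy":0,"wz":0}
    - {"x":0,"y":0,"z":5,"wx":0,"wy":0,"wz":0}
    - {"x":0,"y":0,"z":0,"wx":0,"wy":0,"wz":0}

```text
clock: 27.12
ee_pos: [0.6505, -0.1938, 0.0127]
orientation: [0.887, -0.462, -0.001, 0.0]
ft_force: [-0.2, 0.3, 0.1]
opening: 0.853
```

step_arm:
  commands:
    - {"x":0,"y":0,"z":0,"wx":0,"wy":0,"wz":0}
    - {"x":0,"y":0,"z":0,"wx":0,"wy":0,"wz":0}
    - {"x":0,"y":0,"z":0,"wx":0,"wy":0,"wz":0}
    - {"x":0,"y":0,"z":0,"wx":0,"wy":0,"wz":0}
    - {"x":0,"y":0,"z":0,"wx":0,"wy":0,"wz":0}
  hand: 0
  force: 25

```text
clock: 27.53
ee_pos: [0.6528, -0.1945, 0.016]
orientation: [0.887, -0.463, 0.002, -0.0]
ft_force: [0.4, -1.0, 6.5]
opening: 0.584
```

step_arm:
  commands:
    - {"x":0,"y":0,"z":-12,"wx":0,"wy":0,"wz":0}
    - {"x":0,"y":0,"z":-25,"wx":0,"wy":0,"wz":0}
    - {"x":0,"y":0,"z":-35,"wx":0,"wy":0,"wz":0}
    - {"x":0,"y":0,"z":-35,"wx":0,"wy":0,"wz":0}
    - {"x":0,"y":0,"z":-25,"wx":0,"wy":0,"wz":0}
    - {"x":0,"y":0,"z":-15,"wx":0,"wy":0,"wz":0}

```text
clock: 28.03
ee_pos: [0.6524, -0.1945, 0.1655]
orientation: [0.887, -0.463, 0.003, -0.001]
ft_force: [0.3, -1.5, -0.6]
opening: 0.583
```

```bash
python3 - <<'E'
from h import *
print(env.observe()['opening'])
plan(0.4141,0.214,0.17,0.0615)
E
```

```text
0.5830510788609635
n=14 x=-30.0 y=-18.6 z=-0.3 wz=-0.0731 | at [ 0.6524 -0.1945  0.1655] yaw -0.962 tilt 0.31 t=28.03
```

step_arm:
  commands:
    - {"x":-30,"y":-18.6,"z":0,"wx":0,"wy":0,"wz":-0.073}
    - {"x":-30,"y":-18.6,"z":0,"wx":0,"wy":0,"wz":-0.073}
    - {"x":-30,"y":-18.6,"z":0,"wx":0,"wy":0,"wz":-0.073}
    - {"x":-30,"y":-18.6,"z":0,"wx":0,"wy":0,"wz":-0.073}
    - {"x":-30,"y":-18.6,"z":0,"wx":0,"wy":0,"wz":-0.073}
    - {"x":-30,"y":-18.6,"z":0,"wx":0,"wy":0,"wz":-0.073}
    - {"x":-30,"y":-18.6,"z":0,"wx":0,"wy":0,"wz":-0.073}
    - {"x":-30,"y":-18.6,"z":0,"wx":0,"wy":0,"wz":-0.073}
    - {"x":-30,"y":-18.6,"z":0,"wx":0,"wy":0,"wz":-0.073}
    - {"x":-30,"y":-18.6,"z":0,"wx":0,"wy":0,"wz":-0.073}
    - {"x":-30,"y":-18.6,"z":0,"wx":0,"wy":0,"wz":-0.073}
    - {"x":-30,"y":-18.6,"z":0,"wx":0,"wy":0,"wz":-0.073}

```text
clock: 29.03
ee_pos: [0.4691, 0.1758, 0.1612]
orientation: [0.999, -0.041, 0.0, 0.0]
ft_force: [0.8, 0.3, -2.0]
opening: 0.587
```

step_arm:
  commands:
    - {"x":-28,"y":-17,"z":0,"wx":0,"wy":0,"wz":-0.073}
    - {"x":-18,"y":-12,"z":0,"wx":0,"wy":0,"wz":-0.073}
    - {"x":0,"y":0,"z":0,"wx":0,"wy":0,"wz":0}
    - {"x":0,"y":0,"z":0,"wx":0,"wy":0,"wz":0}

```text
clock: 29.37
ee_pos: [0.4253, 0.2065, 0.1612]
orientation: [1.0, 0.031, 0.0, 0.0]
ft_force: [0.8, 0.1, -0.6]
opening: 0.588
```

```bash
python3 - <<'E'
from h import *
plan(0.4141,0.214,0.055,0.0615)
c='wrist'; T=c2w(c); im=shot(c,'w18.png')
cv2.imwrite('pics/w18b.png',cv2.cvtColor(cv2.resize(im,(800,600)),cv2.COLOR_RGB2BGR))
E
```

```text
n=3 x=-3.6 y=-2.7 z=35.4 wz=0.0003 | at [0.4253 0.2065 0.1612] yaw 0.062 tilt 0.04 t=29.37
```

View pics/w18b.png

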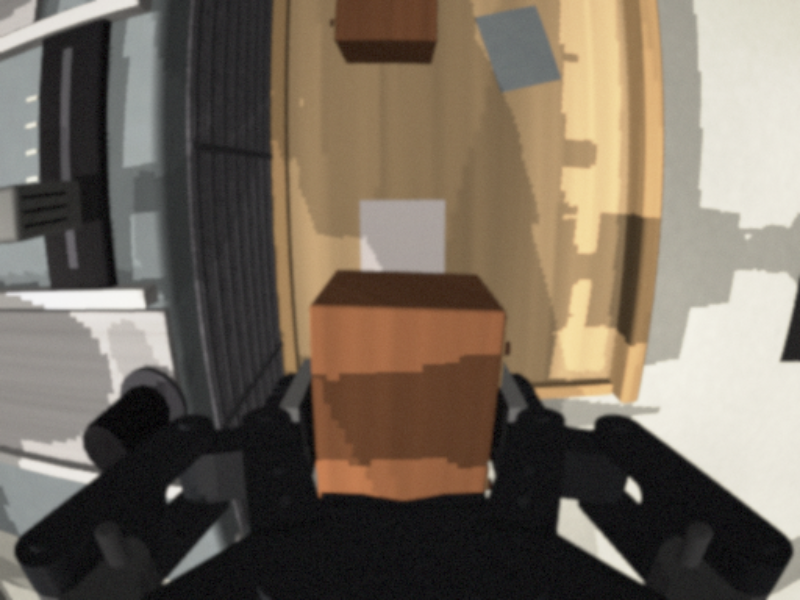

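step_arm:
  commands:
    - {"x":-4,"y":-3,"z":20,"wx":0,"wy":0,"wz":0}
    - {"x":-4,"y":-3,"z":28,"wx":0,"wy":0,"wz":0}
    - {"x":-3.5,"y":-2,"z":28,"wx":0,"wy":0,"wz":0}
    - {"x":0,"y":0,"z":20,"wx":0,"wy":0,"wz":0}
    - {"x":0,"y":0,"z":9,"wx":0,"wy":0,"wz":0}
    - {"x":0,"y":0,"z":5,"wx":0,"wy":0,"wz":0}
    - {"x":0,"y":0,"z":3,"wx":0,"wy":0,"wz":0}
    - {"x":0,"y":0,"z":0,"wx":0,"wy":0,"wz":0}

```text
clock: 30.08
ee_pos: [0.4154, 0.2129, 0.0481]
orientation: [1.0, 0.029, 0.0, 0.0]
ft_force: [-0.5, -1.1, -1.4]
opening: 0.581
```

step_arm:
  commands:
    - {"x":0,"y":0,"z":1,"wx":0,"wy":0,"wz":0}
    - {"x":0,"y":0,"z":1,"wx":0,"wy":0,"wz":0}
    - {"x":0,"y":0,"z":0,"wx":0,"wy":0,"wz":0}

```text
clock: 30.33
ee_pos: [0.4154, 0.213, 0.0464]
orientation: [1.0, 0.029, 0.001, -0.0]
ft_force: [1.0, -1.6, -0.8]
opening: 0.588
```

step_arm:
  commands:
    - {"x":0,"y":0,"z":1,"wx":0,"wy":0,"wz":0}
    - {"x":0,"y":0,"z":0,"wx":0,"wy":0,"wz":0}

```text
clock: 30.5
ee_pos: [0.4153, 0.213, 0.0459]
orientation: [1.0, 0.03, 0.001, 0.0]
ft_force: [-0.9, -4.9, 6.3]
opening: 0.59
```

step_arm:
  commands:
    - {"x":0,"y":0,"z":0,"wx":0,"wy":0,"wz":0}
    - {"x":0,"y":0,"z":0,"wx":0,"wy":0,"wz":0}
    - {"x":0,"y":0,"z":0,"wx":0,"wy":0,"wz":0}
    - {"x":0,"y":0,"z":-10,"wx":0,"wy":0,"wz":0}
    - {"x":0,"y":0,"z":-25,"wx":0,"wy":0,"wz":0}
    - {"x":0,"y":0,"z":-35,"wx":0,"wy":0,"wz":0}
    - {"x":0,"y":0,"z":-35,"wx":0,"wy":0,"wz":0}
    - {"x":0,"y":0,"z":-30,"wx":0,"wy":0,"wz":0}
  hand: 0.75

```text
clock: 31.17
ee_pos: [0.4147, 0.2149, 0.1831]
orientation: [1.0, 0.031, 0.001, -0.001]
ft_force: [1.2, 0.8, 0.5]
opening: 0.749
```

```bash
python3 - <<'E'
from h import *
c='wrist'; T=c2w(c); im=shot(c,'w19.png')
cv2.imwrite('pics/w19b.png',cv2.cvtColor(cv2.resize(im,(800,600)),cv2.COLOR_RGB2BGR))
c='top'; shot(c,'t19.png')
for t in ['chest1','chair1','board']:
    print(t,[(np.round(W(c,d['position']),3).tolist(),round(d['confidence'],2)) for d in env.mark_of(t,c)])
plan(0.47,-0.2187,0.18,np.radians(-2.5+90))
E
```

```text
chest1 [([0.597, 0.222, 0.028], 0.83), ([0.414, 0.212, 0.032], 0.57)]
chair1 [([0.447, -0.216, -0.0], 0.79), ([0.434, -0.35, -0.0], 0.7), ([0.639, -0.34, 0.004], 0.61), ([0.583, 0.355, 0.196], 0.4), ([0.804, -0.128, 0.001], 0.35)]
board [([0.512, 0.172, 0.003], 0.74)]
n=13 x=-21.0 y=30.1 z=0.0 wz=-0.1128 | at [0.4141 0.2139 0.18  ] yaw 0.061 tilt 0.04 t=31.42
```

View pics/w19b.png

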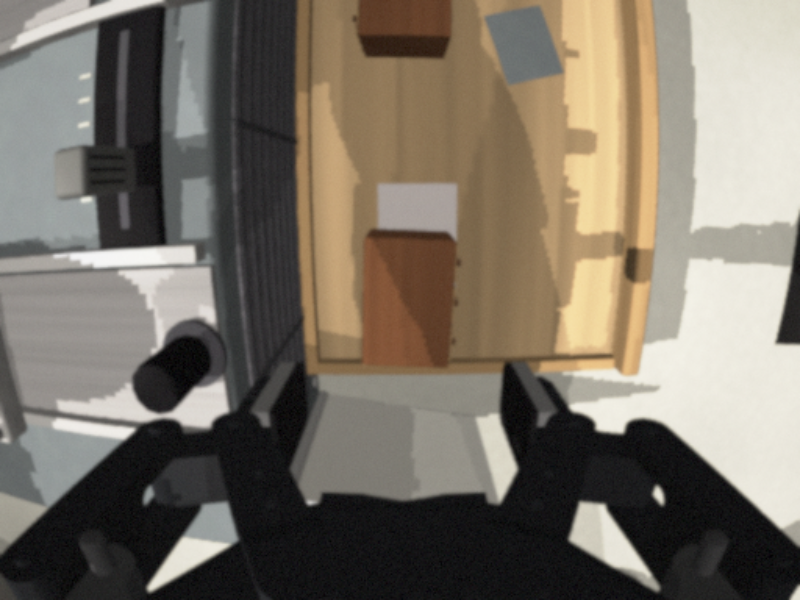

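```bash
python3 - <<'E'
from h import *
k=512/800
for p,z in [((365,367),.078),((450,367),.078),((365,238),.078),((456,240),.078),((320,357),.04),((610,354),.04),((365,367),.04)]:
    print(p,np.round(pix(p[0]*k,p[1]*k,z),4))
E
```

```text
(365, 367) [0.3739 0.2332 0.078 ]
(450, 367) [0.3768 0.1847 0.078 ]
(365, 238) [0.4474 0.236  0.078 ]
(456, 240) [0.4493 0.1877 0.078 ]
(320, 357) [0.3626 0.2657 0.04  ]
(610, 354) [0.3746 0.0664 0.04  ]
(365, 367) [0.3576 0.2356 0.04  ]
```

```bash
python3 - <<'E'
from h import *
plan(0.47,-0.2187,0.19)
E
```

```text
n=13 x=2.3 y=33.5 z=-0.8 wz=-0.0000 | at [0.4141 0.2139 0.18  ] yaw 0.061 tilt 0.04 t=31.42
```

step_arm:
  commands:
    - {"x":2.5,"y":37,"z":-1,"wx":0,"wy":0,"wz":0}
    - {"x":2.5,"y":37,"z":-1,"wx":0,"wy":0,"wz":0}
    - {"x":2.5,"y":37,"z":-1,"wx":0,"wy":0,"wz":0}
    - {"x":2.5,"y":37,"z":-1,"wx":0,"wy":0,"wz":0}
    - {"x":2.5,"y":37,"z":-1,"wx":0,"wy":0,"wz":0}
    - {"x":2.5,"y":37,"z":-1,"wx":0,"wy":0,"wz":0}
    - {"x":2.5,"y":37,"z":-1,"wx":0,"wy":0,"wz":0}
    - {"x":2.5,"y":37,"z":-1,"wx":0,"wy":0,"wz":0}
    - {"x":2.5,"y":37,"z":-1,"wx":0,"wy":0,"wz":0}
    - {"x":2.5,"y":37,"z":-1,"wx":0,"wy":0,"wz":0}
    - {"x":2.5,"y":37,"z":0,"wx":0,"wy":0,"wz":0}
    - {"x":2.5,"y":27,"z":0,"wx":0,"wy":0,"wz":0}
  hand: 0.5

```text
clock: 32.42
ee_pos: [0.4692, -0.2211, 0.1883]
orientation: [1.0, 0.029, -0.001, 0.0]
ft_force: [0.5, -0.2, -0.9]
opening: 0.502
```

step_arm:
  commands:
    - {"x":0,"y":0,"z":0,"wx":0,"wy":0,"wz":-0.122}
    - {"x":0,"y":0,"z":0,"wx":0,"wy":0,"wz":-0.122}
    - {"x":0,"y":0,"z":0,"wx":0,"wy":0,"wz":-0.122}
    - {"x":0,"y":0,"z":0,"wx":0,"wy":0,"wz":-0.122}
    - {"x":0,"y":0,"z":0,"wx":0,"wy":0,"wz":-0.122}
    - {"x":0,"y":0,"z":0,"wx":0,"wy":0,"wz":-0.122}
    - {"x":0,"y":0,"z":0,"wx":0,"wy":0,"wz":-0.122}
    - {"x":0,"y":0,"z":0,"wx":0,"wy":0,"wz":-0.122}
    - {"x":0,"y":0,"z":0,"wx":0,"wy":0,"wz":-0.122}
    - {"x":0,"y":0,"z":0,"wx":0,"wy":0,"wz":-0.122}
    - {"x":0,"y":0,"z":0,"wx":0,"wy":0,"wz":-0.122}
    - {"x":0,"y":0,"z":0,"wx":0,"wy":0,"wz":-0.122}

```text
clock: 33.42
ee_pos: [0.4695, -0.2172, 0.188]
orientation: [0.721, 0.693, -0.001, -0.002]
ft_force: [-0.2, 0.1, 0.5]
opening: 0.503
```

step_arm:
  commands:
    - {"x":0,"y":0,"z":0,"wx":0,"wy":0,"wz":0}
    - {"x":0,"y":0,"z":0,"wx":0,"wy":0,"wz":0}

```text
clock: 33.58
ee_pos: [0.4698, -0.2176, 0.1885]
orientation: [0.724, 0.689, -0.0, -0.001]
ft_force: [-0.7, 0.1, -0.6]
opening: 0.498
```

```bash
python3 - <<'E'
from h import *
plan(0.47,-0.2187,0.060,np.radians(87.5))
c='wrist'; T=c2w(c); im=shot(c,'w20.png'); np.save('w20T.npy',T)
cv2.imwrite('pics/w20b.png',cv2.cvtColor(cv2.resize(im,(800,600)),cv2.COLOR_RGB2BGR))
for t in ['chair1']:
    print(t,[(np.round((T@np.r_[d['position'],1])[:3],3).tolist(),round(d['confidence'],2)) for d in env.mark_of(t,c)])
E
```

```text
n=4 x=-0.3 y=0.1 z=32.1 wz=-0.0014 | at [ 0.4698 -0.2176  0.1885] yaw 1.521 tilt 0.15 t=33.58
chair1 [([0.428, -0.351, -0.003], 0.91), ([0.632, -0.341, 0.001], 0.84), ([0.447, -0.21, 0.001], 0.8)]
```

View pics/w20b.png

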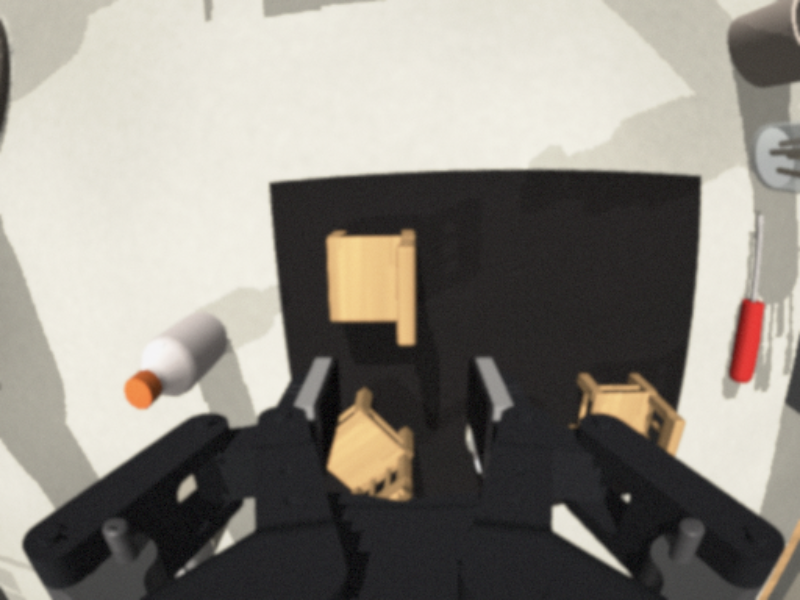

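```bash
python3 - <<'E'
from h import *
T=np.load('w20T.npy');k=512/800
for p in [(406,240),(407,290),(407,345)]: print(np.round(pix(p[0]*k,p[1]*k,.086,T=T),4))
E
```

```text
[ 0.472  -0.1836  0.086 ]
[ 0.4712 -0.2108  0.086 ]
[ 0.4696 -0.2425  0.086 ]
```

step_arm:
  commands:
    - {"x":3,"y":1,"z":30,"wx":0,"wy":0,"wz":0}
    - {"x":0,"y":0,"z":36,"wx":0,"wy":0,"wz":0}
    - {"x":0,"y":0,"z":32,"wx":0,"wy":0,"wz":0}
    - {"x":0,"y":0,"z":20,"wx":0,"wy":0,"wz":0}
    - {"x":0,"y":0,"z":10,"wx":0,"wy":0,"wz":0}
    - {"x":0,"y":0,"z":0,"wx":0,"wy":0,"wz":0}

```text
clock: 34.18
ee_pos: [0.4698, -0.2143, 0.0595]
orientation: [0.724, 0.69, -0.001, -0.002]
ft_force: [-0.1, 0.6, 0.2]
opening: 0.503
```

step_arm:
  commands:
    - {"x":0,"y":0,"z":0,"wx":0,"wy":0,"wz":0}
    - {"x":0,"y":0,"z":0,"wx":0,"wy":0,"wz":0}
    - {"x":0,"y":0,"z":0,"wx":0,"wy":0,"wz":0}
    - {"x":0,"y":0,"z":0,"wx":0,"wy":0,"wz":0}
    - {"x":0,"y":0,"z":0,"wx":0,"wy":0,"wz":0}
  hand: 0
  force: 25

```text
clock: 34.6
ee_pos: [0.473, -0.2157, 0.0634]
orientation: [0.723, 0.69, 0.001, 0.002]
ft_force: [-0.1, 0.7, 5.1]
opening: 0.107
```

step_arm:
  commands:
    - {"x":0,"y":0,"z":-12,"wx":0,"wy":0,"wz":0}
    - {"x":0,"y":0,"z":-25,"wx":0,"wy":0,"wz":0}
    - {"x":0,"y":0,"z":-35,"wx":0,"wy":0,"wz":0}
    - {"x":0,"y":0,"z":-35,"wx":0,"wy":0,"wz":0}
    - {"x":0,"y":0,"z":-20,"wx":0,"wy":0,"wz":0}
    - {"x":0,"y":0,"z":-5,"wx":0,"wy":0,"wz":0}

```text
clock: 35.1
ee_pos: [0.474, -0.2161, 0.1984]
orientation: [0.723, 0.69, 0.002, 0.004]
ft_force: [1.4, 0.1, -0.7]
opening: 0.109
```

```bash
python3 - <<'E'
from h import *
print(env.observe()['opening'])
im=shot('side','s21.png'); cv2.imwrite('pics/s21b.png',cv2.cvtColor(cv2.resize(im[130:330,130:370],None,fx=3,fy=3,interpolation=cv2.INTER_CUBIC),cv2.COLOR_RGB2BGR))
plan(0.5,0.19,0.21,0.0615)
E
```

```text
0.10910313217098808
n=13 x=27.1 y=-20.9 z=-1.0 wz=0.1125 | at [ 0.4733 -0.2158  0.1971] yaw 1.524 tilt 0.37 t=35.15
```

View pics/s21b.png

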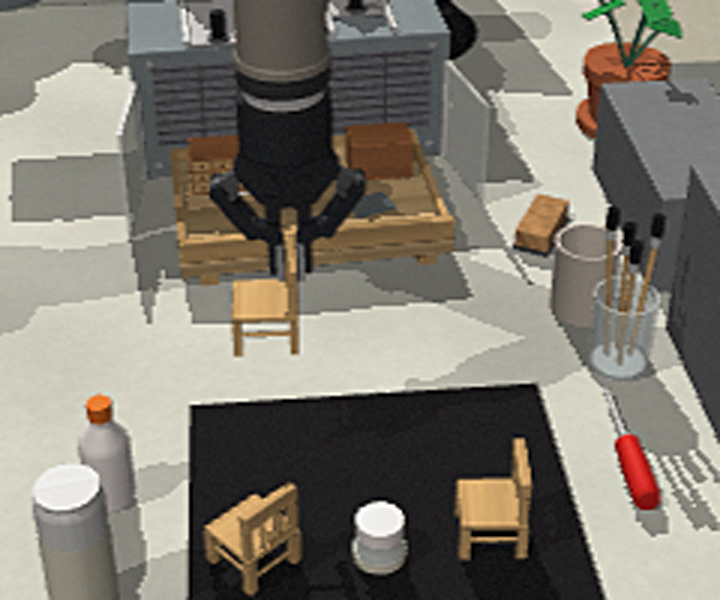

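```bash
python3 - <<'E'
from h import *
plan(0.5074,0.1954,0.197)
E
```

```text
n=12 x=34.4 y=1.2 z=0.0 wz=-0.0000 | at [ 0.4733 -0.2158  0.1971] yaw 1.524 tilt 0.37 t=35.15
```

step_arm:
  commands:
    - {"x":20,"y":1.2,"z":0,"wx":0,"wy":0,"wz":0}
    - {"x":32,"y":1.2,"z":0,"wx":0,"wy":0,"wz":0}
    - {"x":37,"y":1.2,"z":0,"wx":0,"wy":0,"wz":0}
    - {"x":37,"y":1.2,"z":0,"wx":0,"wy":0,"wz":0}
    - {"x":37,"y":1.2,"z":0,"wx":0,"wy":0,"wz":0}
    - {"x":37,"y":1.2,"z":0,"wx":0,"wy":0,"wz":0}
    - {"x":37,"y":1.2,"z":0,"wx":0,"wy":0,"wz":0}
    - {"x":37,"y":1.2,"z":0,"wx":0,"wy":0,"wz":0}
    - {"x":37,"y":1.2,"z":0,"wx":0,"wy":0,"wz":0}
    - {"x":37,"y":1.2,"z":0,"wx":0,"wy":0,"wz":0}
    - {"x":37,"y":1.2,"z":0,"wx":0,"wy":0,"wz":0}
    - {"x":25,"y":1.2,"z":0,"wx":0,"wy":0,"wz":0}

```text
clock: 36.15
ee_pos: [0.5033, 0.1977, 0.192]
orientation: [0.722, 0.692, -0.001, -0.001]
ft_force: [0.2, -0.2, -1.2]
opening: 0.109
```

step_arm:
  commands:
    - {"x":0,"y":0,"z":0,"wx":0,"wy":0,"wz":0.12}
    - {"x":0,"y":0,"z":0,"wx":0,"wy":0,"wz":0.122}
    - {"x":0,"y":0,"z":0,"wx":0,"wy":0,"wz":0.122}
    - {"x":0,"y":0,"z":0,"wx":0,"wy":0,"wz":0.122}
    - {"x":0,"y":0,"z":0,"wx":0,"wy":0,"wz":0.122}
    - {"x":0,"y":0,"z":0,"wx":0,"wy":0,"wz":0.122}
    - {"x":0,"y":0,"z":0,"wx":0,"wy":0,"wz":0.122}
    - {"x":0,"y":0,"z":0,"wx":0,"wy":0,"wz":0.122}
    - {"x":0,"y":0,"z":0,"wx":0,"wy":0,"wz":0.122}
    - {"x":0,"y":0,"z":0,"wx":0,"wy":0,"wz":0.122}
    - {"x":0,"y":0,"z":0,"wx":0,"wy":0,"wz":0.122}
    - {"x":0,"y":0,"z":0,"wx":0,"wy":0,"wz":0.122}

```text
clock: 37.15
ee_pos: [0.5038, 0.1932, 0.1917]
orientation: [1.0, 0.028, -0.002, 0.001]
ft_force: [1.1, -0.0, -0.8]
opening: 0.114
```

step_arm:
  commands:
    - {"x":0,"y":0,"z":0,"wx":0,"wy":0,"wz":0}
    - {"x":0,"y":0,"z":0,"wx":0,"wy":0,"wz":0}

```text
clock: 37.32
ee_pos: [0.5041, 0.1934, 0.1923]
orientation: [0.999, 0.033, -0.001, 0.001]
ft_force: [0.5, -0.7, -1.0]
opening: 0.108
```

```bash
python3 - <<'E'
from h import *
plan(0.5074,0.1954,0.0935,0.0615)
c='wrist'; T=c2w(c); im=shot(c,'w22.png'); np.save('w22T.npy',T)
cv2.imwrite('pics/w22b.png',cv2.cvtColor(cv2.resize(im,(800,600)),cv2.COLOR_RGB2BGR))
E
```

```text
n=3 x=1.1 y=-0.6 z=32.9 wz=0.0013 | at [0.5041 0.1934 0.1923] yaw 0.065 tilt 0.17 t=37.32
```

View pics/w22b.png

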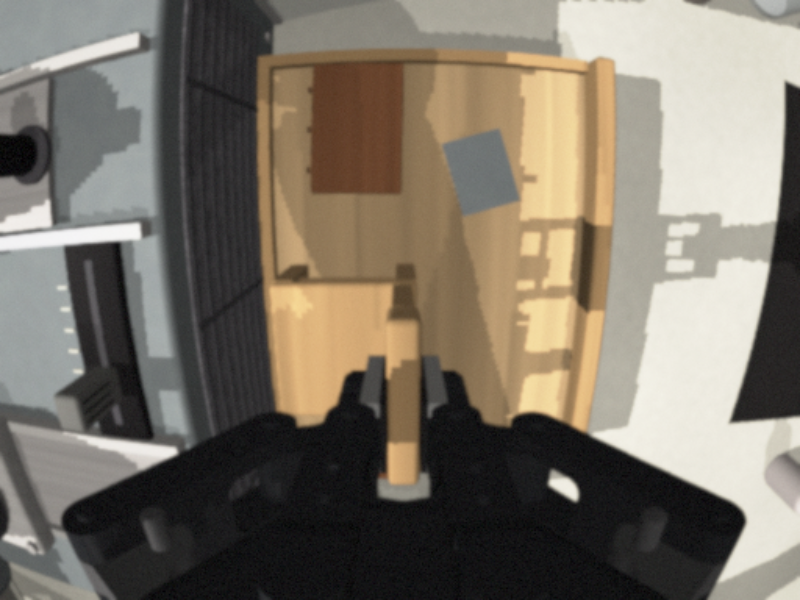

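step_arm:
  commands:
    - {"x":3,"y":-2,"z":20,"wx":0,"wy":0,"wz":0}
    - {"x":0,"y":0,"z":28,"wx":0,"wy":0,"wz":0}
    - {"x":0,"y":0,"z":25,"wx":0,"wy":0,"wz":0}
    - {"x":0,"y":0,"z":13,"wx":0,"wy":0,"wz":0}
    - {"x":0,"y":0,"z":6,"wx":0,"wy":0,"wz":0}
    - {"x":0,"y":0,"z":3,"wx":0,"wy":0,"wz":0}
    - {"x":0,"y":0,"z":0,"wx":0,"wy":0,"wz":0}

```text
clock: 37.95
ee_pos: [0.5079, 0.1959, 0.0985]
orientation: [1.0, 0.031, -0.0, 0.0]
ft_force: [0.4, -0.2, -0.4]
opening: 0.109
```

step_arm:
  commands:
    - {"x":0,"y":0,"z":1.5,"wx":0,"wy":0,"wz":0}
    - {"x":0,"y":0,"z":1.5,"wx":0,"wy":0,"wz":0}
    - {"x":0,"y":0,"z":0,"wx":0,"wy":0,"wz":0}

```text
clock: 38.2
ee_pos: [0.5084, 0.1961, 0.0964]
orientation: [1.0, 0.031, 0.001, -0.0]
ft_force: [-0.6, -0.8, -0.6]
opening: 0.107
```

step_arm:
  commands:
    - {"x":0,"y":0,"z":1,"wx":0,"wy":0,"wz":0}
    - {"x":0,"y":0,"z":1,"wx":0,"wy":0,"wz":0}
    - {"x":0,"y":0,"z":0,"wx":0,"wy":0,"wz":0}

```text
clock: 38.45
ee_pos: [0.5079, 0.1959, 0.0938]
orientation: [1.0, 0.031, 0.0, 0.0]
ft_force: [-0.4, 0.5, -0.5]
opening: 0.111
```

step_arm:
  commands:
    - {"x":0,"y":0,"z":1,"wx":0,"wy":0,"wz":0}
    - {"x":0,"y":0,"z":0,"wx":0,"wy":0,"wz":0}

```text
clock: 38.62
ee_pos: [0.5082, 0.1961, 0.0934]
orientation: [1.0, 0.031, 0.0, -0.0]
ft_force: [-0.3, -0.4, 3.9]
opening: 0.113
```

step_arm:
  commands:
    - {"x":0,"y":0,"z":0,"wx":0,"wy":0,"wz":0}
    - {"x":0,"y":0,"z":0,"wx":0,"wy":0,"wz":0}
    - {"x":0,"y":0,"z":0,"wx":0,"wy":0,"wz":0}
    - {"x":0,"y":0,"z":-8,"wx":0,"wy":0,"wz":0}
    - {"x":0,"y":0,"z":-20,"wx":0,"wy":0,"wz":0}
    - {"x":0,"y":0,"z":-30,"wx":0,"wy":0,"wz":0}
    - {"x":0,"y":0,"z":-35,"wx":0,"wy":0,"wz":0}
    - {"x":0,"y":0,"z":-30,"wx":0,"wy":0,"wz":0}
  hand: 0.45

```text
clock: 39.28
ee_pos: [0.508, 0.196, 0.2181]
orientation: [1.0, 0.031, 0.0, -0.0]
ft_force: [0.4, -0.4, -0.5]
opening: 0.451
```

```bash
python3 - <<'E'
from h import *
c='wrist'; T=c2w(c); im=shot(c,'w23.png')
cv2.imwrite('pics/w23b.png',cv2.cvtColor(cv2.resize(im,(800,600)),cv2.COLOR_RGB2BGR))
plan(0.4447,-0.363,0.21)
plan(0.4447,-0.363,0.21,np.radians(38))
E
```

```text
n=16 x=-6.3 y=34.7 z=0.9 wz=-0.0000 | at [0.5117 0.1976 0.2246] yaw 0.062 tilt 0.72 t=39.33
n=16 x=-16.0 y=32.1 z=0.9 wz=-0.0376 | at [0.5117 0.1976 0.2246] yaw 0.062 tilt 0.72 t=39.33
```

View pics/w23b.png

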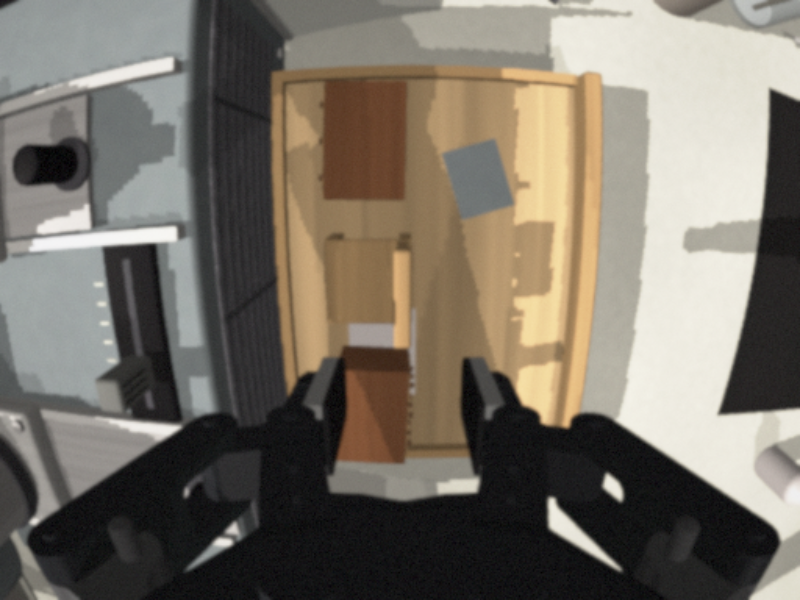

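```bash
python3 - <<'E'
from h import *
k=512/800
c='wrist'; T=c2w(c); im=shot(c,'w24.png'); np.save('w24T.npy',T)
for t in ['chair1','chest1']:
    print(t,[(np.round((T@np.r_[d['position'],1])[:3],3).tolist(),round(d['confidence'],2)) for d in env.mark_of(t,c)])
im=cv2.imread('pics/w24.png')
a=orthoT(im,T,0.078,0.33,0.7,0.03,0.31,1500); cv2.imwrite('pics/o24a.png',a)
a=orthoT(im,T,0.07,0.33,0.7,0.03,0.31,1500); cv2.imwrite('pics/o24b.png',a)
E
```

```text
chair1 [([0.508, 0.22, 0.03], 0.55)]
chest1 [([0.597, 0.227, 0.03], 0.94), ([0.411, 0.215, 0.031], 0.86)]
```

View pics/o24a.png

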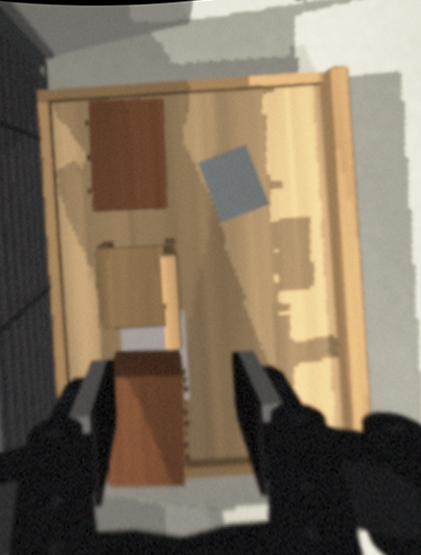

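step_arm:
  commands:
    - {"x":-16,"y":32,"z":0,"wx":0,"wy":0,"wz":-0.038}
    - {"x":-16,"y":32,"z":0,"wx":0,"wy":0,"wz":-0.038}
    - {"x":-16,"y":32,"z":0,"wx":0,"wy":0,"wz":-0.038}
    - {"x":-16,"y":32,"z":0,"wx":0,"wy":0,"wz":-0.038}
    - {"x":-16,"y":32,"z":0,"wx":0,"wy":0,"wz":-0.038}
    - {"x":-16,"y":32,"z":0,"wx":0,"wy":0,"wz":-0.038}
    - {"x":-16,"y":32,"z":0,"wx":0,"wy":0,"wz":-0.038}
    - {"x":-16,"y":32,"z":0,"wx":0,"wy":0,"wz":-0.038}
    - {"x":-16,"y":32,"z":0,"wx":0,"wy":0,"wz":-0.038}
    - {"x":-16,"y":32,"z":0,"wx":0,"wy":0,"wz":-0.038}
    - {"x":-16,"y":32,"z":0,"wx":0,"wy":0,"wz":-0.038}
    - {"x":-16,"y":32,"z":0,"wx":0,"wy":0,"wz":-0.038}
  hand: 0.5

```text
clock: 40.48
ee_pos: [0.4247, -0.2231, 0.2143]
orientation: [0.966, 0.257, -0.001, -0.001]
ft_force: [0.7, -0.4, -0.7]
opening: 0.503
```

step_arm:
  commands:
    - {"x":-16,"y":32,"z":0,"wx":0,"wy":0,"wz":-0.038}
    - {"x":-16,"y":32,"z":0,"wx":0,"wy":0,"wz":-0.038}
    - {"x":-16,"y":32,"z":0,"wx":0,"wy":0,"wz":-0.038}
    - {"x":-12,"y":25,"z":0,"wx":0,"wy":0,"wz":-0.038}
    - {"x":0,"y":0,"z":0,"wx":0,"wy":0,"wz":0}
    - {"x":0,"y":0,"z":0,"wx":0,"wy":0,"wz":0}

```text
clock: 40.98
ee_pos: [0.4401, -0.3567, 0.2139]
orientation: [0.945, 0.327, -0.001, -0.001]
ft_force: [-0.4, 0.4, -0.2]
opening: 0.495
```

```bash
python3 - <<'E'
from h import *
plan(0.4447,-0.363,0.060,np.radians(38))
c='wrist'; T=c2w(c); im=shot(c,'w25.png'); np.save('w25T.npy',T)
cv2.imwrite('pics/w25b.png',cv2.cvtColor(cv2.resize(im,(800,600)),cv2.COLOR_RGB2BGR))
for t in ['chair1']:
    print(t,[(np.round((T@np.r_[d['position'],1])[:3],3).tolist(),round(d['confidence'],2)) for d in env.mark_of(t,c)])
E
```

```text
n=5 x=-0.1 y=1.6 z=30.8 wz=0.0007 | at [ 0.4401 -0.3567  0.2139] yaw 0.667 tilt 0.22 t=40.98
chair1 [([0.429, -0.346, -0.001], 0.94), ([0.632, -0.34, -0.002], 0.74)]
```

View pics/w25b.png

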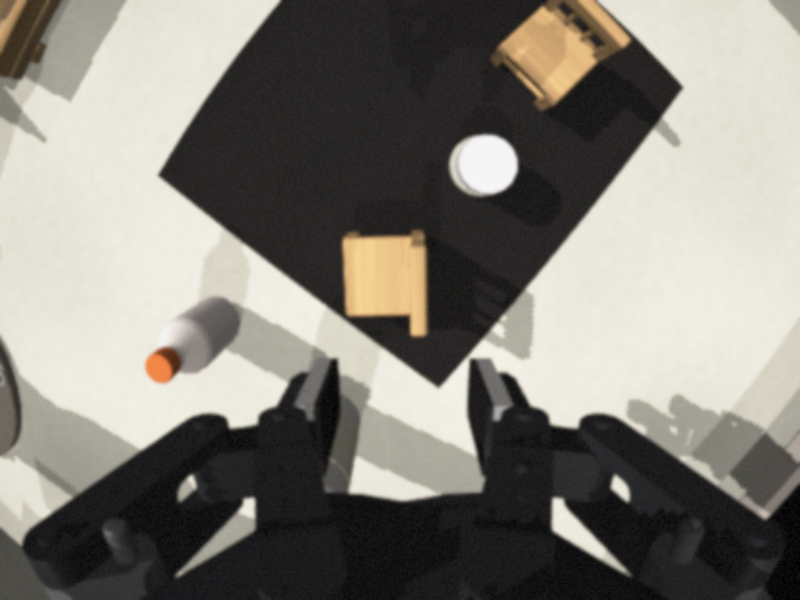

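```bash
python3 - <<'E'
from h import *
T=np.load('w25T.npy');k=512/800
for p in [(418,236),(418,285),(419,335)]: print(np.round(pix(p[0]*k,p[1]*k,.086,T=T),4))
plan(0.4444,-0.3645,0.060,np.radians(37.5))
E
```

```text
[ 0.4704 -0.343   0.086 ]
[ 0.4473 -0.3613  0.086 ]
[ 0.4231 -0.3815  0.086 ]
n=5 x=-0.7 y=2.0 z=30.9 wz=0.0033 | at [ 0.441  -0.3542  0.2144] yaw 0.671 tilt 0.19 t=41.08
```

step_arm:
  commands:
    - {"x":-1,"y":5,"z":25,"wx":0,"wy":0,"wz":0}
    - {"x":0,"y":4,"z":36,"wx":0,"wy":0,"wz":0}
    - {"x":0,"y":0,"z":36,"wx":0,"wy":0,"wz":0}
    - {"x":0,"y":0,"z":28,"wx":0,"wy":0,"wz":0}
    - {"x":0,"y":0,"z":16,"wx":0,"wy":0,"wz":0}
    - {"x":0,"y":0,"z":10,"wx":0,"wy":0,"wz":0}
    - {"x":0,"y":0,"z":0,"wx":0,"wy":0,"wz":0}

```text
clock: 41.67
ee_pos: [0.4453, -0.3608, 0.0626]
orientation: [0.944, 0.33, -0.001, -0.002]
ft_force: [-0.2, 1.2, 1.1]
opening: 0.5
```

step_arm:
  commands:
    - {"x":0,"y":0,"z":2,"wx":0,"wy":0,"wz":0}
    - {"x":0,"y":0,"z":0,"wx":0,"wy":0,"wz":0}
    - {"x":0,"y":0,"z":0,"wx":0,"wy":0,"wz":0}
    - {"x":0,"y":0,"z":0,"wx":0,"wy":0,"wz":0}
    - {"x":0,"y":0,"z":0,"wx":0,"wy":0,"wz":0}
  hand: 0
  force: 25

```text
clock: 42.08
ee_pos: [0.4474, -0.3641, 0.0642]
orientation: [0.944, 0.329, 0.001, 0.001]
ft_force: [-0.1, 0.5, 4.3]
opening: 0.114
```

step_arm:
  commands:
    - {"x":0,"y":0,"z":-12,"wx":0,"wy":0,"wz":0}
    - {"x":0,"y":0,"z":-25,"wx":0,"wy":0,"wz":0}
    - {"x":0,"y":0,"z":-35,"wx":0,"wy":0,"wz":0}
    - {"x":0,"y":0,"z":-35,"wx":0,"wy":0,"wz":0}
    - {"x":0,"y":0,"z":-25,"wx":0,"wy":0,"wz":0}
    - {"x":0,"y":0,"z":-10,"wx":0,"wy":0,"wz":0}

```text
clock: 42.58
ee_pos: [0.4479, -0.3654, 0.2102]
orientation: [0.944, 0.329, 0.002, 0.003]
ft_force: [0.2, -0.1, -0.7]
opening: 0.108
```

```bash
python3 - <<'E'
from h import *
print(env.observe()['opening'])
im=shot('side','s26.png'); cv2.imwrite('pics/s26b.png',cv2.cvtColor(cv2.resize(im[130:360,130:370],None,fx=2.6,fy=2.6,interpolation=cv2.INTER_CUBIC),cv2.COLOR_RGB2BGR))
plan(0.4234,0.097,0.21)
plan(0.4234,0.097,0.21,0.0615)
E
```

```text
0.10757674361155145
n=13 x=20.6 y=-29.1 z=0.0 wz=-0.0000 | at [ 0.4481 -0.3655  0.2102] yaw 0.670 tilt 0.49 t=42.63
n=13 x=11.9 y=-34.2 z=0.0 wz=0.0468 | at [ 0.4481 -0.3655  0.2102] yaw 0.670 tilt 0.49 t=42.63
```

View pics/s26b.png

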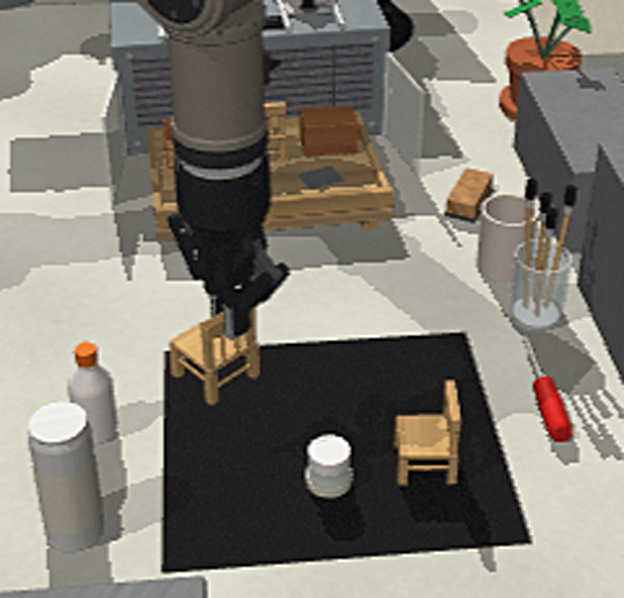

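step_arm:
  commands:
    - {"x":14,"y":-20,"z":0,"wx":0,"wy":0,"wz":0}
    - {"x":21.5,"y":-30.5,"z":0,"wx":0,"wy":0,"wz":0}
    - {"x":21.5,"y":-30.5,"z":0,"wx":0,"wy":0,"wz":0}
    - {"x":21.5,"y":-30.5,"z":0,"wx":0,"wy":0,"wz":0}
    - {"x":21.5,"y":-30.5,"z":0,"wx":0,"wy":0,"wz":0}
    - {"x":21.5,"y":-30.5,"z":0,"wx":0,"wy":0,"wz":0}
    - {"x":21.5,"y":-30.5,"z":0,"wx":0,"wy":0,"wz":0}
    - {"x":21.5,"y":-30.5,"z":0,"wx":0,"wy":0,"wz":0}
    - {"x":21.5,"y":-30.5,"z":0,"wx":0,"wy":0,"wz":0}
    - {"x":21.5,"y":-30.5,"z":0,"wx":0,"wy":0,"wz":0}
    - {"x":21.5,"y":-30.5,"z":0,"wx":0,"wy":0,"wz":0}
    - {"x":21.5,"y":-30.5,"z":0,"wx":0,"wy":0,"wz":0}

```text
clock: 43.63
ee_pos: [0.4203, 0.072, 0.2037]
orientation: [0.944, 0.329, -0.001, 0.0]
ft_force: [0.8, -0.1, -0.0]
opening: 0.114
```

step_arm:
  commands:
    - {"x":14,"y":-22,"z":0,"wx":0,"wy":0,"wz":0.1}
    - {"x":0,"y":0,"z":0,"wx":0,"wy":0,"wz":0.11}
    - {"x":0,"y":0,"z":0,"wx":0,"wy":0,"wz":0.11}
    - {"x":0,"y":0,"z":0,"wx":0,"wy":0,"wz":0.11}
    - {"x":0,"y":0,"z":0,"wx":0,"wy":0,"wz":0.11}
    - {"x":0,"y":0,"z":0,"wx":0,"wy":0,"wz":0.07}
    - {"x":0,"y":0,"z":0,"wx":0,"wy":0,"wz":0}
    - {"x":0,"y":0,"z":0,"wx":0,"wy":0,"wz":0}

```text
clock: 44.3
ee_pos: [0.4184, 0.0962, 0.2038]
orientation: [1.0, 0.031, -0.001, 0.0]
ft_force: [-0.3, -0.2, -0.9]
opening: 0.112
```

```bash
python3 - <<'E'
from h import *
plan(0.4234,0.097,0.0945,0.0615)
c='wrist'; T=c2w(c); im=shot(c,'w27.png')
cv2.imwrite('pics/w27b.png',cv2.cvtColor(cv2.resize(im,(800,600)),cv2.COLOR_RGB2BGR))
E
```

```text
n=4 x=1.3 y=-0.1 z=27.3 wz=0.0001 | at [0.4184 0.0962 0.2038] yaw 0.062 tilt 0.12 t=44.30
```

View pics/w27b.png

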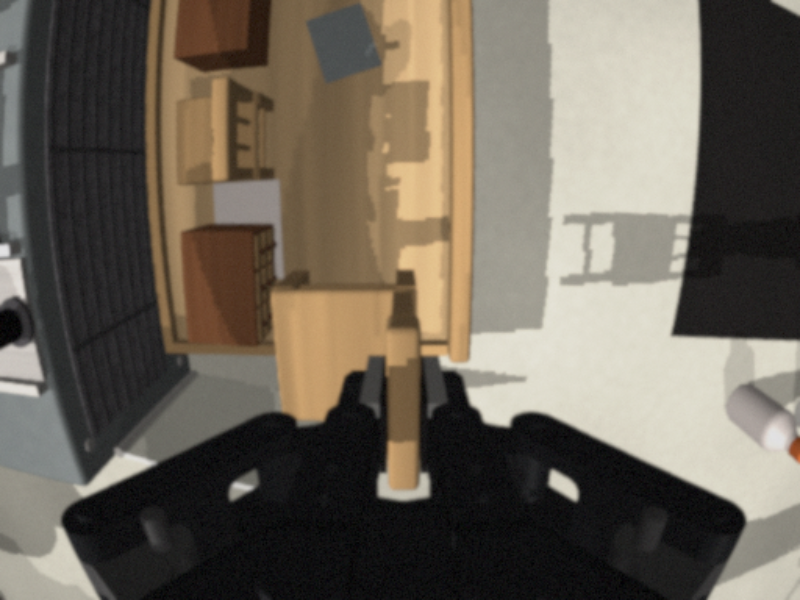

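step_arm:
  commands:
    - {"x":5,"y":-1,"z":20,"wx":0,"wy":0,"wz":0}
    - {"x":0,"y":0,"z":30,"wx":0,"wy":0,"wz":0}
    - {"x":0,"y":0,"z":28,"wx":0,"wy":0,"wz":0}
    - {"x":0,"y":0,"z":16,"wx":0,"wy":0,"wz":0}
    - {"x":0,"y":0,"z":8,"wx":0,"wy":0,"wz":0}
    - {"x":0,"y":0,"z":3,"wx":0,"wy":0,"wz":0}
    - {"x":0,"y":0,"z":0,"wx":0,"wy":0,"wz":0}

```text
clock: 44.93
ee_pos: [0.4241, 0.0978, 0.0996]
orientation: [1.0, 0.03, -0.0, 0.0]
ft_force: [0.0, -0.0, 0.3]
opening: 0.11
```

step_arm:
  commands:
    - {"x":0,"y":0,"z":1,"wx":0,"wy":0,"wz":0}
    - {"x":0,"y":0,"z":1,"wx":0,"wy":0,"wz":0}
    - {"x":0,"y":0,"z":0,"wx":0,"wy":0,"wz":0}

```text
clock: 45.18
ee_pos: [0.4248, 0.0981, 0.0986]
orientation: [1.0, 0.03, 0.001, -0.0]
ft_force: [0.5, -0.6, -0.8]
opening: 0.107
```

step_arm:
  commands:
    - {"x":0,"y":0,"z":1.5,"wx":0,"wy":0,"wz":0}
    - {"x":0,"y":0,"z":1.5,"wx":0,"wy":0,"wz":0}
    - {"x":0,"y":0,"z":0,"wx":0,"wy":0,"wz":0}

```text
clock: 45.43
ee_pos: [0.424, 0.0978, 0.0947]
orientation: [1.0, 0.03, -0.0, 0.0]
ft_force: [-0.3, 0.0, -0.4]
opening: 0.11
```

step_arm:
  commands:
    - {"x":0,"y":0,"z":1,"wx":0,"wy":0,"wz":0}
    - {"x":0,"y":0,"z":0,"wx":0,"wy":0,"wz":0}

```text
clock: 45.6
ee_pos: [0.4242, 0.098, 0.0942]
orientation: [1.0, 0.03, 0.0, 0.0]
ft_force: [-1.9, -1.2, 3.4]
opening: 0.111
```

step_arm:
  commands:
    - {"x":0,"y":0,"z":0,"wx":0,"wy":0,"wz":0}
    - {"x":0,"y":0,"z":0,"wx":0,"wy":0,"wz":0}
    - {"x":0,"y":0,"z":0,"wx":0,"wy":0,"wz":0}
    - {"x":0,"y":0,"z":-8,"wx":0,"wy":0,"wz":0}
    - {"x":0,"y":0,"z":-20,"wx":0,"wy":0,"wz":0}
    - {"x":0,"y":0,"z":-30,"wx":0,"wy":0,"wz":0}
    - {"x":0,"y":0,"z":-35,"wx":0,"wy":0,"wz":0}
    - {"x":0,"y":0,"z":-25,"wx":0,"wy":0,"wz":0}
    - {"x":0,"y":0,"z":0,"wx":0,"wy":0,"wz":0}
  hand: 0.45

```text
clock: 46.35
ee_pos: [0.4278, 0.099, 0.2177]
orientation: [1.0, 0.03, 0.006, -0.001]
ft_force: [1.3, 0.8, -0.3]
opening: 0.45
```

```bash
python3 - <<'E'
from h import *
c='top'; shot(c,'t28.png')
for t in ['chest1','chair1','board']:
    print(t,[(np.round(W(c,d['position']),3).tolist(),round(d['confidence'],2)) for d in env.mark_of(t,c)])
im=shot('side','s28.png'); cv2.imwrite('pics/s28b.png',cv2.cvtColor(cv2.resize(im[130:330,130:370],None,fx=2.6,fy=2.6,interpolation=cv2.INTER_CUBIC),cv2.COLOR_RGB2BGR))
plan(0.652,-0.3405,0.21)
plan(0.652,-0.3405,0.21,np.radians(85))
E
```

```text
chest1 [([0.416, 0.212, 0.032], 0.78), ([0.597, 0.222, 0.028], 0.55), ([0.503, 0.285, 0.002], 0.23)]
chair1 [([0.64, -0.345, 0.0], 0.59), ([0.778, -0.255, -0.002], 0.43), ([0.508, 0.218, 0.033], 0.36)]
board [([0.584, 0.353, 0.199], 0.68), ([0.807, -0.125, 0.001], 0.4)]
n=14 x=14.4 y=32.2 z=0.0 wz=-0.0000 | at [0.423  0.0975 0.2106] yaw 0.060 tilt 0.16 t=46.60
n=14 x=-9.1 y=37.4 z=0.0 wz=-0.1017 | at [0.423  0.0975 0.2106] yaw 0.060 tilt 0.16 t=46.60
```

View pics/s28b.png

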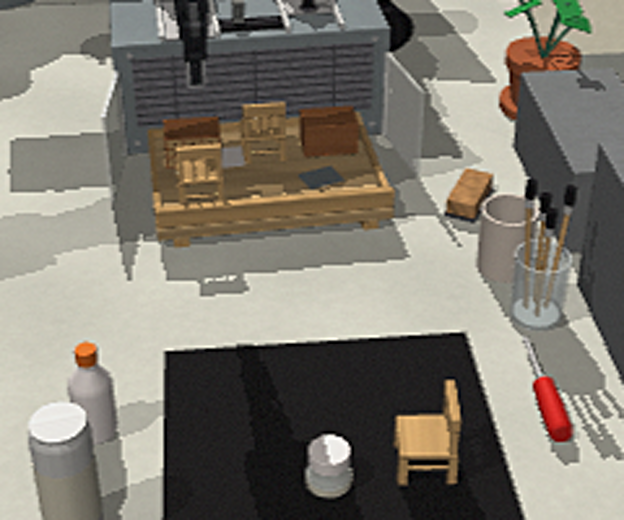

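step_arm:
  commands:
    - {"x":-9,"y":37,"z":0,"wx":0,"wy":0,"wz":-0.102}
    - {"x":-9,"y":37,"z":0,"wx":0,"wy":0,"wz":-0.102}
    - {"x":-9,"y":37,"z":0,"wx":0,"wy":0,"wz":-0.102}
    - {"x":-9,"y":37,"z":0,"wx":0,"wy":0,"wz":-0.102}
    - {"x":-9,"y":37,"z":0,"wx":0,"wy":0,"wz":-0.102}
    - {"x":-9,"y":37,"z":0,"wx":0,"wy":0,"wz":-0.102}
    - {"x":-9,"y":37,"z":0,"wx":0,"wy":0,"wz":-0.102}
    - {"x":-9,"y":37,"z":0,"wx":0,"wy":0,"wz":-0.102}
    - {"x":-9,"y":37,"z":0,"wx":0,"wy":0,"wz":-0.102}
    - {"x":-9,"y":37,"z":0,"wx":0,"wy":0,"wz":-0.102}
    - {"x":-9,"y":37,"z":0,"wx":0,"wy":0,"wz":-0.102}
    - {"x":-9,"y":37,"z":0,"wx":0,"wy":0,"wz":-0.102}
  hand: 0.5

```text
clock: 47.6
ee_pos: [0.5772, -0.2975, 0.2097]
orientation: [0.807, 0.591, -0.001, -0.001]
ft_force: [0.6, 0.5, -0.2]
opening: 0.504
```

step_arm:
  commands:
    - {"x":-9,"y":37,"z":0,"wx":0,"wy":0,"wz":-0.102}
    - {"x":-8,"y":30,"z":0,"wx":0,"wy":0,"wz":-0.1}
    - {"x":0,"y":0,"z":0,"wx":0,"wy":0,"wz":0}
    - {"x":0,"y":0,"z":0,"wx":0,"wy":0,"wz":0}
    - {"x":0,"y":0,"z":0,"wx":0,"wy":0,"wz":0}

```text
clock: 48.02
ee_pos: [0.6367, -0.3286, 0.2099]
orientation: [0.745, 0.668, -0.001, -0.002]
ft_force: [-0.0, -0.9, 0.2]
opening: 0.5
```

```bash
python3 - <<'E'
from h import *
plan(0.652,-0.3405,0.060,np.radians(85))
c='wrist'; T=c2w(c); im=shot(c,'w29.png'); np.save('w29T.npy',T)
cv2.imwrite('pics/w29b.png',cv2.cvtColor(cv2.resize(im,(800,600)),cv2.COLOR_RGB2BGR))
for t in ['chair1']:
    print(t,[(np.round((T@np.r_[d['position'],1])[:3],3).tolist(),round(d['confidence'],2)) for d in env.mark_of(t,c)])
E
```

```text
n=5 x=-2.1 y=3.3 z=30.0 wz=-0.0043 | at [ 0.6367 -0.3286  0.2099] yaw 1.462 tilt 0.23 t=48.02
chair1 [([0.633, -0.336, 0.001], 0.65)]
```

View pics/w29b.png

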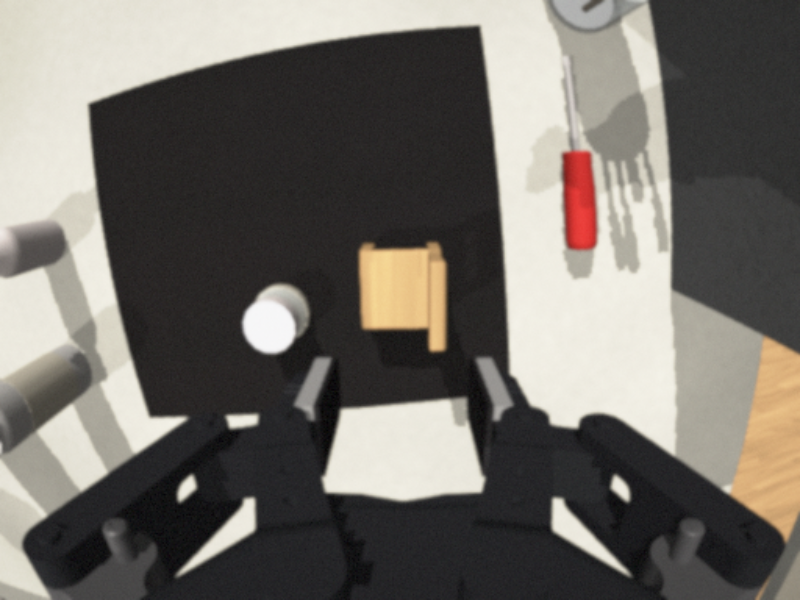

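```bash
python3 - <<'E'
from h import *
T=np.load('w29T.npy');k=512/800
for p in [(437,258),(437,305),(437,351)]: print(np.round(pix(p[0]*k,p[1]*k,.086,T=T),4))
plan(0.6535,-0.3405,0.210,np.radians(84.5),n=1)
E
```

```text
[ 0.6574 -0.3099  0.086 ]
[ 0.6547 -0.3381  0.086 ]
[ 0.6521 -0.3673  0.086 ]
n=1 x=-10.2 y=17.9 z=1.4 wz=-0.0124 | at [ 0.6368 -0.3284  0.2114] yaw 1.462 tilt 0.10 t=48.12
```

step_arm:
  commands:
    - {"x":-4,"y":9.5,"z":15,"wx":0,"wy":0,"wz":-0.007}
    - {"x":-4,"y":9.5,"z":25,"wx":0,"wy":0,"wz":-0.007}
    - {"x":0,"y":0,"z":36,"wx":0,"wy":0,"wz":0}
    - {"x":0,"y":0,"z":36,"wx":0,"wy":0,"wz":0}
    - {"x":0,"y":0,"z":22,"wx":0,"wy":0,"wz":0}
    - {"x":0,"y":0,"z":12,"wx":0,"wy":0,"wz":0}
    - {"x":0,"y":0,"z":4,"wx":0,"wy":0,"wz":0}
    - {"x":0,"y":0,"z":0,"wx":0,"wy":0,"wz":0}

```text
clock: 48.78
ee_pos: [0.6557, -0.3388, 0.062]
orientation: [0.74, 0.673, -0.0, -0.0]
ft_force: [0.4, 0.2, 0.9]
opening: 0.5
```

step_arm:
  commands:
    - {"x":0,"y":0,"z":0,"wx":0,"wy":0,"wz":0}
    - {"x":0,"y":0,"z":0,"wx":0,"wy":0,"wz":0}
    - {"x":0,"y":0,"z":0,"wx":0,"wy":0,"wz":0}
    - {"x":0,"y":0,"z":0,"wx":0,"wy":0,"wz":0}
    - {"x":0,"y":0,"z":0,"wx":0,"wy":0,"wz":0}
  hand: 0
  force: 25

```text
clock: 49.2
ee_pos: [0.6568, -0.3398, 0.0642]
orientation: [0.74, 0.673, 0.0, 0.001]
ft_force: [-1.2, 0.3, 6.8]
opening: 0.11
```

step_arm:
  commands:
    - {"x":0,"y":0,"z":-12,"wx":0,"wy":0,"wz":0}
    - {"x":0,"y":0,"z":-25,"wx":0,"wy":0,"wz":0}
    - {"x":0,"y":0,"z":-35,"wx":0,"wy":0,"wz":0}
    - {"x":0,"y":0,"z":-35,"wx":0,"wy":0,"wz":0}
    - {"x":0,"y":0,"z":-30,"wx":0,"wy":0,"wz":0}
    - {"x":0,"y":0,"z":-15,"wx":0,"wy":0,"wz":0}

```text
clock: 49.7
ee_pos: [0.6581, -0.3403, 0.2204]
orientation: [0.74, 0.673, 0.002, 0.004]
ft_force: [-0.4, -0.3, -0.3]
opening: 0.111
```

```bash
python3 - <<'E'
from h import *
print(env.observe()['opening'])
im=shot('side','s30.png'); cv2.imwrite('pics/s30b.png',cv2.cvtColor(cv2.resize(im[130:360,130:370],None,fx=2.6,fy=2.6,interpolation=cv2.INTER_CUBIC),cv2.COLOR_RGB2BGR))
plan(0.603,0.11,0.21)
plan(0.603,0.11,0.21,0.0615)
plan(0.624,0.132,0.21,np.radians(93.5))
c='top'; shot(c,'t30.png')
for t in ['chest1','chair1','board']:
    print(t,[(np.round(W(c,d['position']),3).tolist(),round(d['confidence'],2)) for d in env.mark_of(t,c)])
E
```

```text
0.11140533524200866
n=13 x=34.1 y=-7.6 z=1.0 wz=-0.0000 | at [ 0.659  -0.3408  0.2225] yaw 1.477 tilt 0.71 t=49.75
n=13 x=24.5 y=-29.1 z=1.0 wz=0.1089 | at [ 0.659  -0.3408  0.2225] yaw 1.477 tilt 0.71 t=49.75
n=14 x=33.7 y=-3.3 z=0.9 wz=-0.0111 | at [ 0.659  -0.3408  0.2225] yaw 1.477 tilt 0.71 t=49.75
chest1 [([0.601, 0.224, 0.029], 0.89), ([0.417, 0.21, 0.027], 0.61)]
chair1 [([0.507, 0.216, 0.032], 0.82), ([0.643, -0.346, 0.159], 0.66), ([0.424, 0.12, 0.03], 0.52)]
board [([0.511, 0.17, 0.006], 0.77)]
```

View pics/s30b.png

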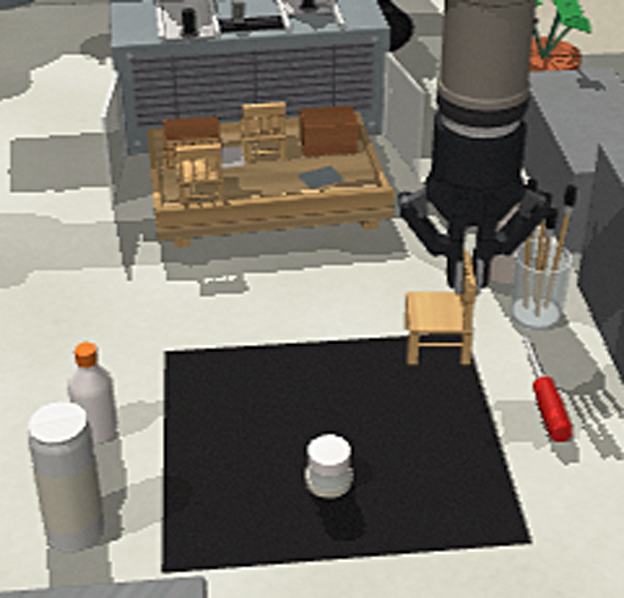

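step_arm:
  commands:
    - {"x":22,"y":-4,"z":1,"wx":0,"wy":0,"wz":-0.011}
    - {"x":34,"y":-4,"z":1,"wx":0,"wy":0,"wz":-0.011}
    - {"x":36,"y":-3.3,"z":1,"wx":0,"wy":0,"wz":-0.011}
    - {"x":36,"y":-3.3,"z":1,"wx":0,"wy":0,"wz":-0.011}
    - {"x":36,"y":-3.3,"z":1,"wx":0,"wy":0,"wz":-0.011}
    - {"x":36,"y":-3.3,"z":1,"wx":0,"wy":0,"wz":-0.011}
    - {"x":36,"y":-3.3,"z":1,"wx":0,"wy":0,"wz":-0.011}
    - {"x":36,"y":-3.3,"z":1,"wx":0,"wy":0,"wz":-0.011}
    - {"x":36,"y":-3.3,"z":1,"wx":0,"wy":0,"wz":-0.011}
    - {"x":36,"y":-3.3,"z":1,"wx":0,"wy":0,"wz":-0.011}
    - {"x":36,"y":-3.3,"z":1,"wx":0,"wy":0,"wz":-0.011}
    - {"x":36,"y":-3.3,"z":1,"wx":0,"wy":0,"wz":-0.011}

```text
clock: 50.95
ee_pos: [0.6264, 0.0795, 0.1996]
orientation: [0.693, 0.721, -0.001, -0.001]
ft_force: [0.8, -0.6, -0.1]
opening: 0.108
```

step_arm:
  commands:
    - {"x":36,"y":-3.3,"z":0,"wx":0,"wy":0,"wz":-0.011}
    - {"x":25,"y":-3,"z":0,"wx":0,"wy":0,"wz":-0.012}
    - {"x":0,"y":0,"z":0,"wx":0,"wy":0,"wz":0}
    - {"x":0,"y":0,"z":0,"wx":0,"wy":0,"wz":0}
    - {"x":0,"y":0,"z":0,"wx":0,"wy":0,"wz":0}

```text
clock: 51.37
ee_pos: [0.6185, 0.1374, 0.2002]
orientation: [0.685, 0.728, -0.002, -0.0]
ft_force: [0.6, 0.1, -0.7]
opening: 0.11
```

```bash
python3 - <<'E'
from h import *
plan(0.624,0.132,0.21,np.radians(93.5),n=1)
c='wrist'; T=c2w(c); im=shot(c,'w31.png'); np.save('w31T.npy',T)
cv2.imwrite('pics/w31b.png',cv2.cvtColor(cv2.resize(im,(800,600)),cv2.COLOR_RGB2BGR))
E
```

```text
n=1 x=-5.7 y=5.2 z=-9.8 wz=-0.0006 | at [0.6185 0.1374 0.2002] yaw 1.631 tilt 0.18 t=51.37
```

View pics/w31b.png

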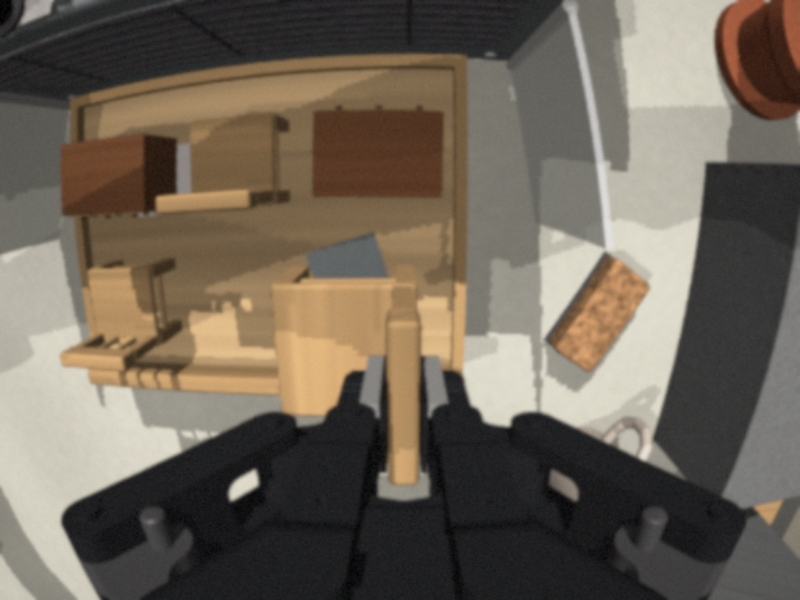

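step_arm:
  commands:
    - {"x":-5,"y":5,"z":20,"wx":0,"wy":0,"wz":0}
    - {"x":0,"y":0,"z":28,"wx":0,"wy":0,"wz":0}
    - {"x":0,"y":0,"z":26,"wx":0,"wy":0,"wz":0}
    - {"x":0,"y":0,"z":16,"wx":0,"wy":0,"wz":0}
    - {"x":0,"y":0,"z":8,"wx":0,"wy":0,"wz":0}
    - {"x":0,"y":0,"z":4,"wx":0,"wy":0,"wz":0}
    - {"x":0,"y":0,"z":1,"wx":0,"wy":0,"wz":0}
    - {"x":0,"y":0,"z":0,"wx":0,"wy":0,"wz":0}

```text
clock: 52.08
ee_pos: [0.6253, 0.1334, 0.0996]
orientation: [0.686, 0.728, 0.001, 0.0]
ft_force: [-0.8, -0.7, 1.0]
opening: 0.111
```

step_arm:
  commands:
    - {"x":0,"y":0,"z":1,"wx":0,"wy":0,"wz":0}
    - {"x":0,"y":0,"z":1,"wx":0,"wy":0,"wz":0}
    - {"x":0,"y":0,"z":0,"wx":0,"wy":0,"wz":0}

```text
clock: 52.33
ee_pos: [0.625, 0.134, 0.0976]
orientation: [0.685, 0.728, 0.001, 0.0]
ft_force: [-0.3, -1.4, -0.8]
opening: 0.112
```

step_arm:
  commands:
    - {"x":0,"y":0,"z":1.5,"wx":0,"wy":0,"wz":0}
    - {"x":0,"y":0,"z":1.5,"wx":0,"wy":0,"wz":0}
    - {"x":0,"y":0,"z":0,"wx":0,"wy":0,"wz":0}

```text
clock: 52.58
ee_pos: [0.6248, 0.1341, 0.0942]
orientation: [0.685, 0.728, 0.0, 0.0]
ft_force: [-0.6, 0.3, 2.3]
opening: 0.112
```

step_arm:
  commands:
    - {"x":0,"y":0,"z":1,"wx":0,"wy":0,"wz":0}
    - {"x":0,"y":0,"z":0,"wx":0,"wy":0,"wz":0}

```text
clock: 52.75
ee_pos: [0.6251, 0.1341, 0.0942]
orientation: [0.685, 0.728, 0.001, 0.0]
ft_force: [-0.9, 0.3, 7.3]
opening: 0.111
```

step_arm:
  commands:
    - {"x":0,"y":0,"z":0,"wx":0,"wy":0,"wz":0}
    - {"x":0,"y":0,"z":0,"wx":0,"wy":0,"wz":0}
    - {"x":0,"y":0,"z":0,"wx":0,"wy":0,"wz":0}
    - {"x":0,"y":0,"z":-8,"wx":0,"wy":0,"wz":0}
    - {"x":0,"y":0,"z":-20,"wx":0,"wy":0,"wz":0}
    - {"x":0,"y":0,"z":-30,"wx":0,"wy":0,"wz":0}
    - {"x":0,"y":0,"z":-35,"wx":0,"wy":0,"wz":0}
    - {"x":0,"y":0,"z":-35,"wx":0,"wy":0,"wz":0}
    - {"x":-20,"y":0,"z":-35,"wx":0,"wy":0,"wz":0}
    - {"x":-30,"y":0,"z":-20,"wx":0,"wy":0,"wz":0}
    - {"x":-30,"y":0,"z":0,"wx":0,"wy":0,"wz":0}
    - {"x":-30,"y":0,"z":0,"wx":0,"wy":0,"wz":0}
  hand: 0.45

```text
clock: 53.75
ee_pos: [0.6322, 0.0231, 0.2788]
orientation: [0.685, 0.729, 0.002, 0.002]
ft_force: [0.2, -1.0, -0.4]
opening: 0.444
```

step_arm:
  commands:
    - {"x":-10,"y":-25,"z":0,"wx":0,"wy":0,"wz":0}
    - {"x":0,"y":-25,"z":0,"wx":0,"wy":0,"wz":0}
    - {"x":0,"y":-25,"z":0,"wx":0,"wy":0,"wz":0}
    - {"x":0,"y":-15,"z":0,"wx":0,"wy":0,"wz":0}
    - {"x":0,"y":0,"z":0,"wx":0,"wy":0,"wz":0}
    - {"x":0,"y":0,"z":0,"wx":0,"wy":0,"wz":0}

```text
clock: 54.25
ee_pos: [0.542, 0.0085, 0.2766]
orientation: [0.685, 0.728, 0.001, 0.0]
ft_force: [0.4, 0.2, 0.5]
opening: 0.452
```

```bash
python3 - <<'E'
from h import *
c='wrist'; T=c2w(c); im=shot(c,'w33.png'); np.save('w33T.npy',T)
cv2.imwrite('pics/w33b.png',cv2.cvtColor(cv2.resize(im,(800,600)),cv2.COLOR_RGB2BGR))
print(env.observe()['ee_pos'])
for t in ['chair1','chest1','board','unit','hose_gate_knob','booth_gate_knob','fan_grip']:
    print(t,[(np.round((T@np.r_[d['position'],1])[:3],3).tolist(),round(d['confidence'],2)) for d in env.mark_of(t,c)])
b=cv2.imread('pics/w33.png')
a=orthoT(b,T,0.04,0.3,0.72,0.02,0.31,1400); cv2.imwrite('pics/o33.png',a)
E
```

```text
[0.54264154 0.00867367 0.2763998 ]
chair1 [([0.419, 0.112, 0.028], 0.96), ([0.508, 0.214, 0.029], 0.86), ([0.6, 0.132, 0.028], 0.56)]
chest1 [([0.415, 0.208, 0.036], 0.97), ([0.595, 0.219, 0.03], 0.94)]
board [([0.507, 0.165, 0.001], 0.77)]
unit []
hose_gate_knob []
booth_gate_knob []
fan_grip [([0.801, -0.12, 0.001], 0.35)]
```

View pics/w33b.png

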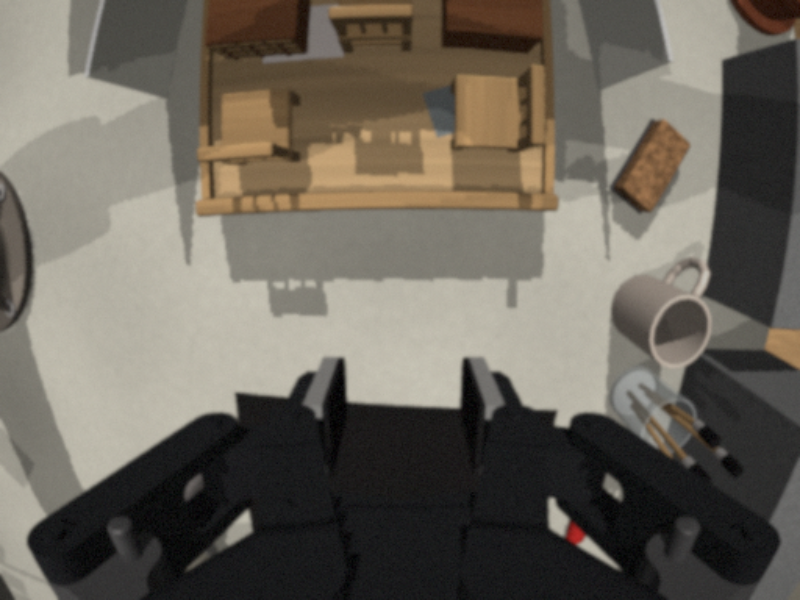

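View pics/o33.png

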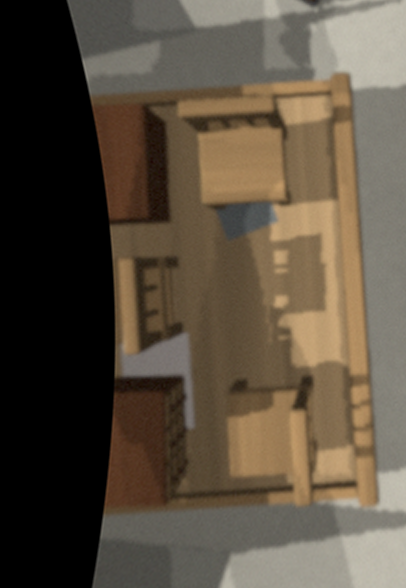

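```bash
python3 - <<'E'
from h import *
plan(0.455,0.2,0.33,0.0615)
E
```

```text
n=14 x=7.6 y=-14.8 z=-3.9 wz=0.1122 | at [0.5424 0.0087 0.2756] yaw 1.632 tilt 0.02 t=54.65
```

step_arm:
  commands:
    - {"x":8.8,"y":-17,"z":-6,"wx":0,"wy":0,"wz":0.122}
    - {"x":8.8,"y":-17,"z":-6,"wx":0,"wy":0,"wz":0.122}
    - {"x":8.8,"y":-17,"z":-6,"wx":0,"wy":0,"wz":0.122}
    - {"x":8.8,"y":-17,"z":-6,"wx":0,"wy":0,"wz":0.122}
    - {"x":8.8,"y":-17,"z":-6,"wx":0,"wy":0,"wz":0.122}
    - {"x":8.8,"y":-17,"z":-6,"wx":0,"wy":0,"wz":0.122}
    - {"x":8.8,"y":-17,"z":-6,"wx":0,"wy":0,"wz":0.122}
    - {"x":8.8,"y":-17,"z":-6,"wx":0,"wy":0,"wz":0.122}
    - {"x":8.8,"y":-17,"z":-6,"wx":0,"wy":0,"wz":0.122}
    - {"x":8.8,"y":-17,"z":0,"wx":0,"wy":0,"wz":0.122}
    - {"x":8.8,"y":-17,"z":0,"wx":0,"wy":0,"wz":0.122}
    - {"x":8,"y":-15,"z":0,"wx":0,"wy":0,"wz":0.122}

```text
clock: 55.65
ee_pos: [0.444, 0.1939, 0.3301]
orientation: [0.997, 0.081, 0.0, -0.0]
ft_force: [1.2, 0.2, -0.7]
opening: 0.452
```

step_arm:
  commands:
    - {"x":0,"y":0,"z":0,"wx":0,"wy":0,"wz":0.1}
    - {"x":0,"y":0,"z":0,"wx":0,"wy":0,"wz":0}
    - {"x":0,"y":0,"z":0,"wx":0,"wy":0,"wz":0}
    - {"x":0,"y":0,"z":0,"wx":0,"wy":0,"wz":0}

```text
clock: 55.98
ee_pos: [0.4444, 0.1916, 0.3297]
orientation: [0.999, 0.034, -0.0, 0.0]
ft_force: [0.6, 0.2, 0.6]
opening: 0.447
```

```bash
python3 - <<'E'
from h import *
plan(0.455,0.2,0.33,0.0615)
c='wrist'; T=c2w(c); im=shot(c,'w34.png'); np.save('w34T.npy',T)
cv2.imwrite('pics/w34b.png',cv2.cvtColor(cv2.resize(im,(800,600)),cv2.COLOR_RGB2BGR))
for t in ['chair1','chest1','board','unit','hose_gate_knob','booth_gate_knob','fan_grip']:
    print(t,[(np.round((T@np.r_[d['position'],1])[:3],3).tolist(),round(d['confidence'],2)) for d in env.mark_of(t,c)])
b=cv2.imread('pics/w34.png')
a=orthoT(b,T,0.03,0.3,0.7,0.02,0.32,1400); cv2.imwrite('pics/o34.png',a)
E
```

```text
n=1 x=11.1 y=-7.7 z=-0.3 wz=0.0073 | at [0.4444 0.1916 0.3297] yaw 0.069 tilt 0.02 t=55.98
chair1 [([0.422, 0.114, 0.027], 0.77), ([0.507, 0.214, 0.03], 0.68)]
chest1 [([0.41, 0.208, 0.032], 0.94), ([0.594, 0.217, 0.03], 0.89), ([0.77, -0.253, -0.001], 0.15)]
board [([0.508, 0.165, -0.001], 0.58)]
unit [([0.5, 0.289, 0.0], 0.82)]
hose_gate_knob [([0.58, 0.356, 0.196], 0.97)]
booth_gate_knob [([0.414, 0.294, 0.2], 0.69)]
fan_grip [([0.479, 0.322, 0.198], 0.92), ([0.421, 0.112, 0.03], 0.23)]
```

View pics/w34b.png

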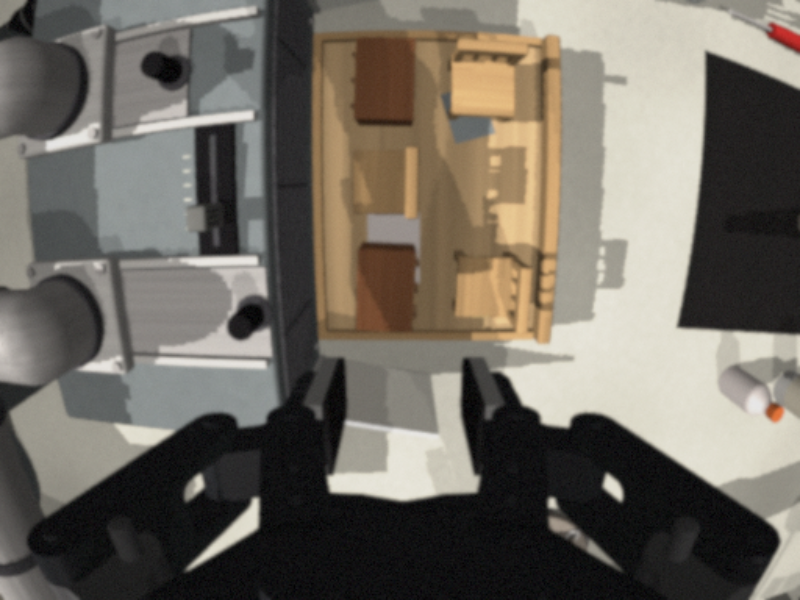

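View pics/o34.png

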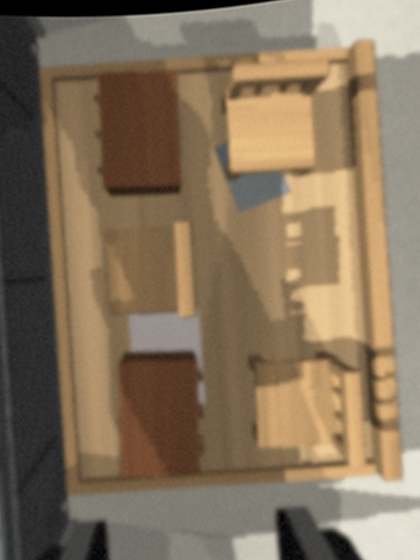

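```bash
python3 - <<'E'
from h import *
c='top'; im=shot(c,'t35.png')
for t in ['chest1','chair1','board','unit']:
    print(t,[(np.round(W(c,d['position']),3).tolist(),round(d['confidence'],2)) for d in env.mark_of(t,c)])
T=c2w('top')
for n in ['t19','t35']:
    b=cv2.imread('pics/%s.png'%n); a=orthoT(b,T,0.03,0.30,0.70,0.02,0.32,1400,'top'); cv2.imwrite('pics/o%s.png'%n,a)
im=shot('side','s35.png'); cv2.imwrite('pics/s35b.png',cv2.cvtColor(cv2.resize(im[130:260,160:320],None,fx=5,fy=4.6,interpolation=cv2.INTER_CUBIC),cv2.COLOR_RGB2BGR))
a=cv2.imread('pics/ot19.png');b=cv2.imread('pics/ot35.png'); cv2.imwrite('pics/cmp.png',cv2.resize(np.hstack([a,b]),(800,533)))
E
```

```text
chest1 [([0.597, 0.216, 0.026], 0.93), ([0.417, 0.206, 0.026], 0.63)]
chair1 [([0.608, 0.129, 0.029], 0.85), ([0.509, 0.211, 0.032], 0.63), ([0.772, 0.116, 0.0], 0.44)]
board [([0.511, 0.158, 0.0], 0.66)]
unit []
```

View pics/cmp.png

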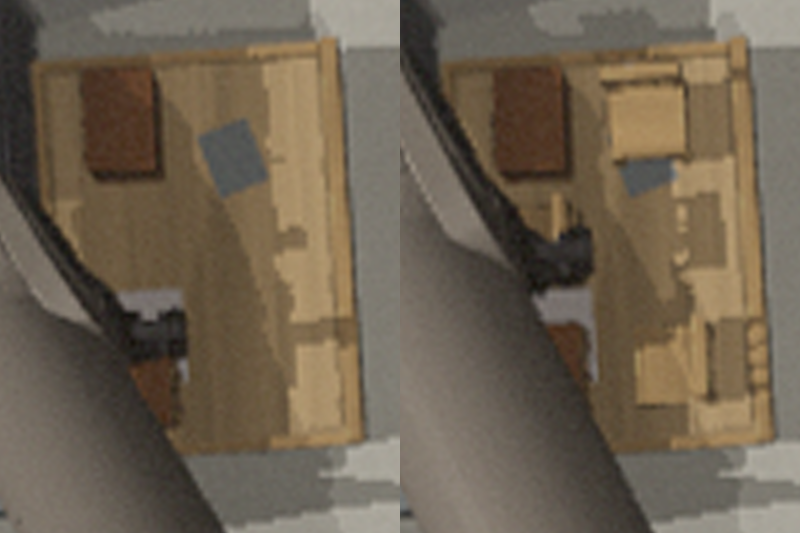

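View pics/s35b.png

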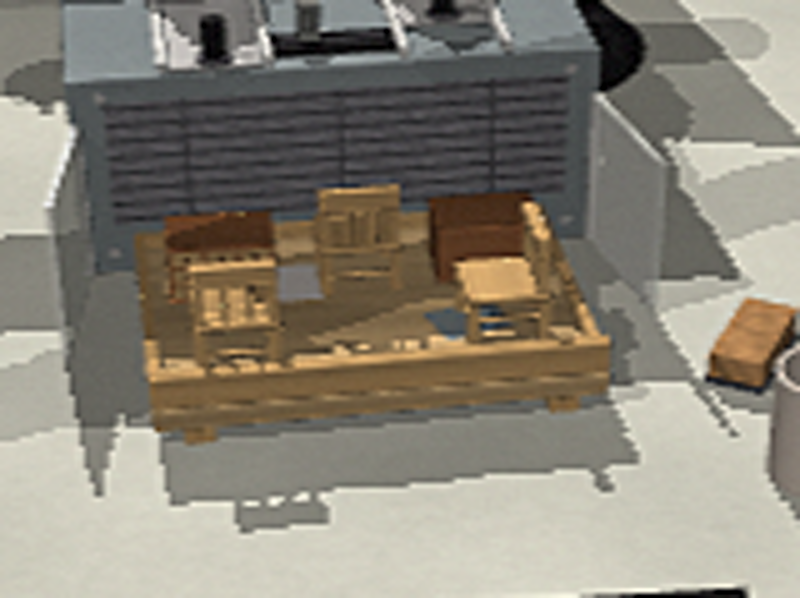

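```bash
python3 - <<'E'
from h import *
plan(0.520,-0.005,0.12,0.0615,n=9)
E
```

```text
n=9 x=7.0 y=22.4 z=23.3 wz=0.0007 | at [0.4443 0.1923 0.3298] yaw 0.068 tilt 0.00 t=56.68
```

step_arm:
  commands:
    - {"x":7,"y":22.5,"z":23,"wx":0,"wy":0,"wz":0.001}
    - {"x":7,"y":22.5,"z":23,"wx":0,"wy":0,"wz":0.001}
    - {"x":7,"y":22.5,"z":23,"wx":0,"wy":0,"wz":0.001}
    - {"x":7,"y":22.5,"z":23,"wx":0,"wy":0,"wz":0.001}
    - {"x":7,"y":22.5,"z":23,"wx":0,"wy":0,"wz":0.001}
    - {"x":7,"y":22.5,"z":23,"wx":0,"wy":0,"wz":0.001}
    - {"x":7,"y":22.5,"z":23,"wx":0,"wy":0,"wz":0}
    - {"x":7,"y":22.5,"z":23,"wx":0,"wy":0,"wz":0}
    - {"x":7,"y":22.5,"z":23,"wx":0,"wy":0,"wz":0}
    - {"x":0,"y":0,"z":0,"wx":0,"wy":0,"wz":0}
    - {"x":0,"y":0,"z":0,"wx":0,"wy":0,"wz":0}
  hand: 0

```text
clock: 57.6
ee_pos: [0.5193, -0.0072, 0.1214]
orientation: [1.0, 0.029, -0.002, 0.0]
ft_force: [0.1, 0.8, 0.6]
opening: 0.001
```

```bash
python3 - <<'E'
from h import *
plan(0.520,-0.005,0.04,0.0615,n=3)
c='wrist'; T=c2w(c); im=shot(c,'w36.png'); np.save('w36T.npy',T)
cv2.imwrite('pics/w36b.png',cv2.cvtColor(cv2.resize(im,(800,600)),cv2.COLOR_RGB2BGR))
E
```

```text
n=3 x=0.3 y=-0.7 z=27.1 wz=-0.0009 | at [ 0.5193 -0.0072  0.1214] yaw 0.059 tilt 0.19 t=57.60
```

View pics/w36b.png

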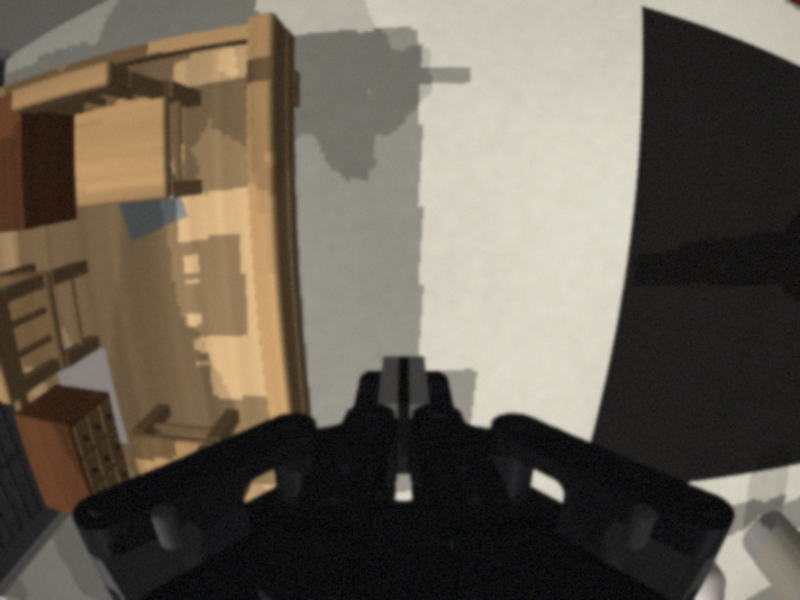

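step_arm:
  commands:
    - {"x":0,"y":0,"z":28,"wx":0,"wy":0,"wz":0}
    - {"x":0,"y":0,"z":30,"wx":0,"wy":0,"wz":0}
    - {"x":0,"y":0,"z":18,"wx":0,"wy":0,"wz":0}
    - {"x":0,"y":0,"z":6,"wx":0,"wy":0,"wz":0}
    - {"x":0,"y":-8,"z":0,"wx":0,"wy":0,"wz":0}
    - {"x":0,"y":-10,"z":0,"wx":0,"wy":0,"wz":0}
    - {"x":0,"y":-8,"z":0,"wx":0,"wy":0,"wz":0}
    - {"x":0,"y":-5,"z":0,"wx":0,"wy":0,"wz":0}

```text
clock: 58.32
ee_pos: [0.5195, 0.0279, 0.0425]
orientation: [0.999, 0.032, 0.002, -0.001]
ft_force: [0.0, 0.1, 0.0]
opening: 0.001
```

step_arm:
  commands:
    - {"x":0,"y":-4,"z":0,"wx":0,"wy":0,"wz":0}
    - {"x":0,"y":-4,"z":0,"wx":0,"wy":0,"wz":0}
    - {"x":0,"y":0,"z":0,"wx":0,"wy":0,"wz":0}

```text
clock: 58.57
ee_pos: [0.518, 0.0344, 0.0413]
orientation: [0.999, 0.032, 0.0, -0.0]
ft_force: [-0.2, 0.1, -0.5]
opening: 0.0
```

step_arm:
  commands:
    - {"x":0,"y":-2,"z":0,"wx":0,"wy":0,"wz":0}
    - {"x":0,"y":-2,"z":0,"wx":0,"wy":0,"wz":0}
    - {"x":0,"y":0,"z":0,"wx":0,"wy":0,"wz":0}

```text
clock: 58.82
ee_pos: [0.5175, 0.0369, 0.0408]
orientation: [1.0, 0.031, -0.0, 0.0]
ft_force: [-0.1, 0.3, 1.2]
opening: -0.002
```

step_arm:
  commands:
    - {"x":0,"y":-2,"z":0,"wx":0,"wy":0,"wz":0}
    - {"x":0,"y":-2,"z":0,"wx":0,"wy":0,"wz":0}
    - {"x":0,"y":-2,"z":0,"wx":0,"wy":0,"wz":0}
    - {"x":0,"y":0,"z":0,"wx":0,"wy":0,"wz":0}

```text
clock: 59.15
ee_pos: [0.5172, 0.041, 0.0408]
orientation: [1.0, 0.03, -0.0, 0.001]
ft_force: [0.3, -5.9, 0.9]
opening: -0.003
```

step_arm:
  commands:
    - {"x":0,"y":-2,"z":0,"wx":0,"wy":0,"wz":0}
    - {"x":0,"y":-2,"z":0,"wx":0,"wy":0,"wz":0}
    - {"x":0,"y":0,"z":0,"wx":0,"wy":0,"wz":0}

```text
clock: 59.4
ee_pos: [0.517, 0.0443, 0.0408]
orientation: [1.0, 0.03, 0.0, 0.002]
ft_force: [1.1, -7.3, 0.5]
opening: -0.003
```

step_arm:
  commands:
    - {"x":0,"y":-2,"z":0,"wx":0,"wy":0,"wz":0}
    - {"x":0,"y":-2,"z":0,"wx":0,"wy":0,"wz":0}
    - {"x":0,"y":0,"z":0,"wx":0,"wy":0,"wz":0}

```text
clock: 59.65
ee_pos: [0.517, 0.0444, 0.0408]
orientation: [1.0, 0.029, 0.0, 0.004]
ft_force: [1.6, -14.8, 1.8]
opening: -0.001
```

step_arm:
  commands:
    - {"x":0,"y":-2,"z":0,"wx":0,"wy":0,"wz":0}
    - {"x":0,"y":-2,"z":0,"wx":0,"wy":0,"wz":0}
    - {"x":0,"y":0,"z":0,"wx":0,"wy":0,"wz":0}

```text
clock: 59.9
ee_pos: [0.517, 0.0446, 0.0409]
orientation: [1.0, 0.028, 0.0, 0.006]
ft_force: [2.2, -20.1, 2.4]
opening: 0.0
```

step_arm:
  commands:
    - {"x":0,"y":-2,"z":0,"wx":0,"wy":0,"wz":0}
    - {"x":0,"y":-1,"z":0,"wx":0,"wy":0,"wz":0}
    - {"x":0,"y":0,"z":0,"wx":0,"wy":0,"wz":0}
    - {"x":0,"y":8,"z":0,"wx":0,"wy":0,"wz":0}
    - {"x":0,"y":15,"z":0,"wx":0,"wy":0,"wz":0}
    - {"x":0,"y":25,"z":-5,"wx":0,"wy":0,"wz":0}
    - {"x":0,"y":20,"z":-25,"wx":0,"wy":0,"wz":0}
    - {"x":0,"y":0,"z":-38,"wx":0,"wy":0,"wz":0}
    - {"x":0,"y":0,"z":-38,"wx":0,"wy":0,"wz":0}
    - {"x":0,"y":0,"z":-38,"wx":0,"wy":0,"wz":0}
    - {"x":0,"y":0,"z":-38,"wx":0,"wy":0,"wz":0}

```text
clock: 60.82
ee_pos: [0.5199, -0.0094, 0.2246]
orientation: [1.0, 0.031, -0.0, -0.0]
ft_force: [0.9, 0.8, -0.4]
opening: -0.0
```

```bash
python3 - <<'E'
from h import *
c='top'; im=shot(c,'t37.png'); T=c2w('top')
for t in ['chest1','chair1','board','unit']:
    print(t,[(np.round(W(c,d['position']),3).tolist(),round(d['confidence'],2)) for d in env.mark_of(t,c)])
L=[]
for n in ['t19','t37']:
    b=cv2.imread('pics/%s.png'%n); L.append(orthoT(b,T,0.03,0.30,0.70,0.02,0.32,1400,'top'))
cv2.imwrite('pics/cmp2.png',cv2.resize(np.hstack(L),(800,533)))
plan(0.455,0.2,0.33,0.0615)
im=shot('side','s37.png'); cv2.imwrite('pics/s37b.png',cv2.cvtColor(cv2.resize(im[130:260,160:320],None,fx=5,fy=4.6,interpolation=cv2.INTER_CUBIC),cv2.COLOR_RGB2BGR))
E
```

```text
chest1 [([0.418, 0.213, 0.029], 0.77), ([0.595, 0.223, 0.026], 0.61)]
chair1 [([0.61, 0.133, 0.027], 0.73), ([0.423, 0.117, 0.031], 0.58), ([0.508, 0.218, 0.03], 0.56)]
board [([0.507, 0.169, 0.002], 0.63), ([0.585, 0.355, 0.2], 0.45)]
unit [([0.504, 0.285, 0.003], 0.98), ([0.597, 0.221, 0.023], 0.55)]
n=7 x=-7.4 y=-30.4 z=-15.4 wz=0.0001 | at [ 0.5198 -0.0093  0.2222] yaw 0.062 tilt 0.06 t=61.07
```

View pics/cmp2.png

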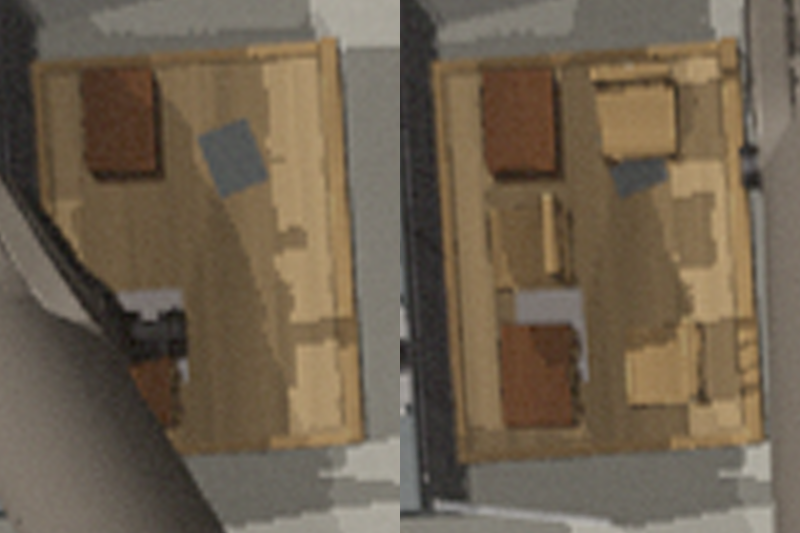

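View pics/s37b.png

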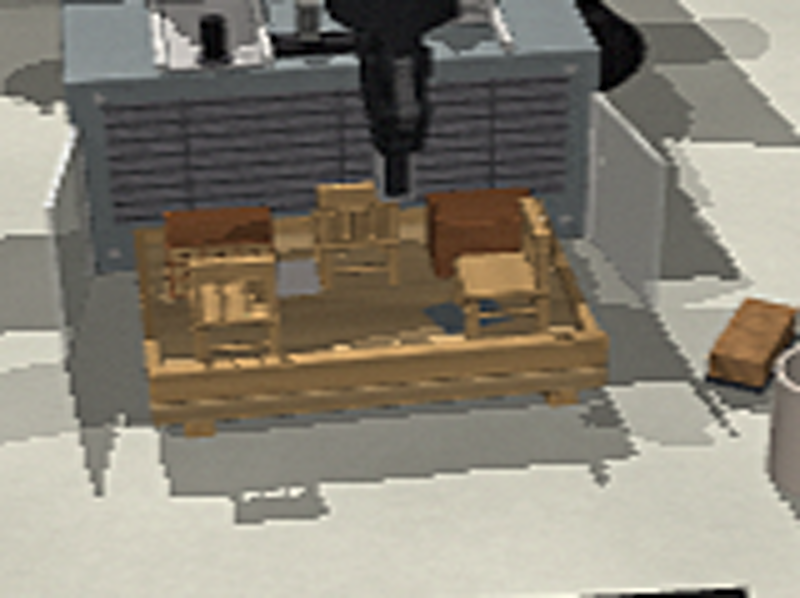

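```bash
python3 - <<'E'
from h import *
plan(0.480,0.321,0.26,0.0615)
E
```

```text
n=10 x=-1.9 y=-33.2 z=-3.9 wz=0.0001 | at [ 0.5193 -0.0095  0.2214] yaw 0.062 tilt 0.16 t=61.12
```

step_arm:
  commands:
    - {"x":-2,"y":-33,"z":-8,"wx":0,"wy":0,"wz":0}
    - {"x":-2,"y":-33,"z":-8,"wx":0,"wy":0,"wz":0}
    - {"x":-2,"y":-33,"z":-8,"wx":0,"wy":0,"wz":0}
    - {"x":-2,"y":-33,"z":-8,"wx":0,"wy":0,"wz":0}
    - {"x":-2,"y":-33,"z":-8,"wx":0,"wy":0,"wz":0}
    - {"x":-2,"y":-33,"z":0,"wx":0,"wy":0,"wz":0}
    - {"x":-2,"y":-33,"z":0,"wx":0,"wy":0,"wz":0}
    - {"x":-2,"y":-33,"z":0,"wx":0,"wy":0,"wz":0}
    - {"x":-2,"y":-33,"z":0,"wx":0,"wy":0,"wz":0}
    - {"x":-2,"y":-33,"z":0,"wx":0,"wy":0,"wz":0}
    - {"x":0,"y":0,"z":0,"wx":0,"wy":0,"wz":0}
    - {"x":0,"y":0,"z":0,"wx":0,"wy":0,"wz":0}
  hand: 0.5

```text
clock: 62.12
ee_pos: [0.4779, 0.3204, 0.2602]
orientation: [0.999, 0.033, -0.002, 0.001]
ft_force: [0.7, -1.2, 0.1]
opening: 0.498
```

```bash
python3 - <<'E'
from h import *
plan(0.480,0.321,0.187,0.0615)
c='wrist'; T=c2w(c); im=shot(c,'w38.png'); np.save('w38T.npy',T)
cv2.imwrite('pics/w38b.png',cv2.cvtColor(cv2.resize(im,(800,600)),cv2.COLOR_RGB2BGR))
for t in ['hose_gate_knob','fan_grip','chair1','chest1']:
    print(t,[(np.round((T@np.r_[d['position'],1])[:3],3).tolist(),round(d['confidence'],2)) for d in env.mark_of(t,c)])
E
```

```text
n=3 x=0.7 y=-0.2 z=24.4 wz=0.0018 | at [0.4779 0.3204 0.2602] yaw 0.067 tilt 0.26 t=62.12
hose_gate_knob [([0.581, 0.355, 0.197], 0.84)]
fan_grip [([0.479, 0.322, 0.199], 0.81)]
chair1 [([0.42, 0.118, 0.029], 0.88), ([0.508, 0.217, 0.029], 0.71), ([0.599, 0.138, 0.027], 0.65)]
chest1 [([0.413, 0.215, 0.03], 0.82), ([0.597, 0.225, 0.029], 0.63)]
```

View pics/w38b.png

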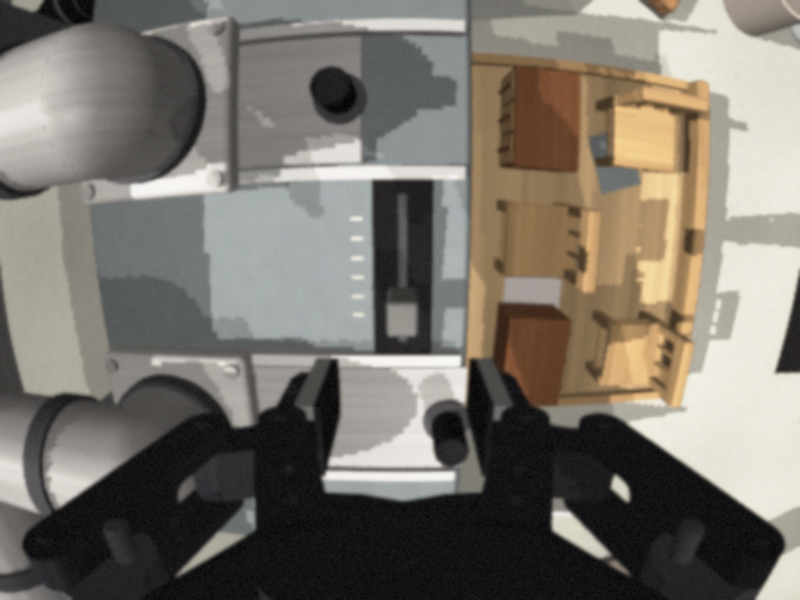

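```bash
python3 - <<'E'
from h import *
T=np.load('w38T.npy');k=512/800
print(np.round(pix(402*k,320*k,.208,T=T),4), np.round(pix(402*k,337*k,.208,T=T),4), np.round(pix(402*k,303*k,.208,T=T),4))
s=env.observe(); print(s['ee_pos'])
E
```

```text
[0.4823 0.3209 0.208 ] [0.4744 0.3204 0.208 ] [0.49   0.3214 0.208 ]
[0.48053222 0.31651704 0.26224851]
```

step_arm:
  commands:
    - {"x":1.5,"y":-3,"z":25,"wx":0,"wy":0,"wz":0}
    - {"x":0,"y":0,"z":25,"wx":0,"wy":0,"wz":0}
    - {"x":0,"y":0,"z":17,"wx":0,"wy":0,"wz":0}
    - {"x":0,"y":0,"z":7,"wx":0,"wy":0,"wz":0}
    - {"x":0,"y":0,"z":0,"wx":0,"wy":0,"wz":0}

```text
clock: 62.78
ee_pos: [0.4807, 0.3197, 0.187]
orientation: [1.0, 0.03, -0.002, 0.001]
ft_force: [0.3, -0.4, -0.1]
opening: 0.5
```

step_arm:
  commands:
    - {"x":0,"y":0,"z":0,"wx":0,"wy":0,"wz":0}
    - {"x":0,"y":0,"z":0,"wx":0,"wy":0,"wz":0}
    - {"x":0,"y":0,"z":0,"wx":0,"wy":0,"wz":0}
    - {"x":0,"y":0,"z":0,"wx":0,"wy":0,"wz":0}
  hand: 0
  force: 30

```text
clock: 63.12
ee_pos: [0.4825, 0.3212, 0.1905]
orientation: [1.0, 0.031, 0.001, -0.0]
ft_force: [0.2, -2.2, 4.5]
opening: 0.157
```

step_arm:
  commands:
    - {"x":5,"y":0,"z":0,"wx":0,"wy":0,"wz":0}
    - {"x":7,"y":0,"z":0,"wx":0,"wy":0,"wz":0}
    - {"x":7,"y":0,"z":0,"wx":0,"wy":0,"wz":0}
    - {"x":7,"y":0,"z":0,"wx":0,"wy":0,"wz":0}
    - {"x":7,"y":0,"z":0,"wx":0,"wy":0,"wz":0}
    - {"x":5,"y":0,"z":0,"wx":0,"wy":0,"wz":0}
    - {"x":3,"y":0,"z":0,"wx":0,"wy":0,"wz":0}
    - {"x":0,"y":0,"z":0,"wx":0,"wy":0,"wz":0}

```text
clock: 63.78
ee_pos: [0.5213, 0.3238, 0.1905]
orientation: [1.0, 0.031, -0.001, 0.0]
ft_force: [-5.6, -4.1, 9.3]
opening: 0.157
```

step_arm:
  commands:
    - {"x":3,"y":0,"z":0,"wx":0,"wy":0,"wz":0}
    - {"x":3,"y":0,"z":0,"wx":0,"wy":0,"wz":0}
    - {"x":0,"y":0,"z":0,"wx":0,"wy":0,"wz":0}

```text
clock: 64.03
ee_pos: [0.5215, 0.3239, 0.1905]
orientation: [0.999, 0.032, -0.007, 0.002]
ft_force: [-17.8, -7.7, 17.8]
opening: 0.158
```

step_arm:
  commands:
    - {"x":3,"y":0,"z":0,"wx":0,"wy":0,"wz":0}
    - {"x":0,"y":0,"z":0,"wx":0,"wy":0,"wz":0}

```text
clock: 64.2
ee_pos: [0.5216, 0.3239, 0.1904]
orientation: [0.999, 0.032, -0.01, 0.003]
ft_force: [-23.9, -8.6, 21.9]
opening: 0.155
```

step_arm:
  commands:
    - {"x":-5,"y":0,"z":0,"wx":0,"wy":0,"wz":0}
    - {"x":-4,"y":0,"z":0,"wx":0,"wy":0,"wz":0}
    - {"x":0,"y":0,"z":0,"wx":0,"wy":0,"wz":0}

```text
clock: 64.45
ee_pos: [0.5212, 0.3238, 0.1905]
orientation: [1.0, 0.031, -0.0, 0.0]
ft_force: [-4.7, -3.4, 8.4]
opening: 0.155
```

step_arm:
  commands:
    - {"x":0,"y":0,"z":0,"wx":0,"wy":0,"wz":0}
    - {"x":0,"y":0,"z":0,"wx":0,"wy":0,"wz":0}
    - {"x":0,"y":0,"z":0,"wx":0,"wy":0,"wz":0}
    - {"x":0,"y":0,"z":0,"wx":0,"wy":0,"wz":0}
    - {"x":0,"y":0,"z":-20,"wx":0,"wy":0,"wz":0}
    - {"x":0,"y":0,"z":-30,"wx":0,"wy":0,"wz":0}
    - {"x":0,"y":0,"z":-35,"wx":0,"wy":0,"wz":0}
    - {"x":-10,"y":15,"z":-30,"wx":0,"wy":0,"wz":0}
    - {"x":-15,"y":30,"z":-20,"wx":0,"wy":0,"wz":0}
    - {"x":-20,"y":35,"z":0,"wx":0,"wy":0,"wz":0}
    - {"x":-20,"y":35,"z":0,"wx":0,"wy":0,"wz":0}
    - {"x":0,"y":10,"z":0,"wx":0,"wy":0,"wz":0}
  hand: 0.5

```text
clock: 65.45
ee_pos: [0.4631, 0.1893, 0.3242]
orientation: [1.0, 0.028, -0.0, 0.001]
ft_force: [-0.1, -0.9, -0.9]
opening: 0.5
```

step_arm:
  commands:
    - {"x":0,"y":0,"z":0,"wx":0,"wy":0,"wz":0}
    - {"x":0,"y":0,"z":0,"wx":0,"wy":0,"wz":0}
    - {"x":0,"y":0,"z":0,"wx":0,"wy":0,"wz":0}

```text
clock: 65.7
ee_pos: [0.4654, 0.1972, 0.3237]
orientation: [0.999, 0.032, 0.0, -0.001]
ft_force: [-0.7, 0.3, -0.8]
opening: 0.499
```

```bash
python3 - <<'E'
from h import *
print(np.round(env.observe()['ee_pos'],3))
c='wrist'; T=c2w(c); im=shot(c,'w40.png'); np.save('w40T.npy',T)
cv2.imwrite('pics/w40b.png',cv2.cvtColor(cv2.resize(im,(800,600)),cv2.COLOR_RGB2BGR))
for t in ['hose_gate_knob','booth_gate_knob','fan_grip','chair1','chest1','board','unit']:
    print(t,[(np.round((T@np.r_[d['position'],1])[:3],3).tolist(),round(d['confidence'],2)) for d in env.mark_of(t,c)])
im=shot('side','s40.png'); cv2.imwrite('pics/s40b.png',cv2.cvtColor(cv2.resize(im[90:330,110:370],None,fx=2.5,fy=2.5,interpolation=cv2.INTER_CUBIC),cv2.COLOR_RGB2BGR))
E
```

```text
[0.465 0.197 0.324]
hose_gate_knob [([0.582, 0.356, 0.196], 0.92)]
booth_gate_knob [([0.416, 0.294, 0.199], 0.68), ([0.593, 0.223, 0.029], 0.23)]
fan_grip [([0.521, 0.324, 0.202], 0.86)]
chair1 [([0.599, 0.139, 0.025], 0.92), ([0.506, 0.221, 0.03], 0.66), ([0.417, 0.119, 0.029], 0.65)]
chest1 [([0.412, 0.215, 0.029], 0.93), ([0.597, 0.223, 0.031], 0.72)]
board [([0.507, 0.173, -0.002], 0.82)]
unit [([0.501, 0.287, 0.002], 0.8)]
```

View pics/w40b.png

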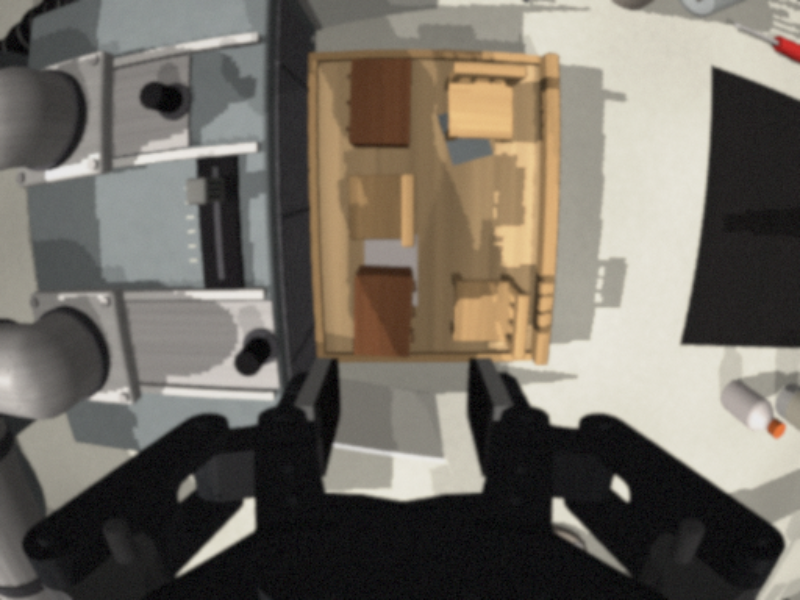

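View pics/s40b.png

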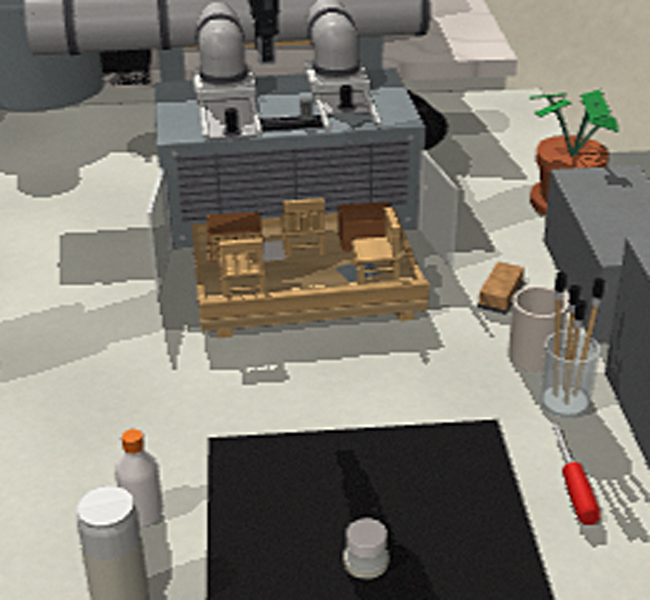

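```bash
python3 -c "
from workcell import env
print(env.close_job()); print(env.observe()['clock'])"
```

```text
the job is handed in; nothing more can be done
None
the job is handed in; nothing more can be done
```

I completed the job and handed it in at about 66 s of the 210 s allowed; the system gave no verdict.

- **Board:** I pushed it between the wings until it stopped hard against the unit.
- **Gates:** I pushed the hose gate shut and drew the booth gate open, each to its hard stop. The two stop positions differ by 55 mm, as they should.
- **Furniture:** both chests and all three chairs stand upright on the board. The gaps I measured (back row) are at least 25 mm.
- **Board moved again:** after the last chair was down, the pictures showed the board 6–9 mm off the face. I don't know whether it was the knock you warned of or my own doing. I pushed it flush again, to a hard stop.
- **Fan:** only then did I run the fan slide up to its hard stop. It moved 39 mm, not 45 mm, so it was not at zero to begin with.

The last wrist and side pictures, taken with the arm clear, show:
- the board against the face and all five pieces upright and apart;
- both gates and the fan slide where I left them;
- every bench item in view in its place. The primer tin was only partly in view, and I did not measure the bench items again.

The board's angle measured about 0.063–0.064 rad against 0.062 rad for the unit face, and its position came out within about 3 mm of where it should be. Both are within what the cameras can resolve. One earlier wrist reading of the rail, 0.07 rad, disagreed, but it was taken while the board was off the face.

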